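# Refill the carton magazine and send it into its station

## Task

First take the jar out of the station bay at the blue end of the roller track and stand it upright on the steel tray. Then load all the stickered cartons lying on the counter, one by one, into the cassette from above so that they lie flat with the top side up and will be dispensed from the bottom in the order red, yellow, green, blue (some colours may be missing). When all are in, push the cassette along the rollers until it is fully home against the bay's end stop, and then press the green button right down; leave the jaw model, bur stand and beaker where they are.

Things in the scene. Friction and masses are not known exactly. Their poses are not given: they have to be found in the camera images.
- cassette_floor (a point): Magazine cassette, loose, upright grey-and-aluminium shaft standing on the rollers, 0.4-0.6 kg: centre of its floor's top, 8 mm over the underside of its foot (62 x 94 mm); z up, y along the track towards the bay. Inside 49 (x) x 67 (y) mm. Both x sides are open top to bottom, 51 mm wide (11 mm corner flanges, outer faces at x 27.5 mm): fingers holding a carton across x go down in there
- cassette_mouth (a point): Centre of the cassette's mouth, 125 mm over its floor; a flared lip rises 12 mm more and reaches 45 mm out in y. Plates close the y ends, outer faces 36.5 mm from the centre; the one away from the bay starts 40 mm over the floor: below it is the dispensing slot (4 mm lip). Push the cassette by this plate. It stays put on the rollers unless pushed
- bay_home (a point): On the roller tops, 30 mm over the counter: the centre of the cassette's underside is here when it is fully home, foot against the stop. y points along the track into the bay (stop 47 mm ahead), x across. Side rails 66 mm apart inside, 78 outside, 5 mm over the rollers; blue cheeks beside the last 40 mm and the stop plate are 34 and 40 mm over the rollers
- track_start (a point): Outer end of the roller track, middle, at roller-top height, 261 mm before bay_home. 15 freely turning steel rollers, 16 mm thick, 20 mm apart; the cassette rolls at about 1 N
- button (a joint): travel of the green push button, 0 released to 0.006 m fully pressed (straight down, spring, about 5 N)
- button_top (a point): centre of the green button's upper face (28 mm across), on a grey post beside the track on the robot's side; pressed straight down
- jar_center (a point): round white jar with blue lid, 53 mm diameter, 42 mm high; this is its centre, half-way up; it stands upright on the rollers in the bay at the start
- tray_center (a point): shallow steel instrument tray, fixed, 118 (x) x 208 (y) x 15 mm high; this is the centre of its floor's top, 2 mm over the counter; the flat floor measures 96 x 186 mm
- typodont_base (a point): bystander: red and white jaw model, 92 x 103 x 84 mm; centre of its underside
- bur_stand_base (a point): bystander: purple round bur stand, 69 mm diameter, 50 mm high; centre of its underside
- beaker_base (a point): bystander: clear plastic beaker, 72 mm diameter, 58 mm high; centre of its underside
- carton_red_center (a point): small carton with a wide red stock sticker round it, 44 (x) x 62 (y) x 30 (z) mm, 50-85 g; this is its centre; z up. Always present
- carton_yellow_center (a point): small carton with a wide yellow stock sticker round it, 44 (x) x 62 (y) x 30 (z) mm, 50-85 g; this is its centre; z up. May be absent
- carton_green_center (a point): small carton with a wide green stock sticker round it, 44 (x) x 62 (y) x 30 (z) mm, 50-85 g; this is its centre; z up. May be absent
- carton_blue_center (a point): small carton with a wide blue stock sticker round it, 44 (x) x 62 (y) x 30 (z) mm, 50-85 g; this is its centre; z up. May be absent

How it is judged:
By the outcome, as a careful person would: the job done as asked, in the order asked, and still so for the second after the job is handed in, with the robot touching nothing.
Of carton_yellow, carton_green, carton_blue only 2 to 3 are there at a start; the rules pass over those that are not, and their reading is None.
At some moment in a run one of jar, carton_red, carton_yellow, carton_green, carton_blue may be knocked a few centimetres aside while the robot is not near it.
It also fails if it takes over 210 s, if anything falls off the work surface, if the arm or the gripper's body presses on something with over 40 N, if the wrist force passes 120 N, or if a joint passes its speed limit or range.

## Robot

A 7-joint arm with a two-finger parallel gripper is mounted at the origin on a cart in front of the work surface, level with it; the furniture and walls round the work are solid. World frame = base frame: x ahead of the robot, y to its left, z up, the work surface at z = 0. Lengths are in m, angles in rad, forces in N, time in s.
With the tool pointing down it reaches from about 0.4 to 0.85 m from the base axis. Payload 4.5 kg.
Tool frame: the origin (TCP) lies on the centre line of the jaws, within the pads' length; the fingertips stand 14 mm ahead of it and the grasp point (between the pads) lies 5 mm behind it (nose_length is the distance from the TCP to the fingertips, in m); x points along the fingers, y is the direction in which the jaws open and shut, and the axes are right-handed (so a half turn about x gives the same grasp; the last joint's range is limited). The gripper opens to 88 mm and grips with 3 to 60 N. Pads are 18 mm wide; open, the fingers measure 123 mm over their backs; the gripper's body (75 mm by 187 mm) begins 45 mm behind the grasp point.
Start: joints at [1.361, 0.689, -0.195, 1.565, 0.157, 0.902, -0.215], TCP at [0.151, -0.607, 0.253] pointing down, gripper open.
Joint ranges: [-3.01, 3.01], [-0.46, 2.08], [-1.47, 1.51], [0.13, 2.56], [-1, 4.14], [0.04, 2.09], [-2.66, 2.66]. Speed limits (rad/s): [2.57, 2.57, 3.14, 3.14, 3.14, 3.14, 3.14].

## Interface

Orientations are given as a unit quaternion [x, y, z, w].
In Python, from plant import get_state, snapshot, camera_params, finish_job, boxes_of, silhouettes, spot_point, nose_length gives the robot as it stands.
- The arm moves only by the tool apply_moves, never from a script. Its arguments are lists of equal length, an entry for each row: "delta_pos": the shift along the tool's x, y, z in cm, a list of three; "yaw": the turn about the tool's x in rad; "gripper": the opening in per cent of the stroke, from 0 (shut) to 100 (fully open). A call has 1 to 10 rows; each row is the pose to reach, as a shift and turn from the pose measured when the call began, along the tool's axes at that moment; what a row does not reach only later rows make up. A row lasts 1/12 s, in which the tool goes at most 41.7 mm and 7.16 degrees, less where a joint would pass 70% of its speed; a pose out of reach is approached as far as the arm can. A call with a gripper value outside its range is refused whole. The fingers move at their own pace and stop on an object; "force" is the grip in N (left out, the last holds). Time passes only in rows, so rows that repeat a pose let the fingers close. It gives the time, the measured TCP pose, the force and the opening at its end, in the units of the state.
- get_state(): the state, without advancing time (a new reading comes with each control period).
- snapshot(name): name is "scene" or "top" or "wrist"; returns the picture (480x640x3 uint8, red, green, blue); there is no depth.
- camera_params(name): a dict with "fovy" (degrees; the focal length in pixels is half the picture's height over the tangent of half this angle, whatever the lens; pixels are square), "cx", "cy" (the principal point, pixels), "dist" ([k1, k2, p1, p2, k3] as OpenCV has them; the pictures are not rectified), "position" and "orientation" of the camera in the world. Camera axes: x right, y down, z forward; pixel columns grow to the right and rows downward; lengths in m; the calibration is good to about 2 mm. A picture is of the moment at which its call begins: read the wrist's pose just before it. camera_params takes no time and is no camera call; for the wrist camera it gives the pose at the moment of the call.
- finish_job(): hands the job in, once; it reports no verdict.
Trained networks look in the newest picture that a camera, given by its name, has taken for a name from the list of things; names that differ only in an ending like _2 or _b are one class to them, and where a whole thing is asked for, a point or a joint stands for the part that bears it (a point fixed in the world has none). Each returns a list of dicts, best first, with "score" (0 to 1); they miss things now and then, are a little off and sometimes report something else, mostly with a low value. They report only what shows in the picture. A call takes as long as a camera call.
- boxes_of(thing, camera): "bbox" ([left, top, width, height] in pixels, round what is visible of it).
- silhouettes(thing, camera): "mask" (480x640 bool, what is visible of it) and "bbox" ([left, top, width, height] in pixels, round what is visible of it).
- spot_point(thing, camera): "pixel" ([column, row] in pixels: a listed point, or the origin of a listed thing).
The state is a dict: "clock": time; "q": joint angles; "qd": joint speeds; "joint_torque": joint torques, N m; "tool_pos": TCP position; "eef_rot": TCP orientation; "contact_force": force on the tool from outside, world axes, zero at the start; "moment": the same for the moment, N m; "opening": opening from 0.0 (shut) to 1.0 (fully open).
Only numpy, scipy, OpenCV 4.12 (cv2) and the standard library are available. Lean on these libraries where they do the work, as an engineer would, in place of code of your own. Each camera call takes 0.05 s, during which the arm holds its last target.

## Working session

There is one attempt and no reset: what is moved stays moved. The work goes in short steps, Python scripts to look and compute and a tool call to move; the robot and the scene stay as the last step left them, time stands still between calls to the robot, and variables do not carry over. Pictures are saved under pics/ and viewed, and the job is handed in when it is done.

Besides the shell and the picture viewer there is one more tool, called after "Call:" in YAML: its name, and indented under it one key for each argument. apply_moves: Moves the arm, as the interface text tells. Its arguments: {"type":"object","properties":{"delta_pos":{"type":"array"},"yaw":{"type":"array"},"gripper":{"type":"array"},"force":{"type":"number"}},"required":["delta_pos","yaw","gripper"]}

```bash
ls; mkdir -p pics; python3 - <<'E'
from plant import *
import cv2
s=get_state();print(s)
print(nose_length)
for c in ("scene","top","wrist"):
    im=snapshot(c);cv2.imwrite(f"pics/{c}0.png",im[:,:,::-1]);print(c,camera_params(c))
E
```

```text
pics
{'clock': 0.0, 'q': array([ 1.36077846,  0.68999865, -0.19449766,  1.56634092,  0.15730118,
        0.90247178, -0.21508773]), 'qd': array([-0.00048819,  0.00187643, -0.00025057, -0.00093203,  0.00225197,
        0.00089467,  0.0005258 ]), 'joint_torque': array([-9.82409692e-04, -5.27557075e+01, -1.26653966e+00, -1.53424805e+01,
       -5.24296355e-02,  6.61136190e-03,  1.64647836e-04]), 'tool_pos': array([ 0.15068222, -0.6059455 ,  0.25190126]), 'eef_rot': array([-0.70172791, -0.0866526 ,  0.70198194, -0.08538512]), 'contact_force': array([-0.33852935,  0.05799812,  0.22372288]), 'moment': array([-0.02124355,  0.01007662,  0.00173823]), 'opening': 1.0021765741156634}
0.014
scene {'fovy': 44.33947669434367, 'cx': 323.2618126288776, 'cy': 236.20250758293076, 'dist': array([-0.02463566,  0.        ,  0.        ,  0.        ,  0.        ]), 'position': array([-0.31895474, -0.6730373 ,  1.43366889]), 'orientation': array([ 0.850359  , -0.39647182,  0.14392121, -0.31462096])}
top {'fovy': 57.512716157419845, 'cx': 318.451320150804, 'cy': 244.78933289404824, 'dist': array([-0.00793202,  0.        ,  0.        ,  0.        ,  0.        ]), 'position': array([0.39687236, 0.04648171, 1.20052921]), 'orientation': array([-0.69462768,  0.71481672, -0.04607598,  0.06638108])}
wrist {'fovy': 63.99980794860135, 'cx': 315.90328112141464, 'cy': 240.62033005201192, 'dist': array([0.00826807, 0.        , 0.        , 0.        , 0.        ]), 'position': array([ 0.22021388, -0.58880086,  0.38460871]), 'orientation': array([ 0.78009852, -0.61018616, -0.08539498,  0.10875129])}
```

View pics/scene0.png

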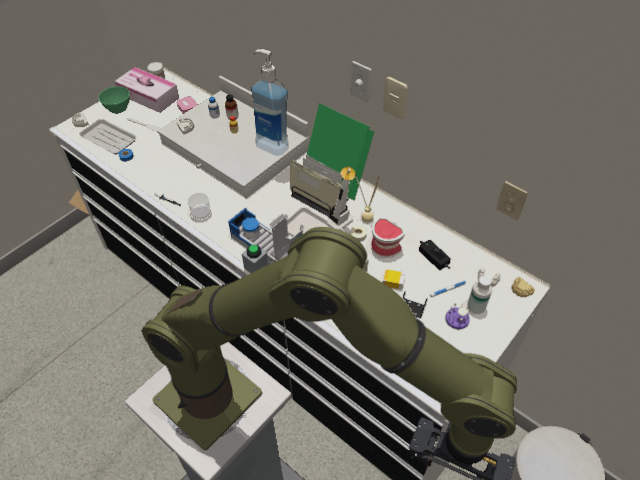

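View pics/top0.png

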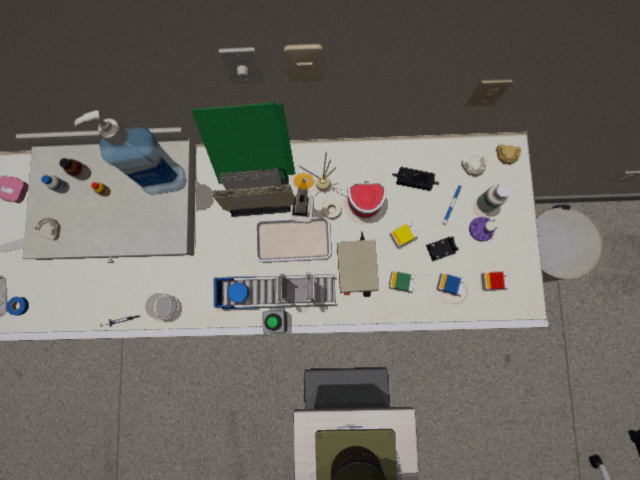

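View pics/wrist0.png

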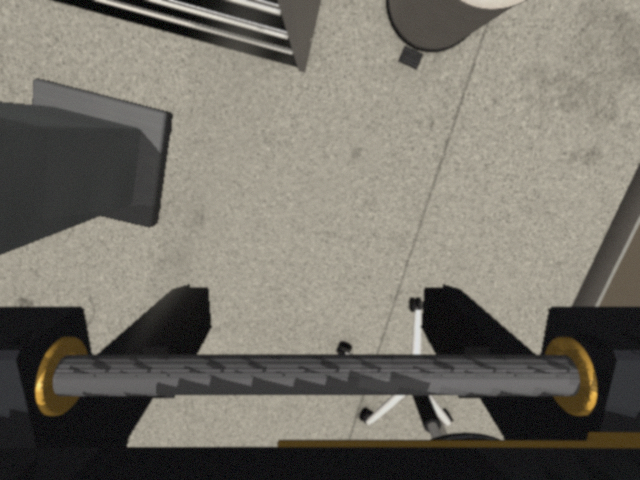

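```bash
cat > h.py <<'E'
from plant import *
import numpy as np, cv2
from scipy.spatial.transform import Rotation as R
def cam(name):
    p=camera_params(name); f=240/np.tan(np.radians(p['fovy'])/2)
    K=np.array([[f,0,p['cx']],[0,f,p['cy']],[0,0,1]])
    return K,np.array(p['dist']),np.array(p['position']),R.from_quat(p['orientation']).as_matrix()
def proj(c,P):
    K,d,t,M=c
    P=np.atleast_2d(np.asarray(P,float)); r=M.T
    return cv2.projectPoints(P.reshape(-1,1,3),cv2.Rodrigues(r)[0],-r@t,K,d)[0].reshape(-1,2)
def ray(c,px):
    K,d,t,M=c
    u=cv2.undistortPoints(np.array(px,float).reshape(-1,1,2),K,d).reshape(-1,2)
    v=np.c_[u,np.ones(len(u))]@M.T
    return t,v/np.linalg.norm(v,axis=1)[:,None]
def onz(c,px,z):
    t,v=ray(c,px); return t+v*((z-t[2])/v[:,2])[:,None]
def tri(obs):
    A=np.zeros((3,3));b=np.zeros(3);
    for c,px in obs:
        t,v=ray(c,[px]);v=v[0];P=np.eye(3)-np.outer(v,v);A+=P;b+=P@t
    X=np.linalg.solve(A,b)
    res=[np.linalg.norm(proj(c,X)[0]-px) for c,px in obs]
    return X,res
def save(im,n,crop=None,s=1):
    im=im[:,:,::-1]
    if crop: x,y,w,h=crop; im=im[y:y+h,x:x+w]
    if s!=1: im=cv2.resize(im,None,fx=s,fy=s,interpolation=cv2.INTER_CUBIC)
    cv2.imwrite('pics/'+n+'.png',im)
def st():
    s=get_state(); M=R.from_quat(s['eef_rot']).as_matrix()
    print('t',round(s['clock'],2),'pos',s['tool_pos'].round(4),'open',round(s['opening'],3),'F',s['contact_force'].round(1),'q',s['q'].round(2));print('axes x,y,z cols\n',M.round(3)); return s,M
E
python3 - <<'E'
from h import *
s,M=st()
ct=cam('top');cs=cam('scene')
print('top axes',ct[3].round(2).tolist())
for P in ([0,0,0],[.15,-.607,.25],[.5,0,0],[.5,.3,0],[.5,-.3,0]): print(P,proj(ct,P),proj(cs,P))
names=['carton_red_center','carton_yellow_center','carton_green_center','carton_blue_center','jar_center','cassette_floor','cassette_mouth','bay_home','track_start','button_top','tray_center','typodont_base','bur_stand_base','beaker_base']
snapshot('top')
for n in names:
  print(n,[(np.round(d['pixel'],1).tolist(),round(d['score'],2)) for d in spot_point(n,'top')][:3])
E
```

```text
t 0.15 pos [ 0.1507 -0.6061  0.2521] open 0.998 F [-0.3 -1.  -0. ] q [ 1.36  0.69 -0.19  1.57  0.16  0.9  -0.22]
axes x,y,z cols
 [[-0.     0.241 -0.97 ]
 [ 0.001 -0.97  -0.241]
 [-1.    -0.001  0.   ]]
top axes [[-0.03, -0.99, 0.16], [-1.0, 0.03, 0.03], [-0.03, -0.16, -0.99]]
[0, 0, 0] [[355.02541368 470.68803022]] [[207.22148431 395.88967373]]
[0.15, -0.607, 0.25] [[657.97065121 429.06568958]] [[453.17968985 469.85652733]]
[0.5, 0, 0] [[347.90694142 276.34252095]] [[329.73293497 277.42506344]]
[0.5, 0.3, 0] [[239.2101896  279.46653788]] [[258.37465011 229.4631813 ]]
[0.5, -0.3, 0] [[457.95714533 273.14717974]] [[411.91557878 332.61423137]]
carton_red_center [([494.5, 278.5], 0.59), ([400.3, 228.9], 0.28)]
carton_yellow_center [([403.2, 228.3], 0.73), ([402.5, 280.9], 0.45)]
carton_green_center [([296.9, 285.9], 0.63), ([401.5, 281.2], 0.6), ([236.3, 292.4], 0.33)]
carton_blue_center [([450.7, 280.7], 0.96), ([273.8, 320.8], 0.24)]
jar_center [([237.4, 290.8], 0.62)]
cassette_floor []
cassette_mouth [([295.1, 287.4], 0.61)]
bay_home [([237.0, 289.3], 0.87)]
track_start [([337.0, 287.6], 0.59)]
button_top [([272.9, 321.1], 0.64), ([237.6, 290.4], 0.58)]
tray_center [([290.8, 241.2], 0.68)]
typodont_base [([365.5, 202.3], 0.96), ([238.8, 290.1], 0.61), ([334.9, 288.3], 0.45)]
bur_stand_base [([477.8, 229.9], 0.66)]
beaker_base [([166.2, 308.1], 0.86)]
```

```bash
python3 - <<'E'
from h import *
im=snapshot('top')
save(im,'topz1',(200,200,200,140),4); save(im,'topz2',(370,205,160,110),5)
im=snapshot('scene'); save(im,'scz1',(220,200,160,120),5);save(im,'scz2',(370,240,120,90),6)
c=cam('top')
for n,px,z in [('red',(494.5,280),.015),('blue',(450.7,283),.015),('green',(402,281),.015),('yel',(403.2,234),.015),('jar',(237,291),.06),('btn',(273,321),.05),('tray',(291,241),.002),('bay',(237,290),.03),('start',(337,288),.03),('mouth',(295,287),.163)]:
  print(n,onz(c,[px],z).round(3))
E
```

```text
red [[ 0.477 -0.391  0.015]]
blue [[ 0.473 -0.274  0.015]]
green [[ 0.482 -0.144  0.015]]
yel [[ 0.61  -0.155  0.015]]
jar [[0.465 0.293 0.06 ]]
btn [[0.385 0.201 0.05 ]]
tray [[0.603 0.155 0.002]]
bay [[0.469 0.3   0.03 ]]
start [[0.467 0.031 0.03 ]]
mouth [[0.464 0.132 0.163]]
```

View pics/topz1.png

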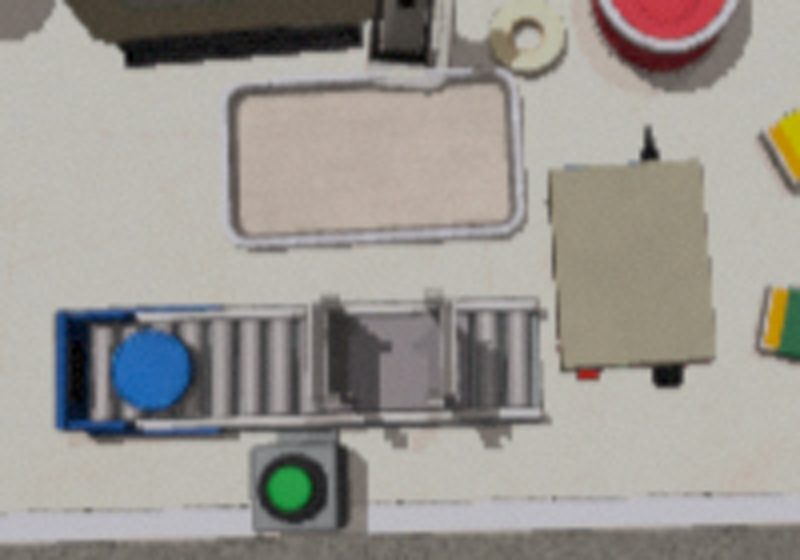

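View pics/topz2.png

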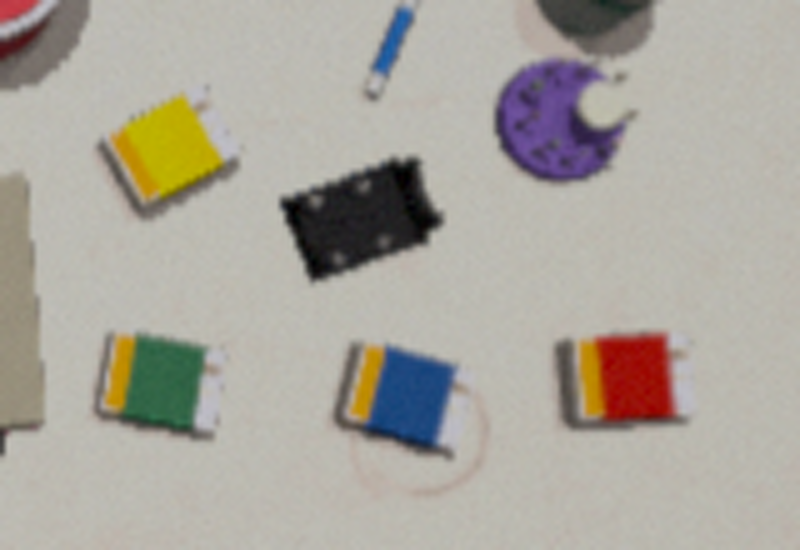

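View pics/scz1.png

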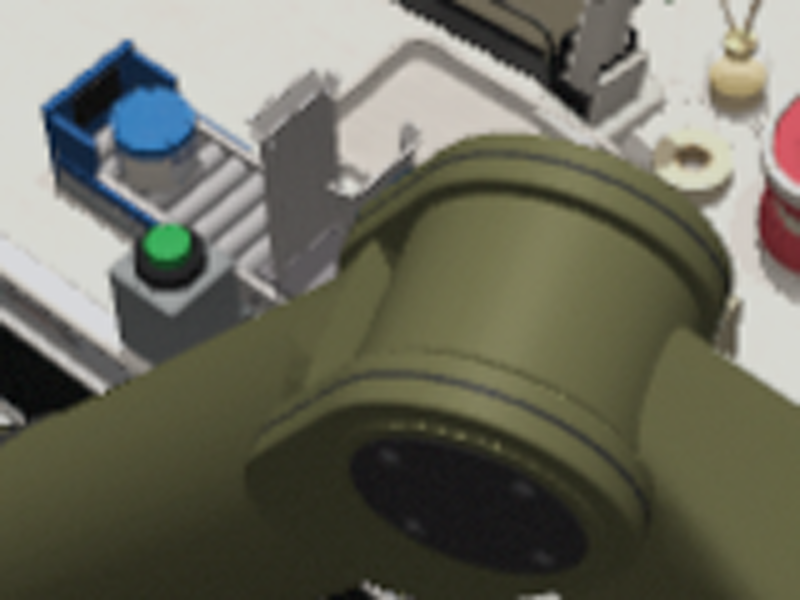

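View pics/scz2.png

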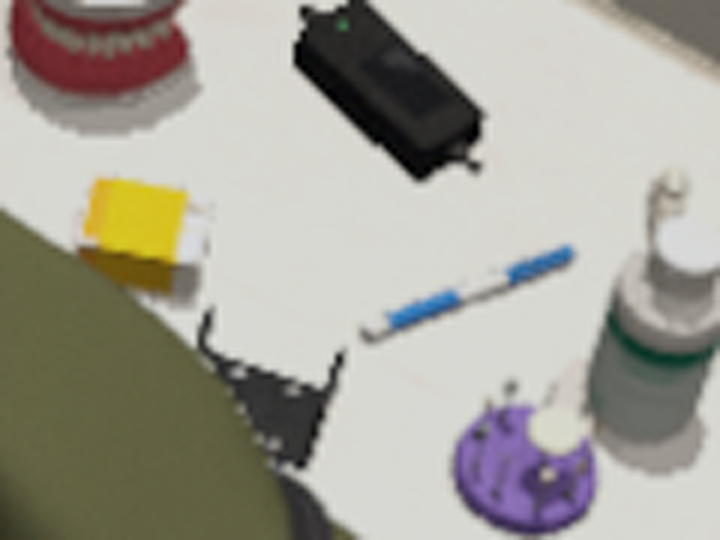

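Call:
apply_moves:
  delta_pos:
    - [-5,-25,-39.2]
    - [-5,-25,-39.2]
    - [-5,-25,-39.2]
    - [-5,-25,-39.2]
    - [-5,-25,-39.2]
    - [-5,-25,-39.2]
    - [-5,-25,-39.2]
    - [-5,-25,-39.2]
    - [-5,-25,-39.2]
    - [-5,-25,-39.2]
  yaw: [-0.12,-0.25,-0.37,-0.5,-0.62,-0.75,-0.87,-1.0,-1.12,-1.25]
  gripper: [100,100,100,100,100,100,100,100,100,100]

```text
clock: 1.83
tool_pos: [0.4371, -0.3046, 0.2978]
eef_rot: [-0.519, -0.48, 0.519, -0.481]
contact_force: [0.7, 0.0, 0.0]
opening: 1.001
```

```bash
python3 - <<'E'
from h import *
s,M=st()
E
```

```text
t 1.83 pos [ 0.4371 -0.3046  0.2978] open 1.001 F [0.7 0.  0. ] q [ 0.87  0.55 -0.56  1.78  0.36  0.92  0.08]
axes x,y,z cols
 [[ 0.     0.997 -0.076]
 [-0.001 -0.076 -0.997]
 [-1.     0.     0.001]]
```

Call:
apply_moves:
  delta_pos:
    - [0,2,-5]
    - [0,2,-5]
    - [0,2,-5]
  yaw: [-0.076,-0.076,-0.076]
  gripper: [100,100,100]

```text
clock: 2.08
tool_pos: [0.4636, -0.2511, 0.2985]
eef_rot: [0.499, 0.502, -0.497, 0.503]
contact_force: [-1.5, 0.3, -1.1]
opening: 0.999
```

```bash
python3 - <<'E'
from h import *
s,M=st()
im=snapshot('wrist');save(im,'w1')
im=snapshot('scene');save(im,'s1')
E
```

```text
t 2.08 pos [ 0.4636 -0.2511  0.2985] open 0.999 F [-1.5  0.3 -1.1] q [ 0.78  0.55 -0.58  1.79  0.37  0.91  0.04]
axes x,y,z cols
 [[ 0.003  1.     0.009]
 [ 0.002  0.009 -1.   ]
 [-1.     0.003 -0.002]]
```

View pics/w1.png

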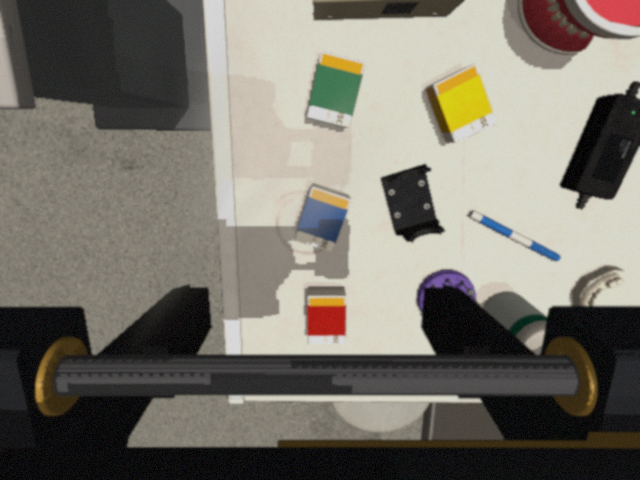

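View pics/s1.png

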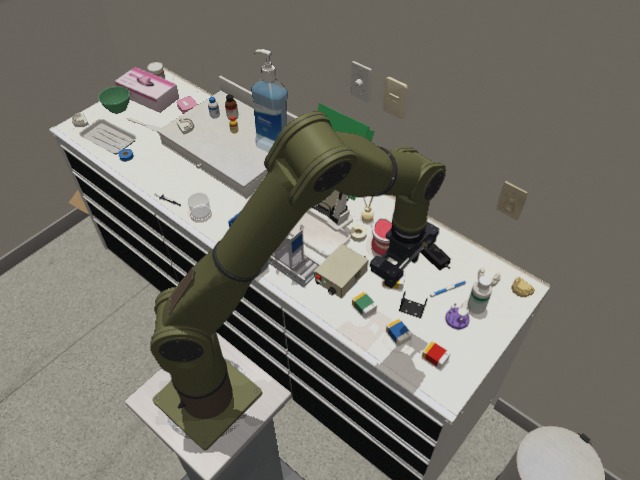

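Call:
apply_moves:
  delta_pos:
    - [0,0.5,-41]
    - [0,0.5,-41]
    - [0,0.5,-41]
    - [0,0.5,-41]
    - [0,0.5,-41]
    - [0,0.5,-41]
    - [0,0.5,-41]
    - [0,0.5,-41]
    - [0,0.5,-41]
    - [0,0.5,-41]
  yaw: [0.01,0.01,0.01,0.01,0.01,0.01,0.01,0.01,0.01,0.01]
  gripper: [100,100,100,100,100,100,100,100,100,100]

```text
clock: 3.02
tool_pos: [0.4661, 0.1542, 0.2972]
eef_rot: [-0.503, -0.496, 0.503, -0.498]
contact_force: [0.5, 0.0, -0.8]
opening: 1.001
```

Call:
apply_moves:
  delta_pos:
    - [0,0,-2]
    - [0,0,-2]
  yaw: [0,0]
  gripper: [100,100]

```text
clock: 3.18
tool_pos: [0.4668, 0.1782, 0.2975]
eef_rot: [0.503, 0.498, -0.501, 0.498]
contact_force: [1.1, 0.8, 0.3]
opening: 1.002
```

```bash
python3 - <<'E'
from h import *
s,M=st()
im=snapshot('wrist');save(im,'w2')
for n in ['jar_center','cassette_mouth','cassette_floor','bay_home','button_top','tray_center','track_start']:
  print(n,[(np.round(d['pixel'],1).tolist(),round(d['score'],2)) for d in spot_point(n,'wrist')][:3])
np.save('c2.npy',np.array(cam('wrist'),dtype=object),allow_pickle=True)
E
```

```text
t 3.18 pos [0.4668 0.1782 0.2975] open 1.002 F [1.1 0.8 0.3] q [-0.08  0.51 -0.58  1.87  0.35  0.87 -0.84]
axes x,y,z cols
 [[ 0.002  1.    -0.008]
 [ 0.002 -0.008 -1.   ]
 [-1.     0.002 -0.002]]
jar_center [([310.1, 81.3], 0.85), ([424.5, 447.3], 0.55)]
cassette_mouth [([313.0, 290.6], 0.86)]
cassette_floor [([309.1, 245.2], 0.71)]
bay_home []
button_top [([222.5, 191.4], 0.94)]
tray_center [([440.8, 218.6], 0.61)]
track_start [([307.0, 82.2], 0.48)]
```

View pics/w2.png

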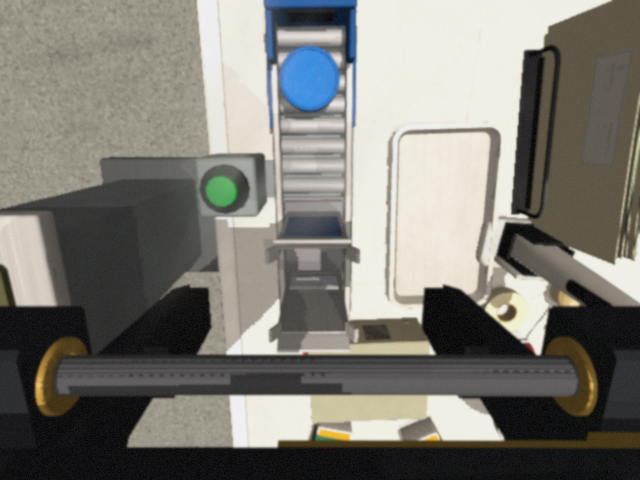

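Call:
apply_moves:
  delta_pos:
    - [0,0,-8]
    - [0,0,-8]
    - [0,0,-8]
    - [0,0,-8]
  yaw: [-0.005,-0.005,-0.005,-0.005]
  gripper: [100,100,100,100]

```text
clock: 3.92
tool_pos: [0.4675, 0.2545, 0.297]
eef_rot: [-0.501, -0.498, 0.502, -0.499]
contact_force: [0.1, -0.1, 0.5]
opening: 1.001
```

```bash
python3 - <<'E'
from h import *
s,M=st()
im=snapshot('wrist');save(im,'w3')
c3=cam('wrist'); c2=tuple(np.load('c2.npy',allow_pickle=True)); ct=cam('top')
np.save('c3.npy',np.array(c3,dtype=object),allow_pickle=True)
# networks, current view
for n in ['jar_center','cassette_mouth','cassette_floor','bay_home','button_top','tray_center']:
  print(n,[(np.round(d['pixel'],1).tolist(),round(d['score'],2)) for d in spot_point(n,'wrist')][:3])
sil=silhouettes('jar_center','wrist');print('jarbox',sil[0]['bbox'] if sil else None)
E
```

```text
t 3.92 pos [0.4675 0.2545 0.297 ] open 1.001 F [ 0.1 -0.1  0.5] q [-0.24  0.55 -0.56  1.78  0.36  0.92 -0.96]
axes x,y,z cols
 [[ 0.     1.    -0.007]
 [-0.001 -0.007 -1.   ]
 [-1.     0.     0.001]]
jar_center [([312.4, 160.7], 0.97)]
cassette_mouth []
cassette_floor []
bay_home []
button_top [([225.5, 272.9], 0.57)]
tray_center [([436.9, 279.4], 0.67)]
jarbox [281.1, 136.5, 57.2, 59.1]
```

View pics/w3.png

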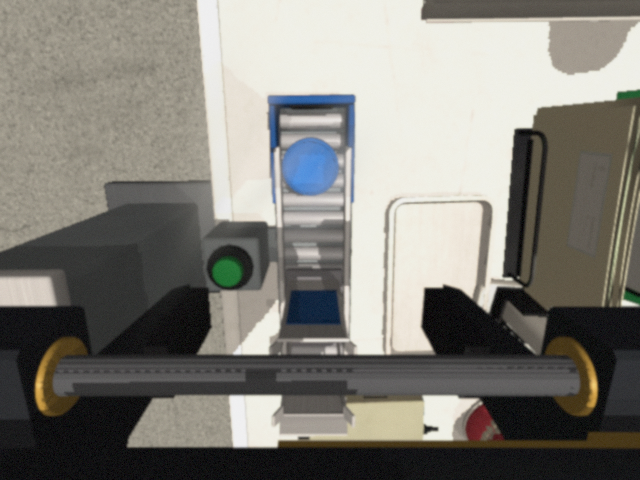

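```bash
python3 - <<'E'
import cv2
a=cv2.imread('pics/w3.png');b=cv2.imread('pics/w2.png')
cv2.imwrite('pics/w3z.png',cv2.resize(a[85:235,190:370],None,fx=4,fy=4,interpolation=cv2.INTER_CUBIC))
cv2.imwrite('pics/w2z.png',cv2.resize(b[180:360,230:400],None,fx=3.3,fy=3.3,interpolation=cv2.INTER_CUBIC))
E
```

```text
(no output)
```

View pics/w3z.png

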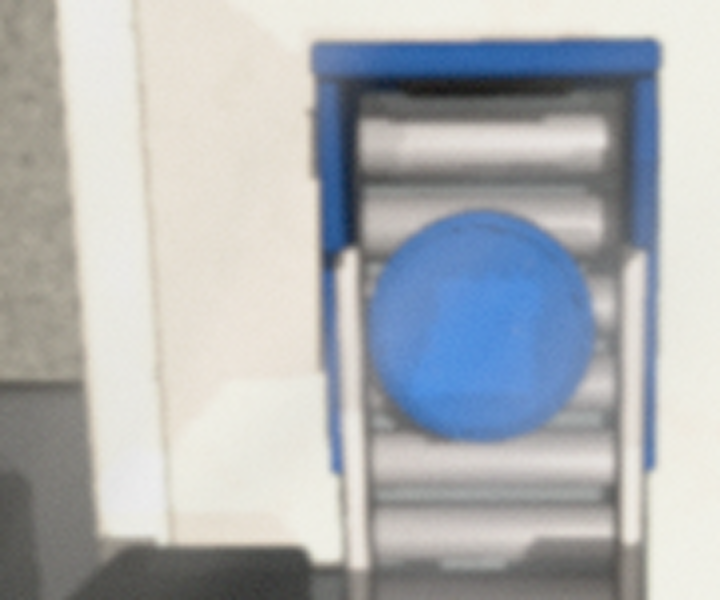

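View pics/w2z.png

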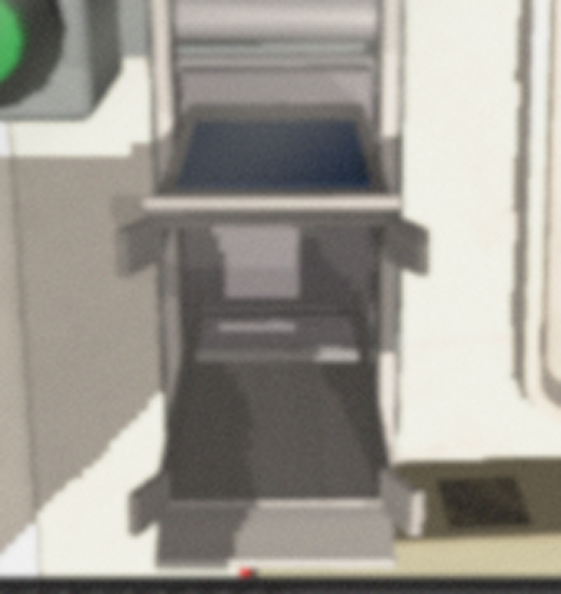

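```bash
python3 - <<'E'
from h import *
L=lambda n:tuple(np.load(n,allow_pickle=True))
c2,c3=L('c2.npy'),L('c3.npy')
print('jar lid tri',tri([(c2,(309.5,78)),(c3,(310.5,166))]))
print('btn tri',tri([(c2,(222,190)),(c3,(228.5,271.5))]))
print('jar on z.072',onz(c3,[(310.5,166)],.072))
print('cheek end L',onz(c3,[(190+335/4,85+247/4),(190+640/4,85+247/4)],.064))
print('stop plate near edge z.07',onz(c3,[(190+330/4,85+72/4),(190+640/4,85+72/4)],.07), 'far', onz(c3,[(190+312/4,85+45/4),(190+660/4,85+42/4)],.07))
z=lambda x,y:(230+x/3.3,180+y/3.3)
print('cassette far lip',onz(c2,[z(145,205),z(400,205)],.175))
print('near plate top?',onz(c2,[z(170,500),z(390,500)],.163), 'near lip',onz(c2,[z(158,565),z(392,565)],.175))
print('rails z.035',onz(c2,[z(160,50),z(390,50)],.035))
print('tray', onz(c2,[(392,130),(497,130),(490,300),(393,300)],.015))
E
```

```text
jar lid tri (array([0.46400635, 0.28942521, 0.04840063]), [np.float64(0.08599564200156601), np.float64(0.08093546436350847)])
btn tri (array([0.3831798 , 0.19233751, 0.07988071]), [np.float64(0.6129033106157599), np.float64(0.5770612769904754)])
jar on z.072 [[0.46441956 0.29154966 0.072     ]]
cheek end L [[0.4306221  0.30867171 0.064     ]
 [0.50102738 0.30796281 0.064     ]]
stop plate near edge z.07 [[0.4316996  0.34632877 0.07      ]
 [0.49994587 0.34564773 0.07      ]] far [[0.42799178 0.35193231 0.07      ]
 [0.50423228 0.35178776 0.07      ]]
cassette far lip [[0.43883786 0.16975727 0.175     ]
 [0.49216516 0.16890057 0.175     ]]
near plate top? [[0.43998345 0.09407265 0.163     ]
 [0.49161201 0.09322932 0.163     ]] near lip [[0.43788234 0.08435673 0.175     ]
 [0.49115551 0.08348197 0.175     ]]
rails z.035 [[0.42942054 0.17946638 0.035     ]
 [0.50143406 0.17831928 0.035     ]]
tray [[0.54795121 0.2421902  0.015     ]
 [0.65651189 0.24031126 0.015     ]
 [0.6704188  0.04835683 0.015     ]
 [0.5566784  0.05009938 0.015     ]]
```

```bash
cat >> h.py <<'E'
import pickle
def shot(n):
    c=cam('wrist'); im=snapshot('wrist'); save(im,n); pickle.dump(c,open(n+'.pkl','wb')); return c,im
L=lambda n:pickle.load(open(n+'.pkl','rb'))
E
python3 - <<'E'
from h import *
s,M=st(); print(s['qd'].round(3))
c,im=shot('w4'); save(im,'w4z',(190,85,180,150),4)
print(s['clock'],[np.round(d['pixel'],1).tolist() for d in spot_point('jar_center','wrist')])
E
```

```text
t 4.32 pos [0.4681 0.2516 0.2969] open 1.004 F [-0.7 -0.8 -0.2] q [-0.23  0.55 -0.56  1.78  0.36  0.92 -0.96]
axes x,y,z cols
 [[ 0.001  1.    -0.011]
 [-0.003 -0.011 -1.   ]
 [-1.     0.001  0.003]]
[-0.007  0.002 -0.004 -0.003  0.    -0.002 -0.002]
4.3167 [[308.9, 160.5]]
```

View pics/w4z.png

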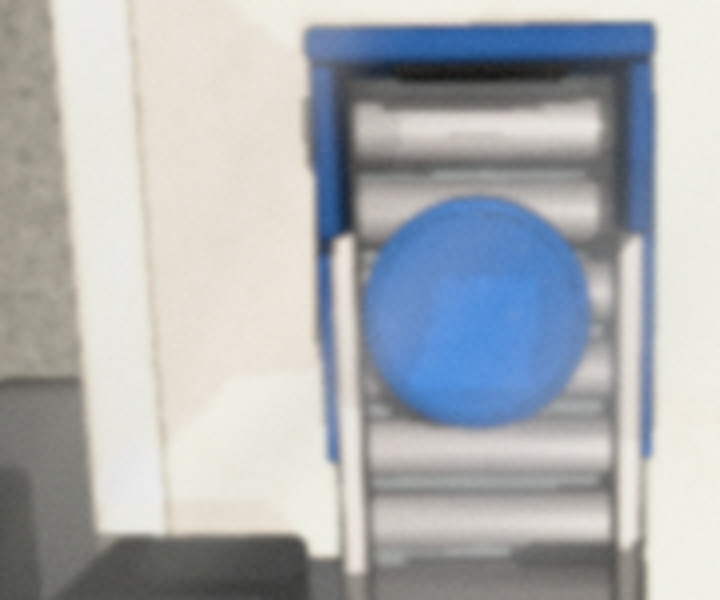

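Call:
apply_moves:
  delta_pos:
    - [0,0,8]
    - [0,0,8]
    - [0,0,8]
    - [0,0,8]
    - [0,0,8]
    - [0,0,8]
  yaw: [-0.005,-0.005,-0.005,-0.005,-0.005,-0.005]
  gripper: [100,100,100,100,100,100]

```text
clock: 4.92
tool_pos: [0.4671, 0.1735, 0.2974]
eef_rot: [-0.501, -0.498, 0.501, -0.5]
contact_force: [1.4, -0.1, 0.7]
opening: 1.002
```

```bash
python3 - <<'E'
from h import *
s,M=st(); print(s['qd'].round(3))
c,im=shot('w5'); save(im,'w5z',(190,20,190,150),4)
save(im,'w5y',(230,180,170,180),3.3)
E
```

```text
t 4.92 pos [0.4671 0.1735 0.2974] open 1.002 F [ 1.4 -0.1  0.7] q [-0.08  0.51 -0.58  1.87  0.36  0.87 -0.83]
axes x,y,z cols
 [[ 0.001  1.    -0.004]
 [-0.002 -0.004 -1.   ]
 [-1.     0.001  0.002]]
[-0.011  0.003 -0.001 -0.002  0.001  0.001  0.001]
```

View pics/w5z.png

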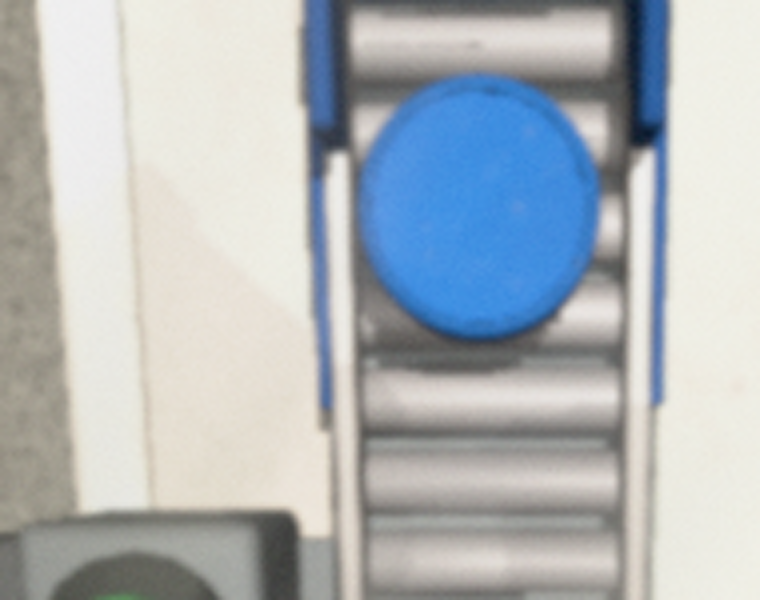

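View pics/w5y.png

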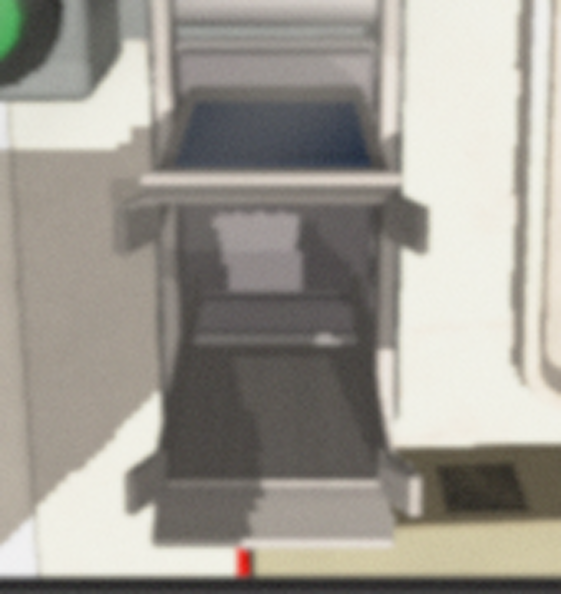

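```bash
python3 - <<'E'
from h import *
c4,c5=L('w4'),L('w5')
def seg(n,f):
    im=cv2.imread(f'pics/{n}.png')[:,:,::-1].astype(int); m=f(im).astype(np.uint8)
    k,l,s,ce=cv2.connectedComponentsWithStats(m); i=1+np.argmax(s[1:,4]); return s[i],ce[i]
g=lambda im:(im[:,:,1]>im[:,:,0]+50)&(im[:,:,1]>im[:,:,2]+40)
a,b=seg('w4',g),seg('w5',g);print(a,b)
print('btn',tri([(c4,a[1]),(c5,b[1])]))
bl=lambda im:((im[:,:,2]>im[:,:,0]+100)&(im[:,:,2]>180))
a,b=seg('w4',bl),seg('w5',bl);print(a,b,tri([(c4,a[1]),(c5,b[1])]))
print('lid',tri([(c4,(309.5,163)),(c5,(310,71.2))]), onz(c4,[(309.5,163)],.072),onz(c5,[(310,71.2)],.072))
print('cheek', onz(c4,[(190+335/4,85+230/4),(190+640/4,85+230/4)],.064),onz(c5,[(190+640/4,20+128/4)],.064))
print('stop',onz(c4,[(190+330/4,85+60/4),(190+640/4,85+60/4)],.07))
z=lambda x,y:(230+x/3.3,180+y/3.3)
print('cassette far lip',onz(c5,[z(142,175),z(400,182)],.175))
print('near lip',onz(c5,[z(153,543),z(393,545)],.175),'near inner top',onz(c5,[z(167,480),z(385,480)],.163))
print('rails out/in z.035',onz(c5,[z(150,45),z(172,45),z(378,45),z(402,45)],.035))
E
```

```text
(array([212, 256,  29,  27, 603], dtype=int32), array([225.85572139, 269.32338308])) (array([205, 170,  32,  30, 718], dtype=int32), array([220.41504178, 184.40389972]))
btn (array([0.38552445, 0.1996718 , 0.0950068 ]), [np.float64(0.09074938962577837), np.float64(0.09666500397291927)])
(array([ 286,  136,   47,   54, 1633], dtype=int32), array([309.5854256 , 162.40600122])) (array([ 281,   39,   58,   64, 2892], dtype=int32), array([309.62517289,  70.552213  ])) (array([0.46392827, 0.29396055, 0.07033611]), [np.float64(0.21939529418348147), np.float64(0.23353598521857913)])
lid (array([0.46404546, 0.29343225, 0.07045238]), [np.float64(0.001491293686129327), np.float64(0.0015874052457567425)]) [[0.46406941 0.29355949 0.072     ]] [[0.46406535 0.29322197 0.072     ]]
cheek [[0.43132733 0.31185581 0.064     ]
 [0.50156283 0.31099608 0.064     ]] [[0.49879307 0.30946088 0.064     ]]
stop [[0.43242908 0.34821381 0.07      ]
 [0.5005771  0.34738852 0.07      ]]
cassette far lip [[0.43898477 0.17693485 0.175     ]
 [0.49268009 0.17514109 0.175     ]]
near lip [[0.43841381 0.09064247 0.175     ]
 [0.49282548 0.08981195 0.175     ]] near inner top [[0.44082231 0.09996506 0.163     ]
 [0.49178783 0.09967176 0.163     ]]
rails out/in z.035 [[0.42686706 0.18183858 0.035     ]
 [0.43375141 0.18180455 0.035     ]
 [0.49824287 0.18147393 0.035     ]
 [0.50575767 0.18143402 0.035     ]]
```

Call:
apply_moves:
  delta_pos:
    - [0,-0.3,-11.9]
    - [0,-0.3,-11.9]
    - [6,-0.3,-11.9]
    - [10,-0.3,-11.9]
    - [14,-0.3,-11.9]
    - [16,-0.3,-11.9]
    - [16,-0.3,-11.9]
    - [16,-0.3,-11.9]
  yaw: [0,0,0,0,0,0,0,0]
  gripper: [100,100,100,100,100,100,100,100]

```text
clock: 5.63
tool_pos: [0.4631, 0.2928, 0.1358]
eef_rot: [-0.499, -0.499, 0.502, -0.5]
contact_force: [-0.6, -0.7, 0.4]
opening: 1.003
```

```bash
python3 - <<'E'
from h import *
s,M=st()
c,im=shot('w6')
E
```

```text
t 5.63 pos [0.4631 0.2928 0.1358] open 1.003 F [-0.6 -0.7  0.4] q [-0.4   0.79 -0.42  1.89  0.55  0.58 -1.18]
axes x,y,z cols
 [[-0.003  1.    -0.001]
 [-0.004 -0.001 -1.   ]
 [-1.    -0.003  0.004]]
```

View pics/w6.png

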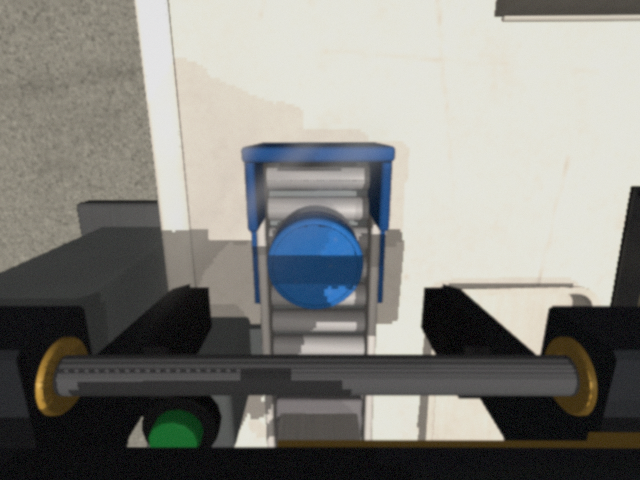

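Call:
apply_moves:
  delta_pos:
    - [4,0.1,0]
    - [7.7,0.1,0]
    - [7.7,0.1,0]
    - [7.7,0.1,0]
    - [7.7,0.1,0]
    - [7.7,0.1,0]
    - [7.7,0.1,0]
    - [7.7,0.1,0]
  yaw: [0,0,0,0,0,0,0,0]
  gripper: [100,100,100,100,50,50,50,50]
  force: 20

```text
clock: 6.35
tool_pos: [0.4666, 0.294, 0.0629]
eef_rot: [0.502, 0.499, -0.5, 0.5]
contact_force: [-0.5, 0.1, 0.0]
opening: 0.719
```

Call:
apply_moves:
  delta_pos:
    - [0,0,0]
    - [0,0,0]
    - [0,0,0]
    - [0,0,0]
  yaw: [0,0,0,0]
  gripper: [45,45,45,45]
  force: 20

```text
clock: 6.68
tool_pos: [0.4671, 0.2944, 0.0636]
eef_rot: [0.502, 0.498, -0.499, 0.5]
contact_force: [-0.0, -0.4, 6.9]
opening: 0.587
```

Call:
apply_moves:
  delta_pos:
    - [-4,0,0]
    - [-8,0,0]
    - [-12,0,0]
    - [-12,3.5,3.5]
    - [-12,7,7]
    - [-12,10,10]
    - [-12,13.9,14.2]
    - [-12,13.9,14.2]
    - [-12,13.9,14.2]
    - [-12,13.9,14.2]
  yaw: [0,0,0,-0.12,-0.24,-0.36,-0.48,-0.6,-0.72,-0.84]
  gripper: [45,45,45,45,45,45,45,45,45,45]

```text
clock: 7.52
tool_pos: [0.6066, 0.148, 0.183]
eef_rot: [0.254, 0.659, -0.253, 0.661]
contact_force: [-0.7, 0.2, -1.7]
opening: 0.593
```

```bash
python3 - <<'E'
from h import *
s,M=st()
im=snapshot('top');save(im,'t7',(200,200,200,140),4)
E
```

```text
t 7.52 pos [0.6066 0.148  0.183 ] open 0.593 F [-0.7  0.2 -1.7] q [ 0.08  0.86 -0.74  1.62  0.7   0.93 -0.08]
axes x,y,z cols
 [[ 0.004  0.67   0.742]
 [-0.     0.742 -0.67 ]
 [-1.     0.003  0.003]]
```

View pics/t7.png

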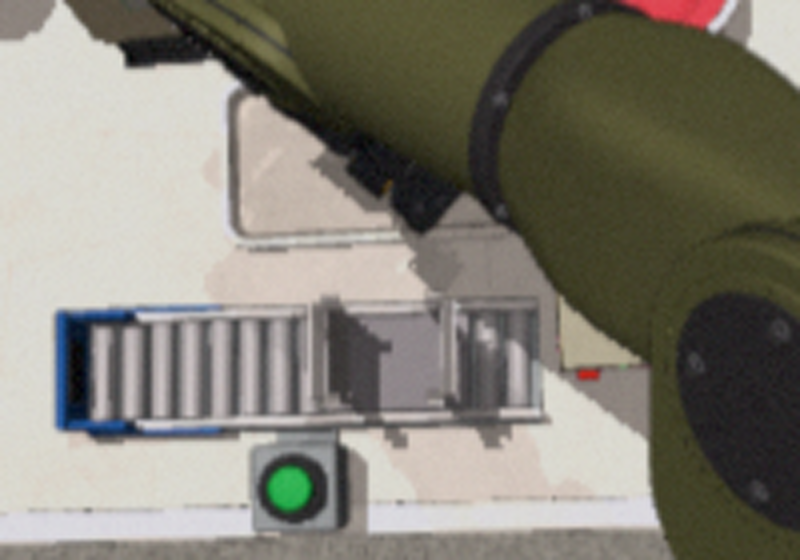

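Call:
apply_moves:
  delta_pos:
    - [0,0,0]
    - [2,0,0]
    - [4,0,0]
    - [6,0,0]
    - [8,0,0]
    - [9,0,0]
    - [9,0,0]
    - [9,0,0]
  yaw: [-0.12,-0.24,-0.36,-0.48,-0.6,-0.73,-0.73,-0.73]
  gripper: [45,45,45,45,45,45,45,45]

```text
clock: 8.23
tool_pos: [0.6052, 0.1498, 0.0924]
eef_rot: [0.0, 0.707, 0.0, 0.708]
contact_force: [-0.1, 0.4, 0.2]
opening: 0.59
```

```bash
python3 - <<'E'
from h import *
s,M=st()
shot('w8')
E
```

```text
t 8.23 pos [0.6052 0.1498 0.0924] open 0.59 F [-0.1  0.4  0.2] q [ 0.11  1.03 -0.83  1.67  0.95  0.89  0.46]
axes x,y,z cols
 [[ 0.001  0.     1.   ]
 [ 0.001  1.    -0.   ]
 [-1.     0.001  0.001]]
```

View pics/w8.png

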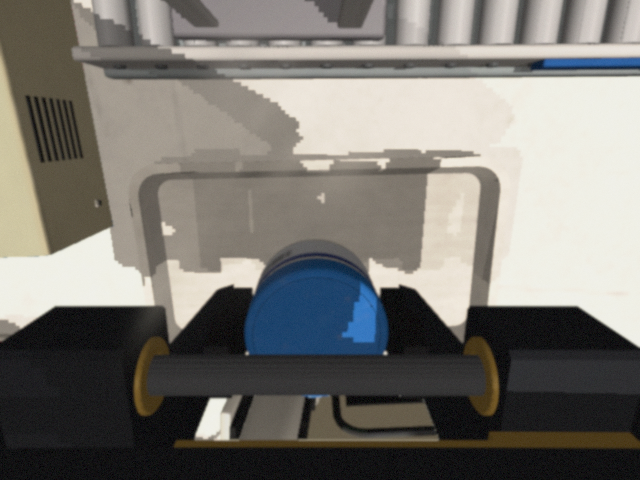

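```bash
python3 - <<'E'
from h import *
c=L('w8')
print('near rim outer top z.015',onz(c,[(160,160),(480,157)],.015), 'floor near edge',onz(c,[(170,182),(470,182)],.003),onz(c,[(165,290),(475,290)],.003))
E
```

```text
near rim outer top z.015 [[0.55084943 0.06670647 0.015     ]
 [0.54943816 0.23780397 0.015     ]] floor near edge [[0.56412494 0.06625601 0.003     ]
 [0.56428455 0.23874203 0.003     ]] [[0.63119407 0.05606186 0.003     ]
 [0.63136274 0.24920668 0.003     ]]
```

Call:
apply_moves:
  delta_pos:
    - [2.5,0,0.3]
    - [4.5,0,0.3]
    - [5.4,0,0.3]
    - [5.6,0,0.3]
    - [5.6,0,0.3]
    - [5.6,0,0.3]
  yaw: [0,0,0,0,0,0]
  gripper: [45,45,45,45,45,45]

```text
clock: 8.78
tool_pos: [0.6096, 0.151, 0.0388]
eef_rot: [0.001, 0.705, 0.001, 0.709]
contact_force: [-0.7, 0.1, -0.9]
opening: 0.589
```

Call:
apply_moves:
  delta_pos:
    - [0.3,0,0]
    - [0.3,0,0]
    - [0.3,0,0]
  yaw: [0,0,0]
  gripper: [45,45,45]

```text
clock: 9.03
tool_pos: [0.61, 0.1512, 0.0365]
eef_rot: [0.001, 0.705, 0.001, 0.709]
contact_force: [-0.1, -0.2, -1.8]
opening: 0.592
```

Call:
apply_moves:
  delta_pos:
    - [0.15,0,0]
    - [0.15,0,0]
    - [0.15,0,0]
    - [0.15,0,0]
    - [0.15,0,0]
    - [0.15,0,0]
    - [0.15,0,0]
  yaw: [0,0,0,0,0,0,0]
  gripper: [45,45,100,100,100,100,100]

```text
clock: 9.62
tool_pos: [0.6099, 0.1512, 0.0349]
eef_rot: [0.001, 0.705, 0.001, 0.709]
contact_force: [-0.1, 0.5, 0.1]
opening: 0.942
```

Call:
apply_moves:
  delta_pos:
    - [-4,0,0]
    - [-8,0,0]
    - [-12,0,0]
    - [-16,0,0]
    - [-20,0,0]
    - [-24,0,0]
    - [-25,0,0]
  yaw: [0,0,0,0,0,0,0]
  gripper: [100,100,100,100,100,100,100]

```text
clock: 10.2
tool_pos: [0.6102, 0.1529, 0.2918]
eef_rot: [0.003, 0.702, 0.002, 0.712]
contact_force: [0.5, 0.6, 0.2]
opening: 1.002
```

```bash
python3 - <<'E'
from h import *
s,M=st()
shot('w9')
E
```

```text
t 10.2 pos [0.6102 0.1529 0.2918] open 1.002 F [0.5 0.6 0.2] q [ 0.17  0.8  -0.99  1.5   0.7   1.2   0.65]
axes x,y,z cols
 [[ 0.015  0.001  1.   ]
 [ 0.008  1.    -0.001]
 [-1.     0.008  0.015]]
```

View pics/w9.png

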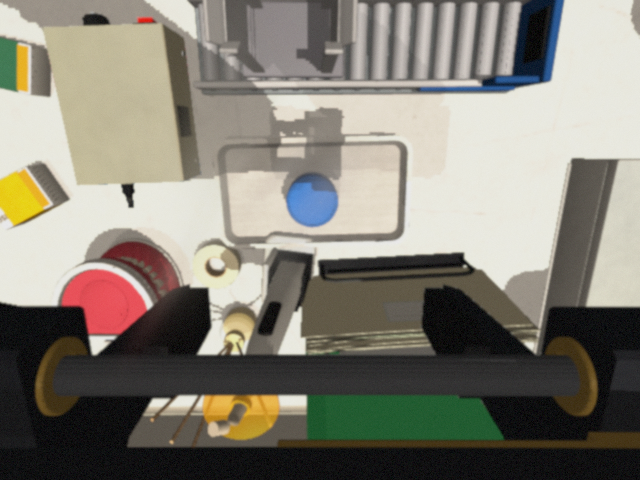

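Call:
apply_moves:
  delta_pos:
    - [-1,-45,-13]
    - [-1,-45,-13]
    - [-1,-45,-13]
    - [-1,-45,-13]
    - [-1,-45,-13]
    - [-1,-45,-13]
    - [-1,-45,-13]
    - [-1,-45,-13]
    - [-1,-45,-13]
    - [-1,-45,-13]
  yaw: [0.12,0.24,0.36,0.48,0.6,0.72,0.84,0.96,1.08,1.2]
  gripper: [100,100,100,100,100,100,100,100,100,100]

```text
clock: 11.08
tool_pos: [0.4914, -0.2518, 0.2933]
eef_rot: [0.406, 0.58, -0.397, 0.584]
contact_force: [1.0, 0.5, -0.4]
opening: 1.002
```

```bash
python3 - <<'E'
from h import *
s,M=st()
T=np.array([.48,-.33,.295]);print((M.T@(T-s['tool_pos'])*100).round(2), 'tool y angle',np.degrees(np.arctan2(M[1,1],M[0,1])))
E
```

```text
t 11.08 pos [ 0.4914 -0.2518  0.2933] open 1.002 F [ 1.   0.5 -0.4] q [ 0.84  0.62 -0.76  1.73  0.49  0.98  0.27]
axes x,y,z cols
 [[ 0.012  0.935  0.356]
 [ 0.008  0.355 -0.935]
 [-1.     0.014 -0.003]]
[-0.24 -3.84  6.9 ] tool y angle 20.822825924802185
```

Call:
apply_moves:
  delta_pos:
    - [-0.2,-3.8,6.9]
    - [-0.2,-3.8,6.9]
    - [-0.2,-3.8,6.9]
    - [-0.2,-3.8,6.9]
    - [-0.2,-3.8,6.9]
  yaw: [0.12,0.24,0.363,0.363,0.363]
  gripper: [100,100,100,100,100]

```text
clock: 11.5
tool_pos: [0.4797, -0.3294, 0.2933]
eef_rot: [0.504, 0.501, -0.494, 0.501]
contact_force: [0.4, 0.2, -0.0]
opening: 0.999
```

```bash
python3 - <<'E'
from h import *
snapshot('scene')
s,M=st()
c,im=shot('w10'); save(im,'w10z',(200,40,320,240),2.5)
E
```

```text
t 11.55 pos [ 0.4802 -0.3284  0.2937] open 1.001 F [-0.   0.5 -0.6] q [ 0.9   0.64 -0.66  1.64  0.43  1.    0.12]
axes x,y,z cols
 [[ 0.011  1.     0.005]
 [ 0.009  0.005 -1.   ]
 [-1.     0.011 -0.009]]
```

View pics/w10z.png

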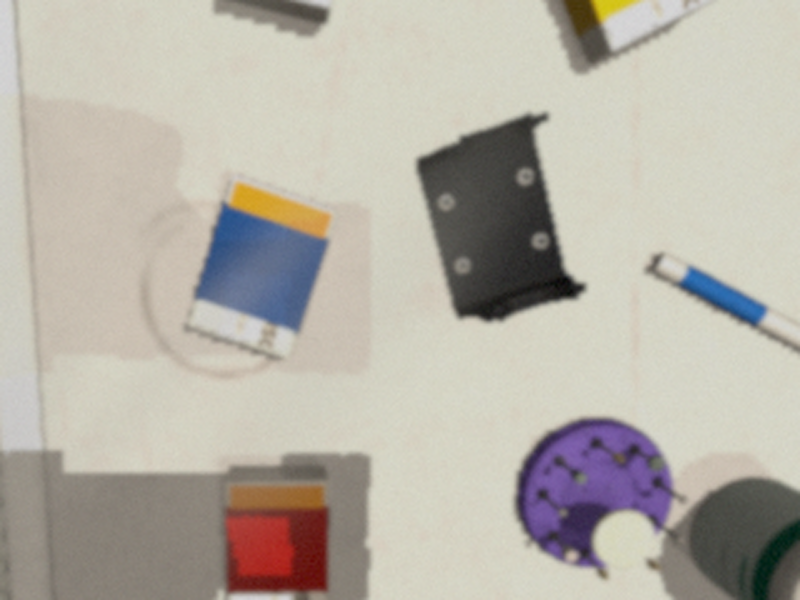

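Call:
apply_moves:
  delta_pos:
    - [0,0,4]
    - [0,0,4]
    - [0,0,4]
    - [0,0,4]
    - [0,0,4]
  yaw: [0,0,0,0,0]
  gripper: [100,100,100,100,100]

```text
clock: 12.02
tool_pos: [0.4813, -0.3662, 0.2936]
eef_rot: [0.503, 0.502, -0.492, 0.503]
contact_force: [1.3, 0.8, 0.5]
opening: 1.003
```

```bash
python3 - <<'E'
from h import *
s,M=st()
c,im=shot('w11'); save(im,'w11z',(240,80,160,140),5); save(im,'w11y',(240,200,160,140),5)
E
```

```text
t 12.02 pos [ 0.4813 -0.3662  0.2936] open 1.003 F [1.3 0.8 0.5] q [ 0.94  0.68 -0.65  1.57  0.44  1.04  0.18]
axes x,y,z cols
 [[ 0.011  1.     0.009]
 [ 0.01   0.009 -1.   ]
 [-1.     0.012 -0.01 ]]
```

View pics/w11y.png

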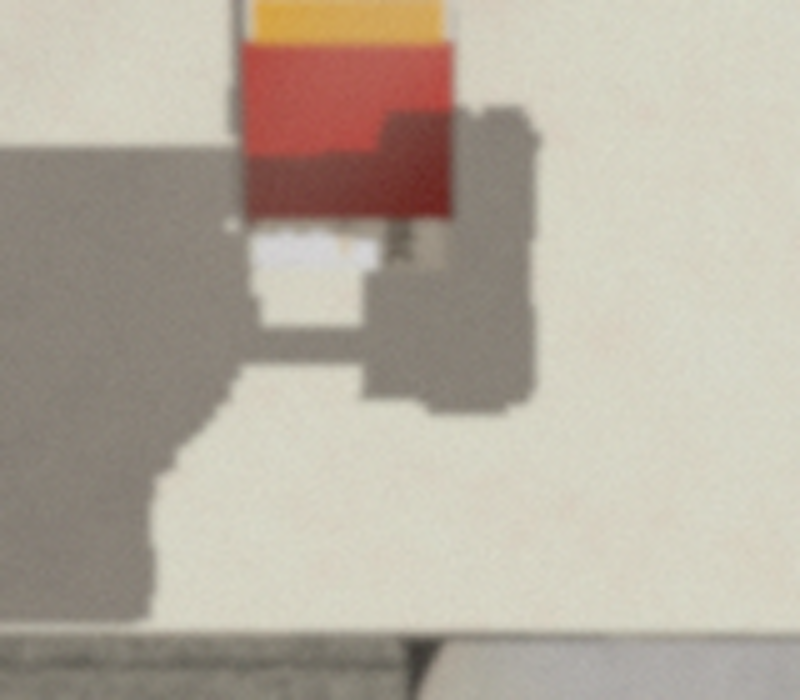

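View pics/w11z.png

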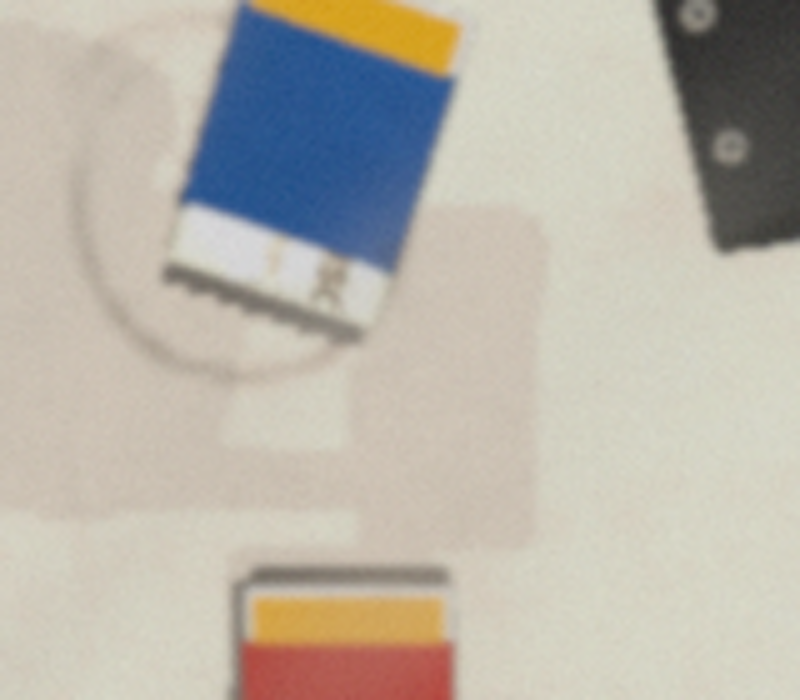

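```bash
cat >> h.py <<'E'
def fit(c,pts,z=.03):
    # pts image TL,TR,BR,BL of top face: image up=+y, right=+x
    P=onz(c,pts,z)[:,:2]; ce=P.mean(0)
    v=(P[0]+P[1]-P[2]-P[3])/2; u=(P[1]+P[2]-P[0]-P[3])/2
    a=np.degrees(np.arctan2(-v[0],v[1])); b=np.degrees(np.arctan2(u[1],u[0]))
    print('centre',ce.round(4),'len',np.linalg.norm(v).round(4),'wid',np.linalg.norm(u).round(4),'yaw',a.round(1),b.round(1))
    return ce,a
E
python3 - <<'E'
from h import *
c=L('w11')
fit(c,[(289,197),(329.4,197),(329.4,253.6),(290,254)])
# sticker
k=lambda x,y:(240+x/5,200+y/5)
fit(c,[k(245,42),k(453,42),k(453,218),k(248,218)])
c=L('w10'); k=lambda x,y:(200+x/2.5,40+y/2.5)
fit(c,[k(233,178),k(330,209),k(287,357),k(188,328)])
s,M=st()
E
```

```text
centre [ 0.4789 -0.3895] len 0.0618 wid 0.0423 yaw 0.7 0.6
centre [ 0.4795 -0.3898] len 0.0383 wid 0.0438 yaw 0.7 0.3
centre [ 0.4718 -0.2716] len 0.0609 wid 0.041 yaw -17.1 -16.3
t 12.07 pos [ 0.4813 -0.3663  0.2937] open 1.002 F [-0.4 -0.2  0.3] q [ 0.94  0.68 -0.65  1.57  0.44  1.04  0.18]
axes x,y,z cols
 [[ 0.011  1.     0.009]
 [ 0.01   0.009 -1.   ]
 [-1.     0.012 -0.01 ]]
```

```bash
python3 - <<'E'
from h import *
s,M=st()
print(tri([(L('w10'),(291.2,243.2)),(L('w11'),(289,208.4))]),tri([(L('w10'),(330.8,243.2)),(L('w11'),(330.6,208.4))]))
print((M.T@(np.array([.479,-.390,.028])-s['tool_pos'])*100).round(2))
E
```

```text
t 12.07 pos [ 0.4813 -0.3663  0.2937] open 1.002 F [-0.4 -0.2  0.3] q [ 0.94  0.68 -0.65  1.57  0.44  1.04  0.18]
axes x,y,z cols
 [[ 0.011  1.     0.009]
 [ 0.01   0.009 -1.   ]
 [-1.     0.012 -0.01 ]]
(array([ 0.45790019, -0.37009705,  0.03356842]), [np.float64(0.24456234238705563), np.float64(0.25078364969843764)]) (array([ 0.50043753, -0.3694449 ,  0.03562781]), [np.float64(0.24395345477559033), np.float64(0.2500882760451193)])
[26.54 -0.56  2.63]
```

Height about 0.033, agrees with 0.030. Descend.

Call:
apply_moves:
  delta_pos:
    - [4,-0.6,2.6]
    - [8,-0.6,2.6]
    - [12,-0.6,2.6]
    - [16,-0.6,2.6]
    - [18,-0.6,2.6]
    - [18,-0.6,2.6]
    - [18,-0.6,2.6]
  yaw: [0,0,0,0,0,0,0]
  gripper: [100,100,100,100,100,100,100]

```text
clock: 12.65
tool_pos: [0.4779, -0.3894, 0.1132]
eef_rot: [0.503, 0.503, -0.492, 0.503]
contact_force: [0.9, -0.2, 0.7]
opening: 1.001
```

```bash
python3 - <<'E'
from h import *
snapshot('top');s,M=st()
print((M.T@(np.array([.479,-.390,.028])-s['tool_pos'])*100).round(2))
shot('w12')
E
```

```text
t 12.7 pos [ 0.4789 -0.3901  0.1147] open 0.998 F [-0.3  0.   0.5] q [ 0.9   0.9  -0.52  1.69  0.62  0.71  0.08]
axes x,y,z cols
 [[ 0.013  1.     0.01 ]
 [ 0.01   0.01  -1.   ]
 [-1.     0.013 -0.01 ]]
[ 8.67 -0.1   0.07]
```

View pics/w12.png

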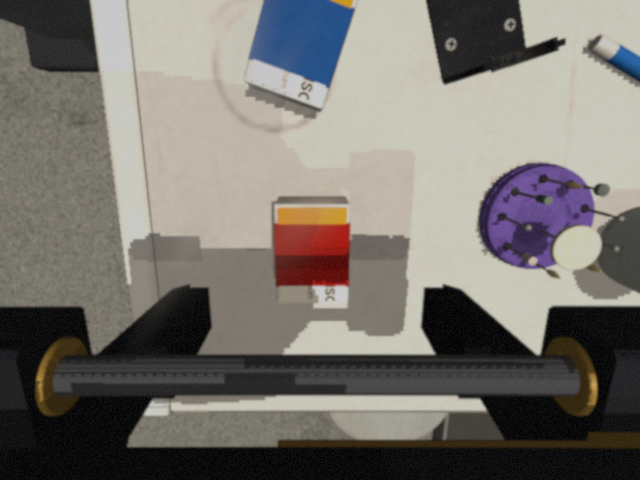

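```bash
python3 - <<'E'
from h import *
fit(L('w12'),[(275,204),(349.5,203),(349,306),(277,305)])
E
```

```text
centre [ 0.4792 -0.3902] len 0.0636 wid 0.0436 yaw 0.8 0.2
```

Call:
apply_moves:
  delta_pos:
    - [4,0,0.1]
    - [7,0,0.1]
    - [8.6,0,0.1]
    - [8.6,0,0.1]
    - [8.6,0,0.1]
    - [8.6,0,0.1]
  yaw: [0,0,0,0,0,0]
  gripper: [100,100,100,70,40,40]
  force: 15

```text
clock: 13.25
tool_pos: [0.4823, -0.3917, 0.0321]
eef_rot: [0.504, 0.499, -0.491, 0.505]
contact_force: [0.1, -0.4, 0.2]
opening: 0.799
```

Call:
apply_moves:
  delta_pos:
    - [0,0,0]
    - [0,0,0]
    - [0,0,0]
    - [0,0,0]
    - [0,0,0]
    - [0,0,0]
  yaw: [0,0,0,0,0,0]
  gripper: [35,35,35,35,35,35]
  force: 15

```text
clock: 13.75
tool_pos: [0.4824, -0.3921, 0.0329]
eef_rot: [0.504, 0.499, -0.491, 0.506]
contact_force: [-1.7, -0.3, 6.3]
opening: 0.494
```

Call:
apply_moves:
  delta_pos:
    - [-4,0,0]
    - [-8,0,0]
    - [-12,0,0]
    - [-16,0,0]
    - [-20,0,0]
    - [-23,0,-3]
    - [-23,0,-7]
    - [-23,0,-11]
    - [-23,0,-15]
    - [-23,0,-15]
  yaw: [0,0,0,0,0,0,0,0,0,0]
  gripper: [35,35,35,35,35,35,35,35,35,35]

```text
clock: 14.58
tool_pos: [0.4772, -0.2336, 0.2649]
eef_rot: [0.502, 0.503, -0.487, 0.508]
contact_force: [-0.3, 0.9, -0.1]
opening: 0.5
```

```bash
python3 - <<'E'
from h import *
s,M=st()
print((M.T@(np.array([.466,.07,.26])-s['tool_pos'])*100).round(2), 'yaw',np.degrees(np.arctan2(M[1,1],M[0,1])))
shot('w13')
E
```

```text
t 14.58 pos [ 0.4772 -0.2336  0.2649] open 0.5 F [-0.3  0.9 -0.1] q [ 0.78  0.61 -0.65  1.83  0.46  0.84 -0.07]
axes x,y,z cols
 [[ 0.02   1.     0.023]
 [ 0.011  0.022 -1.   ]
 [-1.     0.02  -0.01 ]]
[  0.79  -0.45 -30.37] yaw 1.2853362610986272
```

View pics/w13.png

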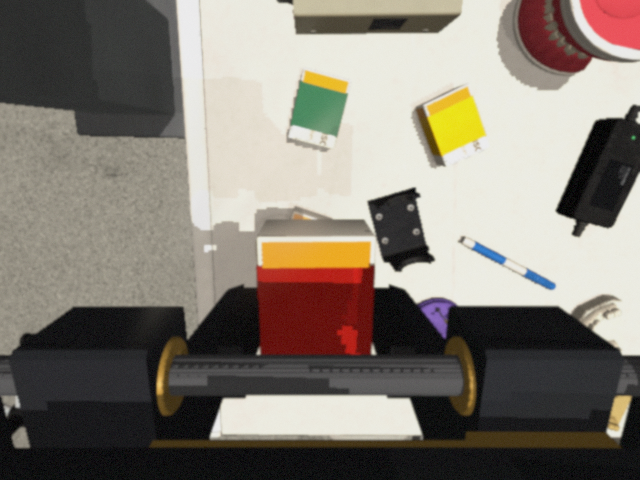

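Call:
apply_moves:
  delta_pos:
    - [0.8,-0.4,-36.4]
    - [0.8,-0.4,-36.4]
    - [0.8,-0.4,-36.4]
    - [0.8,-0.4,-36.4]
    - [0.8,-0.4,-36.4]
    - [0.8,-0.4,-36.4]
    - [0.8,-0.4,-36.4]
    - [0.8,-0.4,-36.4]
    - [0.8,-0.4,-36.4]
    - [0.8,-0.4,-36.4]
  yaw: [0.02,0.02,0.02,0.02,0.02,0.02,0.02,0.02,0.02,0.02]
  gripper: [35,35,35,35,35,35,35,35,35,35]

```text
clock: 15.47
tool_pos: [0.4666, 0.1348, 0.2598]
eef_rot: [0.507, 0.501, -0.488, 0.504]
contact_force: [0.0, 0.5, -0.3]
opening: 0.5
```

```bash
python3 - <<'E'
from h import *
snapshot('scene');snapshot('scene');s,M=st()
print((M.T@(np.array([.466,.131,.25])-s['tool_pos'])*100).round(2), 'yaw',np.degrees(np.arctan2(M[1,1],M[0,1])))
shot('w14')
im=snapshot('scene');save(im,'s14',(200,160,200,150),4)
E
```

```text
t 15.57 pos [0.4667 0.1266 0.2588] open 0.496 F [-0.7 -1.1 -0.4] q [ 0.03  0.54 -0.6   1.98  0.45  0.73 -0.84]
axes x,y,z cols
 [[ 0.019  1.     0.002]
 [ 0.007  0.001 -1.   ]
 [-1.     0.019 -0.007]]
[ 0.89 -0.09 -0.44] yaw 0.07945248403874182
```

View pics/w14.png

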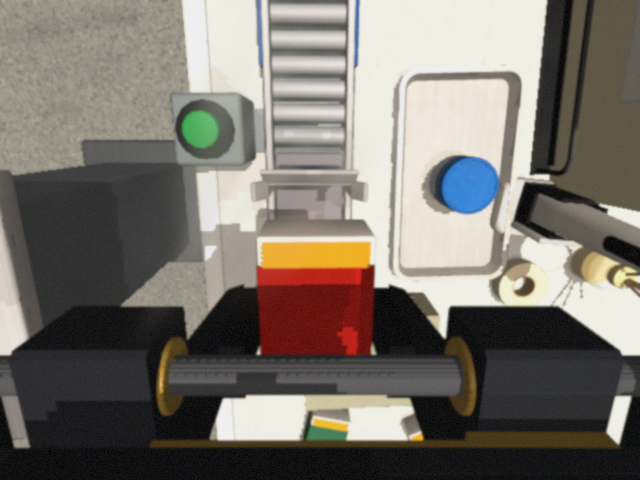

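View pics/s14.png

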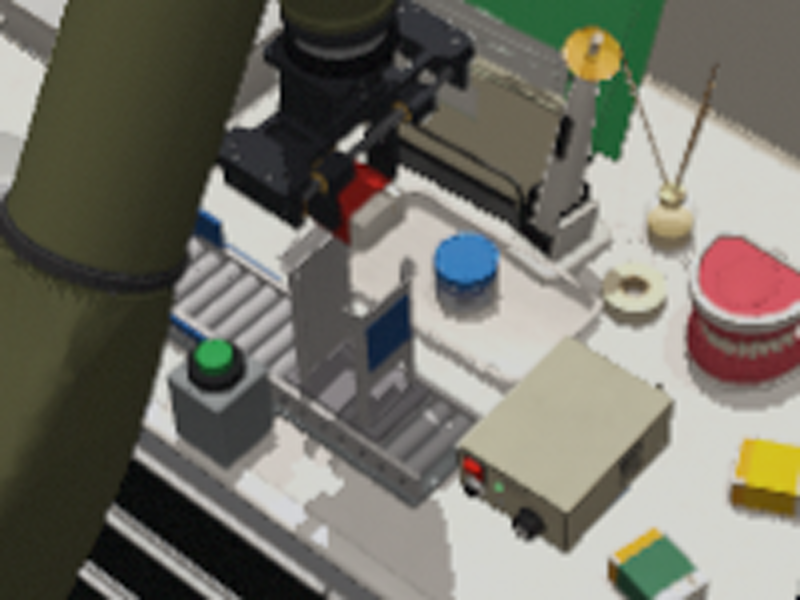

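```bash
python3 - <<'E'
from h import *
c=L('w14')
P=onz(c,[(258.5,238),(374.5,237)],.256);print(P, 'width',P[1,0]-P[0,0],'carton centre y',P[:,1].mean()-.031)
P=onz(c,[(258,171.5),(357,171.5)],.175);print('far lip',P)
P=onz(c,[(251,184),(367,184)],.175);print('tabs outer',P)
s,M=st()
E
```

```text
[[0.44681438 0.15986254 0.256     ]
 [0.48931404 0.1600465  0.256     ]] width 0.042499662484266065 carton centre y 0.12895452113865963
far lip [[0.43716489 0.17633446 0.175     ]
 [0.49236839 0.17627696 0.175     ]]
tabs outer [[0.43297434 0.16940972 0.175     ]
 [0.49823092 0.16929888 0.175     ]]
t 15.67 pos [0.4667 0.1236 0.2586] open 0.495 F [-0.1 -0.6 -1. ] q [ 0.03  0.54 -0.59  1.98  0.45  0.73 -0.84]
axes x,y,z cols
 [[ 0.019  1.    -0.004]
 [ 0.006 -0.004 -1.   ]
 [-1.     0.019 -0.006]]
```

```bash
python3 - <<'E'
from h import *
s,M=st()
print((M.T@(np.array([.4655,.130,.218])-s['tool_pos'])*100).round(2), 'yaw',np.arctan2(M[1,1],M[0,1]).round(4))
E
```

```text
t 15.67 pos [0.4667 0.1236 0.2586] open 0.495 F [-0.1 -0.6 -1. ] q [ 0.03  0.54 -0.59  1.98  0.45  0.73 -0.84]
axes x,y,z cols
 [[ 0.019  1.    -0.004]
 [ 0.006 -0.004 -1.   ]
 [-1.     0.019 -0.006]]
[ 4.06 -0.2  -0.61] yaw -0.0038
```

Call:
apply_moves:
  delta_pos:
    - [2,-0.2,-0.6]
    - [4,-0.2,-0.6]
    - [4,-0.2,-0.6]
    - [4,-0.2,-0.6]
    - [4,-0.2,-0.6]
    - [4,-0.2,-0.6]
    - [4,-0.2,-0.6]
    - [4,-0.2,-0.6]
  yaw: [0,0,0,0,0,0,0,0]
  gripper: [35,35,35,35,35,35,35,35]

```text
clock: 16.33
tool_pos: [0.4659, 0.1298, 0.2193]
eef_rot: [0.508, 0.495, -0.495, 0.502]
contact_force: [0.5, 0.1, -0.9]
opening: 0.502
```

```bash
python3 - <<'E'
from h import *
s,M=st()
print((M.T@(np.array([.4655,.130,.150])-s['tool_pos'])*100).round(2), 'yaw',np.arctan2(M[1,1],M[0,1]).round(4))
c,im=shot('w15')
s,M=st()
im=snapshot('top');save(im,'t15',(250,240,100,75),8)
im=snapshot('scene');save(im,'s15',(240,170,100,75),8)
E
```

```text
t 16.33 pos [0.4659 0.1298 0.2193] open 0.502 F [ 0.5  0.1 -0.9] q [-0.02  0.6  -0.54  2.03  0.52  0.63 -0.91]
axes x,y,z cols
 [[ 0.02   1.    -0.004]
 [ 0.006 -0.004 -1.   ]
 [-1.     0.02  -0.006]]
[ 6.93 -0.18  0.02] yaw -0.0044
t 16.38 pos [0.4658 0.1298 0.2192] open 0.498 F [-0.1 -0.3 -0.7] q [-0.02  0.6  -0.54  2.03  0.52  0.63 -0.91]
axes x,y,z cols
 [[ 0.02   1.    -0.004]
 [ 0.006 -0.004 -1.   ]
 [-1.     0.02  -0.006]]
```

View pics/w15.png

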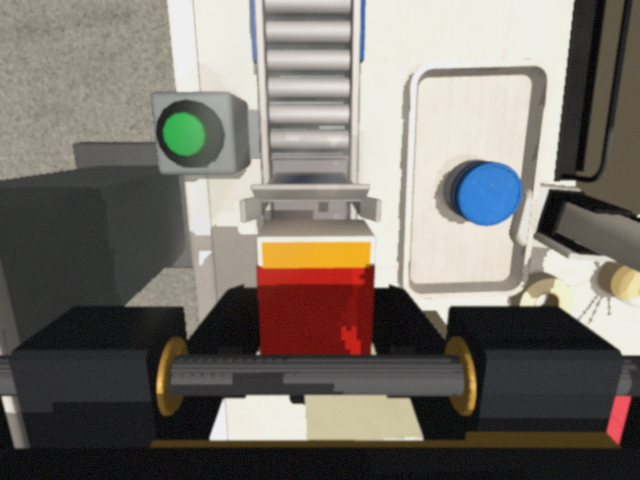

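View pics/s15.png

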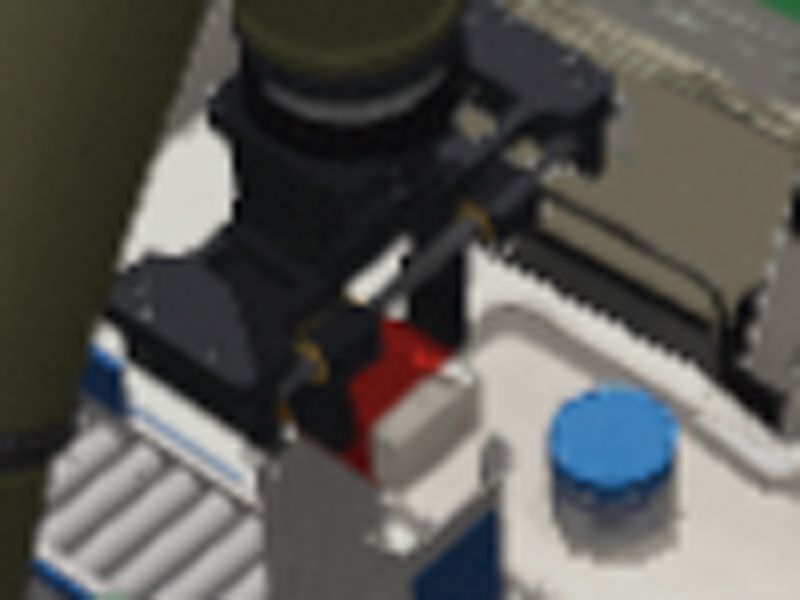

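```bash
python3 - <<'E'
from h import *
import cv2
a=cv2.imread('pics/w15.png'); cv2.imwrite('pics/w15z.png',cv2.resize(a[170:280,230:400],None,fx=4.5,fy=4.5,interpolation=cv2.INTER_CUBIC))
E
```

```text
(no output)
```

View pics/w15z.png

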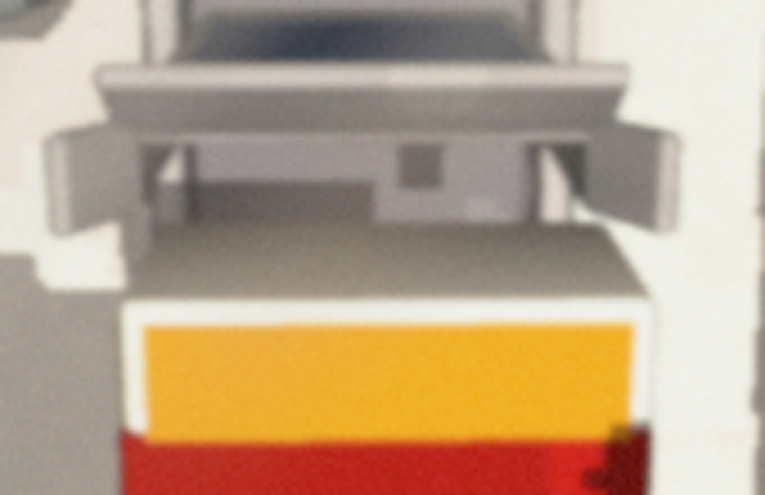

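```bash
python3 - <<'E'
from h import *
c=L('w15'); k=lambda x,y:(230+x/4.5,170+y/4.5)
zt=.2192-.0329+.03
P=onz(c,[k(122,298),k(652,295)],zt);print('carton top edge',P,P[1,0]-P[0,0],'ctr y',P[:,1].mean()-.031)
P=onz(c,[k(140,232),k(607,228)],zt-.03);print('carton bot edge',P,P[1,0]-P[0,0])
P=onz(c,[k(97,66),k(629,66)],.175);print('lip',P,'c',P.mean(0)[0],P[:,1].mean()-.045)
P=onz(c,[k(110,137),k(613,137)],.163);print('plate top',P,'c',P.mean(0)[0],P[:,1].mean()-.0335)
P=onz(c,[k(45,135),k(680,135)],.175);print('tabs',P,P.mean(0))
E
```

```text
carton top edge [[0.44579606 0.16380155 0.2163    ]
 [0.48892172 0.16359945 0.2163    ]] 0.04312565534123464 ctr y 0.13270050091830013
carton bot edge [[0.44369715 0.16251356 0.1863    ]
 [0.48958189 0.16247064 0.1863    ]] 0.04588473434834495
lip [[0.43865519 0.17732791 0.175     ]
 [0.49303991 0.17690924 0.175     ]] c 0.46584755105412234 0.13211857478010453
plate top [[0.43792668 0.16800126 0.163     ]
 [0.49344372 0.1675266  0.163     ]] c 0.46568520409873987 0.13426393221021463
tabs [[0.43296507 0.17028463 0.175     ]
 [0.49858042 0.16972515 0.175     ]] [0.46577274 0.17000489 0.175     ]
```

```bash
python3 - <<'E'
from h import *
s,M=st()
for z in (.19,.150): print((M.T@(np.array([.4647,.1303,z])-s['tool_pos'])*100).round(2))
E
```

```text
t 16.48 pos [0.4657 0.1299 0.2189] open 0.5 F [ 0.4 -0.9  0.1] q [-0.02  0.6  -0.54  2.03  0.52  0.63 -0.91]
axes x,y,z cols
 [[ 0.019  1.    -0.004]
 [ 0.006 -0.004 -1.   ]
 [-1.     0.019 -0.006]]
[ 2.89 -0.15 -0.03]
[ 6.89 -0.23 -0.  ]
```

Call:
apply_moves:
  delta_pos:
    - [0,-0.12,-0.04]
    - [0,-0.12,-0.04]
    - [1.4,-0.14,-0.04]
    - [2.9,-0.16,-0.03]
    - [4.5,-0.19,-0.02]
    - [6.0,-0.22,-0.01]
    - [6.9,-0.23,0]
    - [6.9,-0.23,0]
    - [6.9,-0.23,0]
    - [6.9,-0.23,0]
  yaw: [0,0,0,0,0,0,0,0,0,0]
  gripper: [35,35,35,35,35,35,35,35,35,35]

```text
clock: 17.32
tool_pos: [0.4651, 0.1306, 0.1505]
eef_rot: [0.508, 0.496, -0.494, 0.503]
contact_force: [1.1, -0.1, -0.2]
opening: 0.497
```

```bash
python3 - <<'E'
from h import *
s,M=st()
print((M.T@(np.array([.4647,.1303,.1295])-s['tool_pos'])*100).round(2))
c,im=shot('w16')
im=snapshot('top');save(im,'t16',(250,240,100,75),8)
E
```

```text
t 17.32 pos [0.4651 0.1306 0.1505] open 0.497 F [ 1.1 -0.1 -0.2] q [-0.11  0.7  -0.42  2.09  0.65  0.45 -1.03]
axes x,y,z cols
 [[ 0.02   1.    -0.004]
 [ 0.006 -0.004 -1.   ]
 [-1.     0.02  -0.006]]
[ 2.1  -0.08  0.04]
```

View pics/w16.png

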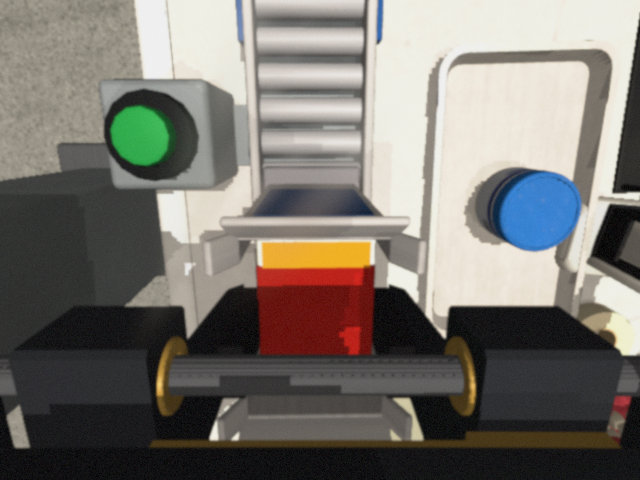

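Call:
apply_moves:
  delta_pos:
    - [0.7,-0.05,0.02]
    - [1.4,-0.08,0.04]
    - [2.0,-0.08,0.04]
    - [2.0,-0.08,0.04]
    - [2.0,-0.08,0.04]
    - [2.0,-0.08,0.04]
  yaw: [0,0,0,0,0,0]
  gripper: [35,35,35,35,35,35]

```text
clock: 17.92
tool_pos: [0.4647, 0.1303, 0.1305]
eef_rot: [0.508, 0.495, -0.494, 0.503]
contact_force: [0.7, 0.1, 0.3]
opening: 0.497
```

Call:
apply_moves:
  delta_pos:
    - [0,0,0]
    - [0,0,0]
    - [0,0,0]
    - [0,0,0]
    - [0,0,0]
    - [0,0,0]
  yaw: [0,0,0,0,0,0]
  gripper: [70,70,70,70,70,70]

```text
clock: 18.42
tool_pos: [0.4648, 0.1303, 0.1306]
eef_rot: [0.508, 0.495, -0.494, 0.503]
contact_force: [-0.1, -0.5, -0.4]
opening: 0.7
```

Call:
apply_moves:
  delta_pos:
    - [-4,0,0]
    - [-8,0,0]
    - [-12,0,0]
    - [-16,0,0]
    - [-17,0,0]
    - [-17,0,0]
    - [-17,0,0]
  yaw: [0,0,0,0,0,0,0]
  gripper: [70,70,70,70,70,70,70]

```text
clock: 19.0
tool_pos: [0.4611, 0.1287, 0.3002]
eef_rot: [0.508, 0.495, -0.494, 0.503]
contact_force: [-0.0, 0.1, -0.3]
opening: 0.698
```

```bash
python3 - <<'E'
from h import *
s,M=st()
c,im=shot('w17'); 
im=snapshot('top');save(im,'t17',(250,240,100,75),8)
im=snapshot('scene');save(im,'s17',(200,160,200,150),4)
E
```

```text
t 19.0 pos [0.4611 0.1287 0.3002] open 0.698 F [-0.   0.1 -0.3] q [ 0.06  0.48 -0.65  1.93  0.39  0.83 -0.8 ]
axes x,y,z cols
 [[ 0.021  1.    -0.004]
 [ 0.006 -0.005 -1.   ]
 [-1.     0.021 -0.006]]
```

View pics/w17.png

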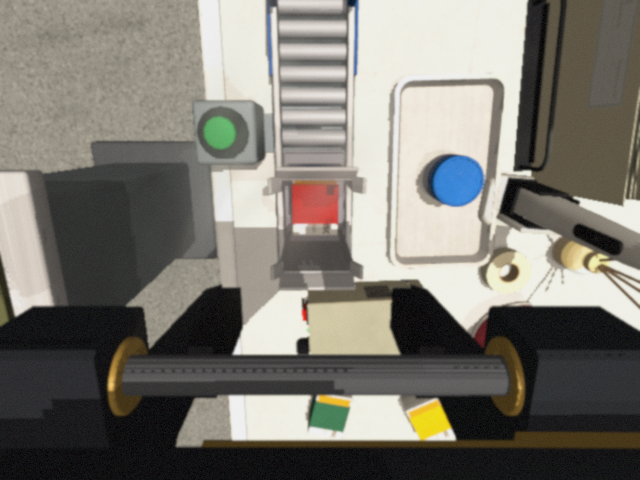

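View pics/s17.png

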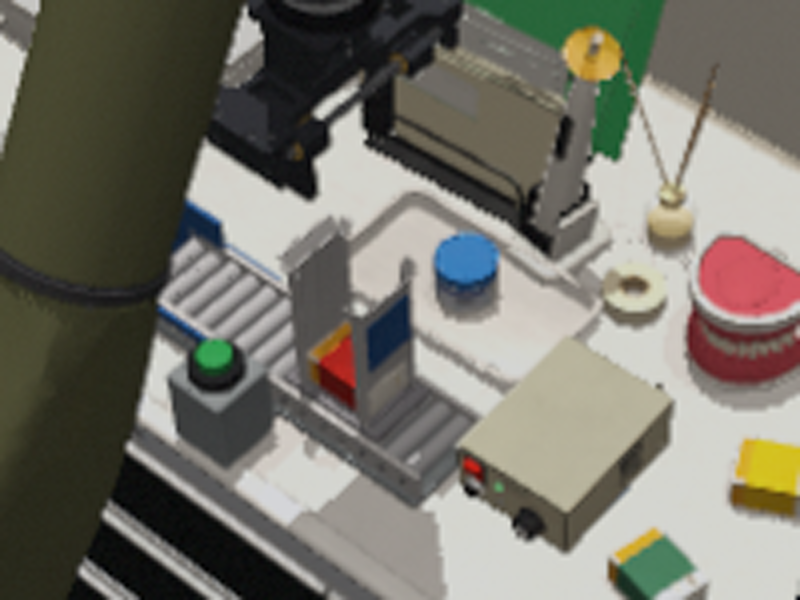

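```bash
python3 - <<'E'
from h import *
s,M=st()
print((M.T@(np.array([.60,-.13,.29])-s['tool_pos'])*100).round(2))
E
```

```text
t 19.15 pos [0.4603 0.1285 0.2986] open 0.699 F [-0.4  0.3  0.5] q [ 0.06  0.48 -0.65  1.93  0.39  0.83 -0.8 ]
axes x,y,z cols
 [[ 0.017  1.    -0.004]
 [ 0.005 -0.004 -1.   ]
 [-1.     0.017 -0.005]]
[ 0.97 14.06 25.8 ]
```

Call:
apply_moves:
  delta_pos:
    - [1,14,25.8]
    - [1,14,25.8]
    - [1,14,25.8]
    - [1,14,25.8]
    - [1,14,25.8]
    - [1,14,25.8]
    - [1,14,25.8]
    - [1,14,25.8]
    - [1,14,25.8]
    - [1,14,25.8]
  yaw: [0,0,0,0,0,0,0,0,0,0]
  gripper: [100,100,100,100,100,100,100,100,100,100]

```text
clock: 19.98
tool_pos: [0.5986, -0.129, 0.2879]
eef_rot: [0.506, 0.497, -0.496, 0.501]
contact_force: [0.2, 1.4, -0.3]
opening: 1.002
```

```bash
python3 - <<'E'
from h import *
s,M=st()
c,im=shot('w18'); save(im,'w18z',(230,130,190,150),4)
s,M=st()
E
```

```text
t 19.98 pos [ 0.5986 -0.129   0.2879] open 1.002 F [ 0.2  1.4 -0.3] q [ 0.48  0.68 -0.62  1.56  0.44  1.03 -0.26]
axes x,y,z cols
 [[ 0.014  1.    -0.003]
 [ 0.006 -0.003 -1.   ]
 [-1.     0.014 -0.007]]
t 20.03 pos [ 0.5986 -0.1279  0.2886] open 0.997 F [-0.2  0.3 -0.2] q [ 0.48  0.68 -0.62  1.56  0.44  1.03 -0.26]
axes x,y,z cols
 [[ 0.014  1.    -0.001]
 [ 0.007 -0.001 -1.   ]
 [-1.     0.014 -0.007]]
```

View pics/w18.png

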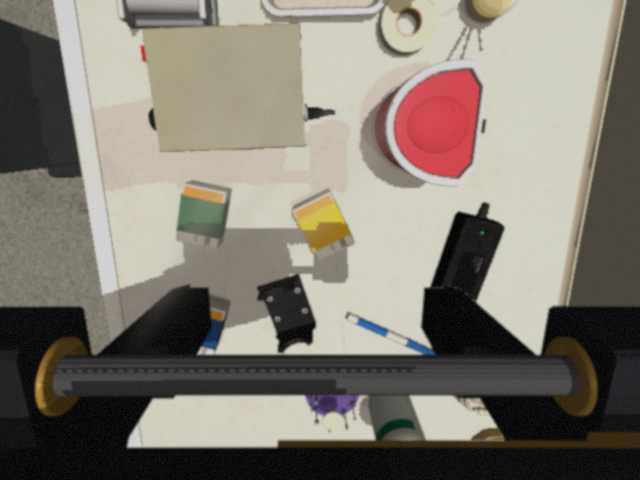

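View pics/w18z.png

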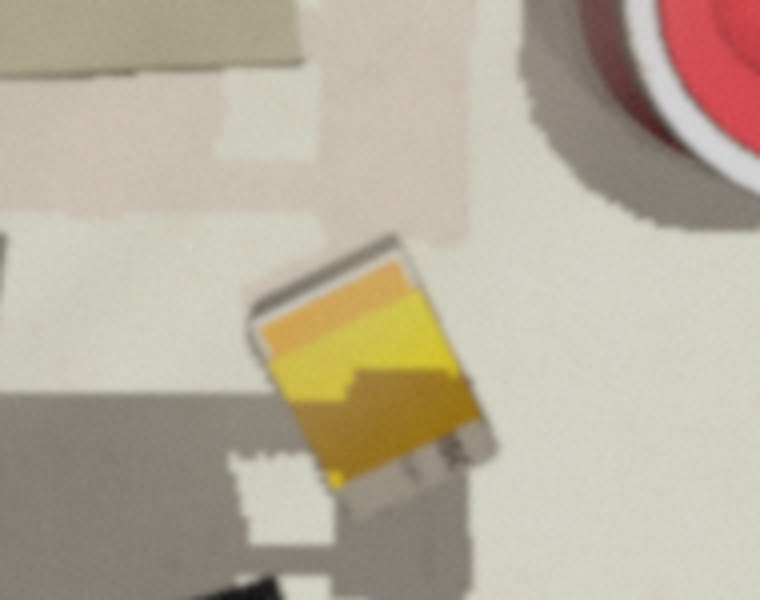

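```bash
python3 - <<'E'
from h import *
c=L('w18'); k=lambda x,y:(230+x/4,130+y/4)
ce,a=fit(c,[k(255,322),k(403,250),k(496,448),k(352,520)])
fit(c,[k(270,357),k(420,290),k(485,418),k(335,490)])
s,M=st()
th=np.arctan2(M[1,1],M[0,1])
print('yaw cmd',-(np.radians(a)-th))
for z in (.12,.028): print((M.T@(np.r_[ce,z]-s['tool_pos'])*100).round(2))
E
```

```text
centre [ 0.6119 -0.1529] len 0.0589 wid 0.0427 yaw 25.1 26.6
centre [ 0.6121 -0.1536] len 0.0392 wid 0.0433 yaw 25.9 25.2
t 20.03 pos [ 0.5986 -0.1279  0.2886] open 0.997 F [-0.2  0.3 -0.2] q [ 0.48  0.68 -0.62  1.56  0.44  1.03 -0.26]
axes x,y,z cols
 [[ 0.014  1.    -0.001]
 [ 0.007 -0.001 -1.   ]
 [-1.     0.014 -0.007]]
yaw cmd -0.43845834980053144
[16.86  1.09  2.6 ]
[26.06  0.96  2.66]
```

```bash
python3 - <<'E'
from h import *
c=L('w18')
print(onz(c,[(380,110),(383,140),(395,163),(420,180),(455,184),(480,100)],.078).round(3))
print(onz(c,[(377,120),(385,150)],.04).round(3))
a=np.radians(25.6);u=np.array([np.cos(a),np.sin(a)]);v=np.array([-u[1],u[0]])
for off in (0,-.01,-.015):
  ce=np.array([.612,-.153])+v*off
  print(off,[(ce+u*.0935+v*.0375).round(3),(ce+u*.0935-v*.0375).round(3)])
c1=onz(c,[(150,25),(300,25),(305,148),(160,152)],.06);print('box',c1.round(3))
E
```

```text
[[ 0.657 -0.04   0.078]
 [ 0.661 -0.065  0.078]
 [ 0.672 -0.084  0.078]
 [ 0.695 -0.099  0.078]
 [ 0.727 -0.103  0.078]
 [ 0.741 -0.032  0.078]]
[[ 0.661 -0.047  0.04 ]
 [ 0.67  -0.075  0.04 ]]
0 [array([ 0.68 , -0.079]), array([ 0.713, -0.146])]
-0.01 [array([ 0.684, -0.088]), array([ 0.717, -0.155])]
-0.015 [array([ 0.687, -0.092]), array([ 0.719, -0.16 ])]
box [[ 0.465  0.029  0.06 ]
 [ 0.59   0.029  0.06 ]
 [ 0.593 -0.072  0.06 ]
 [ 0.461 -0.075  0.06 ]]
```

```bash
python3 - <<'E'
from h import *
s,M=st()
for z in (.12,.033): print((M.T@(np.r_[.6215,-.1728,z]-s['tool_pos'])*100).round(2))
E
```

```text
t 20.03 pos [ 0.5986 -0.1279  0.2886] open 0.997 F [-0.2  0.3 -0.2] q [ 0.48  0.68 -0.62  1.56  0.44  1.03 -0.26]
axes x,y,z cols
 [[ 0.014  1.    -0.001]
 [ 0.007 -0.001 -1.   ]
 [-1.     0.014 -0.007]]
[16.86  2.05  4.59]
[25.56  1.92  4.65]
```

Call:
apply_moves:
  delta_pos:
    - [0,2.1,4.6]
    - [3,2.1,4.6]
    - [6,2.1,4.6]
    - [9,2.1,4.6]
    - [12,2.1,4.6]
    - [15,2.1,4.6]
    - [17,2.1,4.6]
    - [17,2.1,4.6]
    - [17,2.1,4.6]
    - [17,2.1,4.6]
  yaw: [-0.12,-0.24,-0.385,-0.385,-0.385,-0.385,-0.385,-0.385,-0.385,-0.385]
  gripper: [100,100,100,100,100,100,100,100,100,100]

```text
clock: 20.87
tool_pos: [0.623, -0.1714, 0.1202]
eef_rot: [0.4, 0.583, -0.39, 0.59]
contact_force: [-0.1, 0.2, -0.8]
opening: 1.0
```

```bash
python3 - <<'E'
from h import *
s,M=st();print(np.degrees(np.arctan2(M[1,1],M[0,1])))
shot('w19')
for z in (.12,.033): print((M.T@(np.r_[.6215,-.1728,z]-s['tool_pos'])*100).round(2))
E
```

```text
t 20.87 pos [ 0.623  -0.1714  0.1202] open 1.0 F [-0.1  0.2 -0.8] q [ 0.52  0.94 -0.61  1.6   0.68  0.81  0.01]
axes x,y,z cols
 [[ 0.017  0.926  0.376]
 [ 0.007  0.376 -0.927]
 [-1.     0.018 -0.   ]]
22.103395650440135
[ 0.02 -0.2   0.07]
[ 8.71 -0.35  0.08]
```

View pics/w19.png

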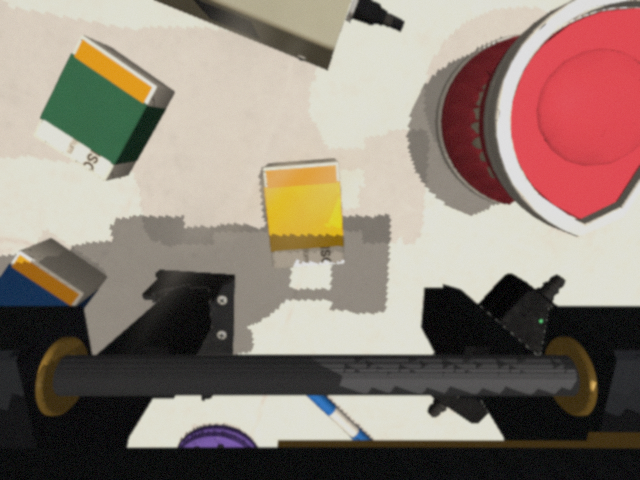

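```bash
python3 - <<'E'
from h import *
c=L('w18')
print('clip',onz(c,[(258,290),(298,275),(315,320),(278,345)],.01).round(3))
print('device',onz(c,[(460,207),(502,220),(475,305),(433,290)],.02).round(3))
a=np.radians(22.1);u=np.array([np.cos(a),np.sin(a)]);v=np.array([-u[1],u[0]]);ce=np.array([.6215,-.1728])
for o in (-.0615,-.044,.044,.0615): print(o,(ce+u*o+v*.01).round(3),(ce+u*o-v*.01).round(3))
fit(L('w19'),[(263,167),(339,163),(344,262),(274,267)])
E
```

```text
clip [[ 0.537 -0.232  0.01 ]
 [ 0.583 -0.214  0.01 ]
 [ 0.602 -0.271  0.01 ]
 [ 0.557 -0.303  0.01 ]]
device [[ 0.756 -0.135  0.02 ]
 [ 0.803 -0.149  0.02 ]
 [ 0.785 -0.248  0.02 ]
 [ 0.735 -0.229  0.02 ]]
-0.0615 [ 0.561 -0.187] [ 0.568 -0.205]
-0.044 [ 0.577 -0.18 ] [ 0.584 -0.199]
0.044 [ 0.659 -0.147] [ 0.666 -0.166]
0.0615 [ 0.675 -0.14 ] [ 0.682 -0.159]
centre [ 0.6115 -0.1527] len 0.0603 wid 0.0432 yaw 26.1 25.5
```

Call:
apply_moves:
  delta_pos:
    - [3,-0.2,0]
    - [6,-0.3,0]
    - [8.7,-0.35,0.1]
    - [8.7,-0.35,0.1]
    - [8.7,-0.35,0.1]
    - [8.7,-0.35,0.1]
    - [8.7,-0.35,0.1]
  yaw: [0,0,0,0,0,0,0]
  gripper: [80,80,80,80,80,80,80]

```text
clock: 21.5
tool_pos: [0.6239, -0.1734, 0.0362]
eef_rot: [0.401, 0.581, -0.389, 0.592]
contact_force: [0.3, -0.1, 0.7]
opening: 0.802
```

```bash
python3 - <<'E'
from h import *
s,M=st();print(np.degrees(np.arctan2(M[1,1],M[0,1])))
shot('w20')
E
```

```text
t 21.5 pos [ 0.6239 -0.1734  0.0362] open 0.802 F [ 0.3 -0.1  0.7] q [ 0.49  1.05 -0.53  1.62  0.77  0.66 -0.06]
axes x,y,z cols
 [[ 0.022  0.927  0.376]
 [ 0.006  0.376 -0.927]
 [-1.     0.023  0.002]]
22.063025850337677
```

View pics/w20.png

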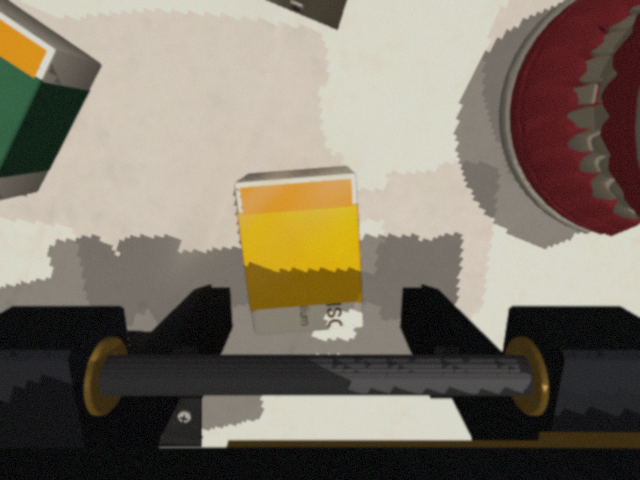

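Call:
apply_moves:
  delta_pos:
    - [0.4,-0.1,-0.1]
    - [0.4,-0.1,-0.1]
    - [0.4,-0.1,-0.1]
    - [0.4,-0.1,-0.1]
    - [0.4,-0.1,-0.1]
    - [0.4,-0.1,-0.1]
    - [0.4,-0.1,-0.1]
  yaw: [0,0,0,0,0,0,0]
  gripper: [80,35,35,35,35,35,35]
  force: 20

```text
clock: 22.13
tool_pos: [0.6223, -0.173, 0.0321]
eef_rot: [0.401, 0.581, -0.389, 0.591]
contact_force: [-0.1, -0.1, 2.3]
opening: 0.506
```

```bash
python3 - <<'E'
from h import *
s,M=st();print(np.degrees(np.arctan2(M[1,1],M[0,1])))
shot('w21')
E
```

```text
t 22.13 pos [ 0.6223 -0.173   0.0321] open 0.506 F [-0.1 -0.1  2.3] q [ 0.48  1.06 -0.53  1.63  0.78  0.66 -0.07]
axes x,y,z cols
 [[ 0.021  0.927  0.375]
 [ 0.006  0.375 -0.927]
 [-1.     0.022  0.002]]
22.053880906822684
```

View pics/w21.png

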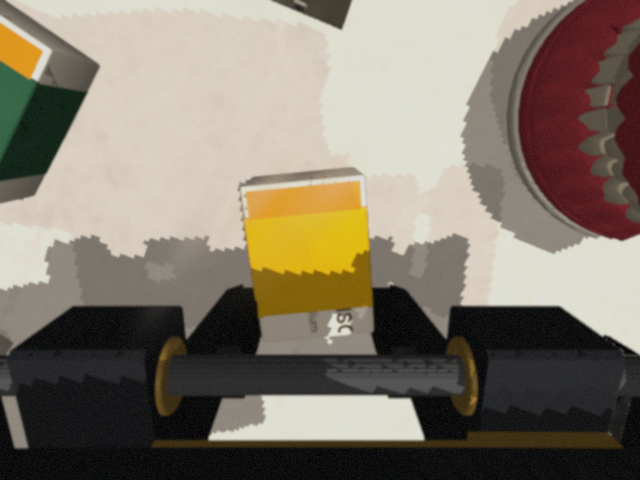

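Call:
apply_moves:
  delta_pos:
    - [-4,0,0]
    - [-8,0,0]
    - [-8,-21.1,17]
    - [-8,-21.1,17]
    - [-8,-21.1,17]
    - [-8,-21.1,17]
    - [-8,-21.1,17]
    - [-8,-21.1,17]
    - [-8,-21.1,17]
    - [-8,-21.1,17]
  yaw: [0,0,0.1,0.22,0.34,0.385,0.385,0.385,0.385,0.385]
  gripper: [35,35,35,35,35,35,35,35,35,35]

```text
clock: 23.02
tool_pos: [0.4832, -0.4181, 0.1067]
eef_rot: [0.507, 0.493, -0.498, 0.501]
contact_force: [0.0, -1.2, -0.7]
opening: 0.503
```

Call:
apply_moves:
  delta_pos:
    - [0,0,0]
    - [0,0,0]
    - [0,0,0]
    - [0,0,0]
  yaw: [0,0,0,0]
  gripper: [35,35,35,35]

```text
clock: 23.35
tool_pos: [0.4845, -0.4163, 0.1068]
eef_rot: [0.507, 0.494, -0.497, 0.502]
contact_force: [-0.5, 0.5, 0.1]
opening: 0.506
```

```bash
python3 - <<'E'
from h import *
s,M=st();print(np.degrees(np.arctan2(M[1,1],M[0,1])))
shot('w22')
E
```

```text
t 23.35 pos [ 0.4845 -0.4163  0.1068] open 0.506 F [-0.5  0.5  0.1] q [ 0.93  0.94 -0.54  1.63  0.65  0.74  0.08]
axes x,y,z cols
 [[ 0.017  1.    -0.008]
 [ 0.002 -0.008 -1.   ]
 [-1.     0.017 -0.002]]
-0.46614111294412985
```

View pics/w22.png

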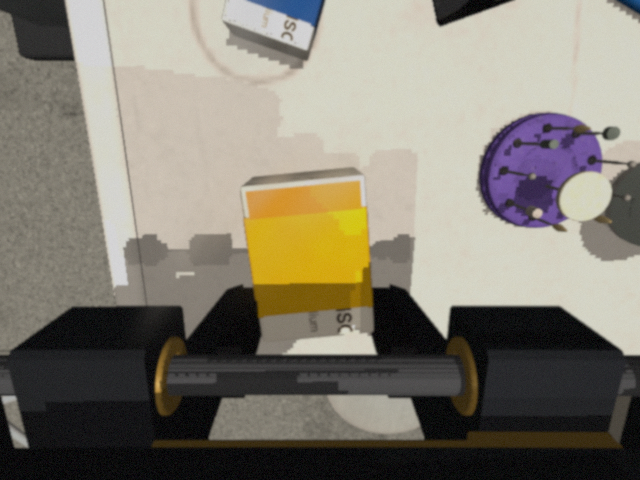

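Call:
apply_moves:
  delta_pos:
    - [3,-0.1,0]
    - [6,-0.1,0]
    - [7.3,-0.1,0]
    - [7.3,-0.1,0]
    - [7.3,-0.1,0]
    - [7.3,-0.1,0]
    - [7.4,-0.1,0]
    - [7.4,-0.1,0]
    - [7.4,-0.1,0]
    - [7.4,-0.1,0]
  yaw: [0,0,0,0,0,0,0,0,0,0]
  gripper: [35,35,35,35,35,35,80,90,90,90]

```text
clock: 24.23
tool_pos: [0.4849, -0.4165, 0.0334]
eef_rot: [0.507, 0.494, -0.497, 0.502]
contact_force: [-0.1, 0.5, -0.7]
opening: 0.777
```

Call:
apply_moves:
  delta_pos:
    - [-4,0,0]
    - [-6,0,0]
    - [-6,-0.2,-2.2]
    - [-6,-0.2,-2.2]
    - [-6,-0.2,-2.2]
    - [-6,-0.2,-2.2]
    - [-6,-0.2,-2.2]
  yaw: [0,0,-0.075,-0.075,-0.075,-0.075,-0.075]
  gripper: [90,90,90,90,90,90,90]

```text
clock: 24.82
tool_pos: [0.4814, -0.3955, 0.0925]
eef_rot: [0.488, 0.512, -0.479, 0.52]
contact_force: [0.1, 0.9, 0.6]
opening: 0.902
```

```bash
python3 - <<'E'
from h import *
s,M=st();print(np.degrees(np.arctan2(M[1,1],M[0,1])))
shot('w23')
E
```

```text
t 24.82 pos [ 0.4814 -0.3955  0.0925] open 0.902 F [0.1 0.9 0.6] q [ 0.91  0.94 -0.54  1.69  0.69  0.69  0.08]
axes x,y,z cols
 [[ 0.017  0.998  0.065]
 [ 0.001  0.065 -0.998]
 [-1.     0.017 -0.   ]]
3.7087850919330863
```

View pics/w23.png

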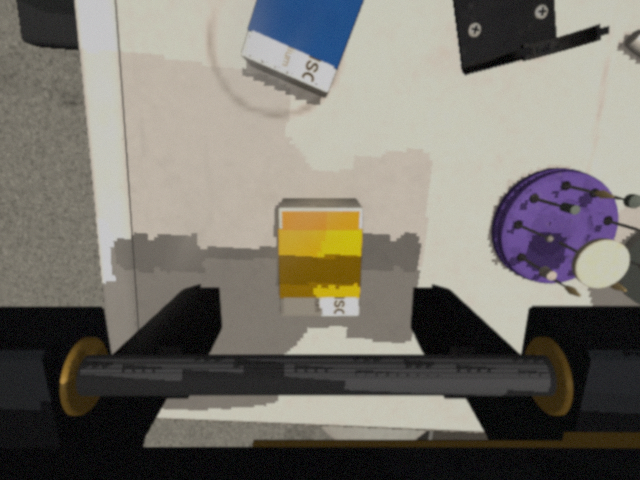

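```bash
python3 - <<'E'
from h import *
ce,a=fit(L('w23'),[(277,209),(361.5,207),(359.5,317),(281,317)])
s,M=st()
print((M.T@(np.r_[ce,.028]-s['tool_pos'])*100).round(2))
E
```

```text
centre [ 0.4856 -0.3936] len 0.062 wid 0.0438 yaw 4.3 4.0
t 24.87 pos [ 0.4815 -0.3954  0.0925] open 0.9 F [ 0.  -0.5  0.8] q [ 0.91  0.94 -0.54  1.69  0.69  0.69  0.08]
axes x,y,z cols
 [[ 0.017  0.998  0.065]
 [ 0.002  0.065 -0.998]
 [-1.     0.017 -0.   ]]
[ 6.46  0.31 -0.15]
```

Call:
apply_moves:
  delta_pos:
    - [3,0.3,-0.15]
    - [6.4,0.3,-0.15]
    - [6.4,0.3,-0.15]
    - [6.4,0.3,-0.15]
    - [6.4,0.3,-0.15]
    - [6.4,0.3,-0.15]
    - [6.4,0.3,-0.15]
    - [6.4,0.3,-0.15]
    - [6.4,0.3,-0.15]
    - [6.4,0.3,-0.15]
  yaw: [-0.005,-0.005,-0.005,-0.005,-0.005,-0.005,-0.005,-0.005,-0.005,-0.005]
  gripper: [90,90,90,90,35,35,35,35,35,35]
  force: 15

```text
clock: 25.7
tool_pos: [0.4857, -0.394, 0.0294]
eef_rot: [0.487, 0.513, -0.478, 0.521]
contact_force: [0.1, 0.3, 3.9]
opening: 0.494
```

Call:
apply_moves:
  delta_pos:
    - [0,0,0]
    - [-3,0,0]
    - [-7,0,0]
    - [-11,0,0]
    - [-15,0,0]
    - [-19,0,0]
    - [-23,0,0]
    - [-23,0,-4]
    - [-23,0,-8]
    - [-23,0,-10]
  yaw: [0,0,0.08,0.08,0.08,0.08,0.08,0.08,0.08,0.08]
  gripper: [35,35,35,35,35,35,35,35,35,35]

```text
clock: 26.53
tool_pos: [0.4747, -0.2895, 0.2606]
eef_rot: [0.507, 0.494, -0.496, 0.502]
contact_force: [-0.4, 0.9, -0.3]
opening: 0.5
```

```bash
python3 - <<'E'
from h import *
s,M=st();print(np.arctan2(M[1,1],M[0,1]))
print((M.T@(np.array([.466,.128,.23])-s['tool_pos'])*100).round(2))
shot('w24')
E
```

```text
t 26.53 pos [ 0.4747 -0.2895  0.2606] open 0.5 F [-0.4  0.9 -0.3] q [ 0.86  0.65 -0.66  1.77  0.49  0.88 -0.02]
axes x,y,z cols
 [[ 0.019  1.    -0.006]
 [ 0.003 -0.006 -1.   ]
 [-1.     0.019 -0.003]]
-0.006342192183145494
[  3.15  -1.19 -41.73]
```

View pics/w24.png

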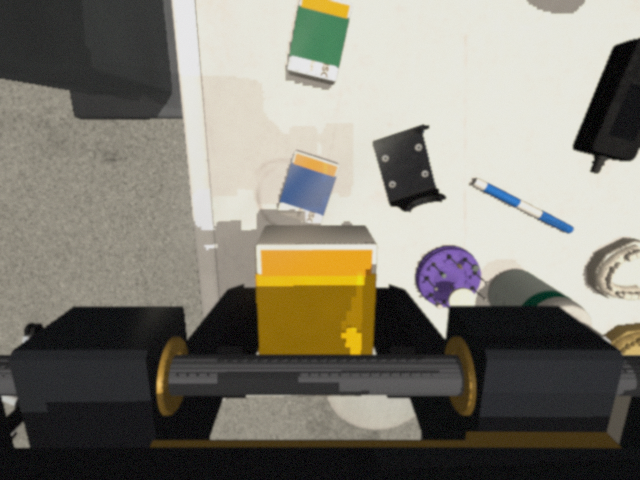

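Call:
apply_moves:
  delta_pos:
    - [0.8,-1.2,-42]
    - [0.8,-1.2,-42]
    - [0.8,-1.2,-42]
    - [0.8,-1.2,-42]
    - [0.8,-1.2,-42]
    - [0.8,-1.2,-42]
    - [0.8,-1.2,-42]
    - [0.8,-1.2,-42]
    - [0.8,-1.2,-42]
    - [0.8,-1.2,-42]
  yaw: [0,0,0,0,0,0,0,0,0,0]
  gripper: [35,35,35,35,35,35,35,35,35,35]

```text
clock: 27.42
tool_pos: [0.4634, 0.1238, 0.2545]
eef_rot: [0.506, 0.496, -0.495, 0.503]
contact_force: [0.5, 0.3, -0.2]
opening: 0.502
```

```bash
python3 - <<'E'
from h import *
for i in range(4): snapshot('scene')
s,M=st();print(np.arctan2(M[1,1],M[0,1]))
print((M.T@(np.array([.4650,.133,.218])-s['tool_pos'])*100).round(2))
E
```

```text
t 27.62 pos [0.4634 0.1233 0.2544] open 0.497 F [-0.4 -0.3 -0.1] q [ 0.04  0.55 -0.62  1.99  0.47  0.73 -0.86]
axes x,y,z cols
 [[ 0.017  1.     0.003]
 [ 0.005  0.002 -1.   ]
 [-1.     0.017 -0.005]]
0.002444793064313949
[ 3.65  0.1  -0.95]
```

Call:
apply_moves:
  delta_pos:
    - [2,0.1,-0.95]
    - [3.6,0.1,-0.95]
    - [3.6,0.1,-0.95]
    - [3.6,0.1,-0.95]
    - [3.6,0.1,-0.95]
    - [3.6,0.1,-0.95]
    - [3.6,0.1,-0.95]
    - [3.6,0.1,-0.95]
  yaw: [0,0,0,0,0,0,0,0]
  gripper: [35,35,35,35,35,35,35,35]

```text
clock: 28.28
tool_pos: [0.4654, 0.1327, 0.2191]
eef_rot: [0.505, 0.497, -0.494, 0.504]
contact_force: [-0.9, 0.2, -0.5]
opening: 0.497
```

```bash
python3 - <<'E'
from h import *
c,im=shot('w25'); save(im,'w25z',(230,170,170,110),4.5)
s,M=st();print(np.arctan2(M[1,1],M[0,1]))
E
```

```text
t 28.33 pos [0.4653 0.1328 0.219 ] open 0.496 F [ 0.3 -0.9 -0.1] q [-0.01  0.6  -0.57  2.02  0.54  0.65 -0.93]
axes x,y,z cols
 [[ 0.018  1.     0.002]
 [ 0.005  0.002 -1.   ]
 [-1.     0.018 -0.005]]
0.001943248732601108
```

View pics/w25z.png

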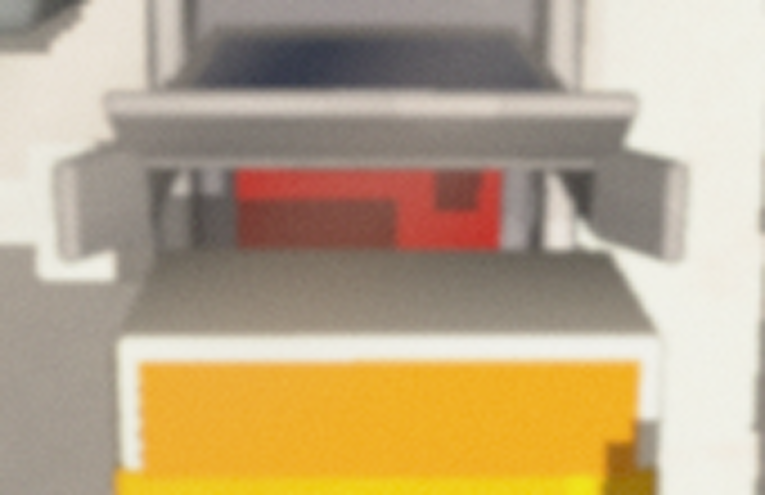

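```bash
cat >> h.py <<'E'
def chk(n,top,bot,lip,base,zg,s):
    c=L(n); k=lambda p:(230+p[0]/4.5,170+p[1]/4.5)
    zt=s['tool_pos'][2]-zg+.03
    T=onz(c,[k(p) for p in top],zt); B=onz(c,[k(p) for p in bot],zt-.03)
    print('carton top c',T[:,0].mean().round(4),(T[:,1].mean()-.031).round(4),'w',(T[1,0]-T[0,0]).round(4),'dy',(T[1,1]-T[0,1]).round(4),' bot c',B[:,0].mean().round(4),(B[:,1].mean()-.031).round(4),'w',(B[1,0]-B[0,0]).round(4))
    P=onz(c,[k(p) for p in lip],.175);Q=onz(c,[k(p) for p in base],.163)
    print('cass lip',P[:,0].mean().round(4),(P[:,1].mean()-.045).round(4),'dy',(P[1,1]-P[0,1]).round(4),'base',Q[:,0].mean().round(4),(Q[:,1].mean()-.0335).round(4))
E
python3 - <<'E'
from h import *
s,M=st()
chk('w25',[(118,336),(658,336)],[(150,255),(612,253)],[(106,94),(638,94)],[(118,165),(622,163)],.0294,s)
E
```

```text
t 28.33 pos [0.4653 0.1328 0.219 ] open 0.496 F [ 0.3 -0.9 -0.1] q [-0.01  0.6  -0.57  2.02  0.54  0.65 -0.93]
axes x,y,z cols
 [[ 0.018  1.     0.002]
 [ 0.005  0.002 -1.   ]
 [-1.     0.018 -0.005]]
carton top c 0.4666 0.1333 w 0.0431 dy -0.0002  bot c 0.4665 0.1328 w 0.0446
cass lip 0.4658 0.1322 dy -0.0001 base 0.4657 0.1341
```

Call:
apply_moves:
  delta_pos:
    - [0,-0.08,0]
    - [1.4,-0.1,0.01]
    - [2.9,-0.13,0.02]
    - [4.5,-0.16,0.02]
    - [6.0,-0.19,0.03]
    - [7.5,-0.22,0.04]
    - [8.0,-0.23,0.04]
    - [8.8,-0.24,0.04]
    - [8.8,-0.24,0.04]
    - [8.8,-0.24,0.04]
  yaw: [0,0,0,0,0,0,0,0,0,0]
  gripper: [35,35,35,35,35,35,35,35,35,35]

```text
clock: 29.17
tool_pos: [0.4646, 0.1329, 0.1311]
eef_rot: [0.505, 0.497, -0.494, 0.504]
contact_force: [-0.1, 0.9, -0.2]
opening: 0.496
```

```bash
python3 - <<'E'
from h import *
c,im=shot('w26')
s,M=st()
E
```

```text
t 29.22 pos [0.4648 0.133  0.1314] open 0.497 F [0.3 0.7 0.3] q [-0.13  0.74 -0.4   2.1   0.71  0.41 -1.09]
axes x,y,z cols
 [[ 0.019  1.     0.002]
 [ 0.005  0.002 -1.   ]
 [-1.     0.019 -0.005]]
```

View pics/w26.png

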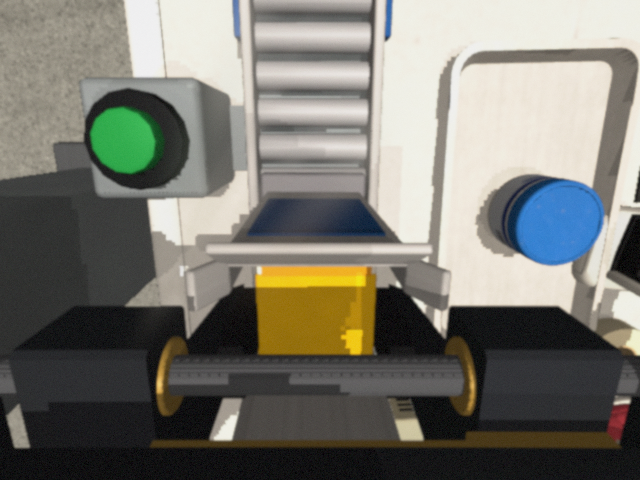

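Call:
apply_moves:
  delta_pos:
    - [0,0,0]
    - [0,0,0]
    - [0,0,0]
    - [0,0,0]
    - [0,0,0]
    - [0,0,0]
  yaw: [0,0,0,0,0,0]
  gripper: [70,70,70,70,70,70]

```text
clock: 29.72
tool_pos: [0.4649, 0.133, 0.1315]
eef_rot: [0.506, 0.497, -0.493, 0.504]
contact_force: [-0.3, -0.7, 0.3]
opening: 0.698
```

Call:
apply_moves:
  delta_pos:
    - [-4,0,0]
    - [-8,0,0]
    - [-12,0,0]
    - [-16,0,0]
    - [-17,0,0]
    - [-17,0,0]
    - [-17,0,0]
  yaw: [0,0,0,0,0,0,0]
  gripper: [70,70,70,70,70,70,70]

```text
clock: 30.3
tool_pos: [0.4614, 0.1315, 0.3011]
eef_rot: [0.506, 0.497, -0.494, 0.504]
contact_force: [0.8, 0.6, -0.8]
opening: 0.696
```

```bash
python3 - <<'E'
from h import *
c,im=shot('w27'); save(im,'w27z',(190,60,320,240),2.5)
s,M=st()
im=snapshot('scene');save(im,'s27',(200,160,200,150),4)
print((M.T@(np.array([.485,-.12,.29])-s['tool_pos'])*100).round(2))
im=snapshot('top');save(im,'t27',(370,205,160,110),5)
E
```

```text
t 30.35 pos [0.4609 0.1313 0.3001] open 0.702 F [-0.4 -0.7 -0. ] q [ 0.07  0.49 -0.68  1.93  0.41  0.85 -0.82]
axes x,y,z cols
 [[ 0.017  1.     0.002]
 [ 0.004  0.002 -1.   ]
 [-1.     0.017 -0.004]]
[ 0.96  2.36 25.14]
```

View pics/w27z.png

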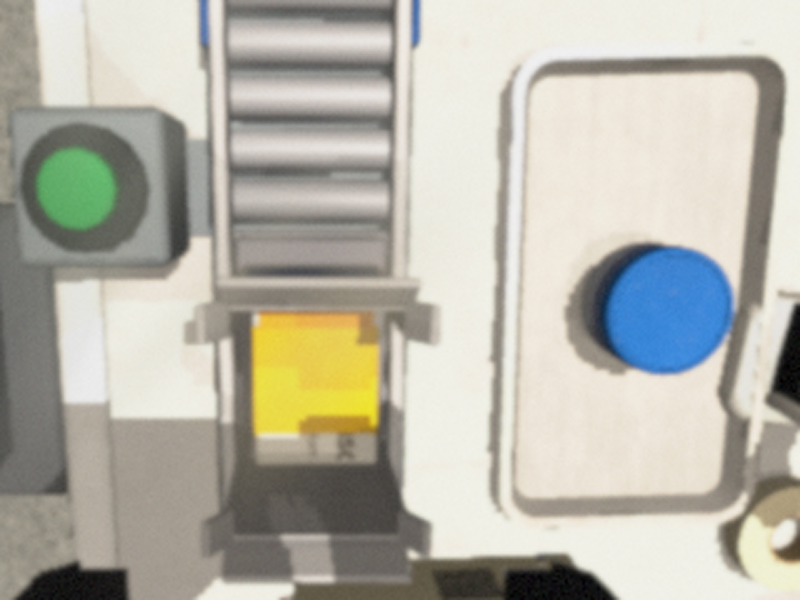

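View pics/s27.png

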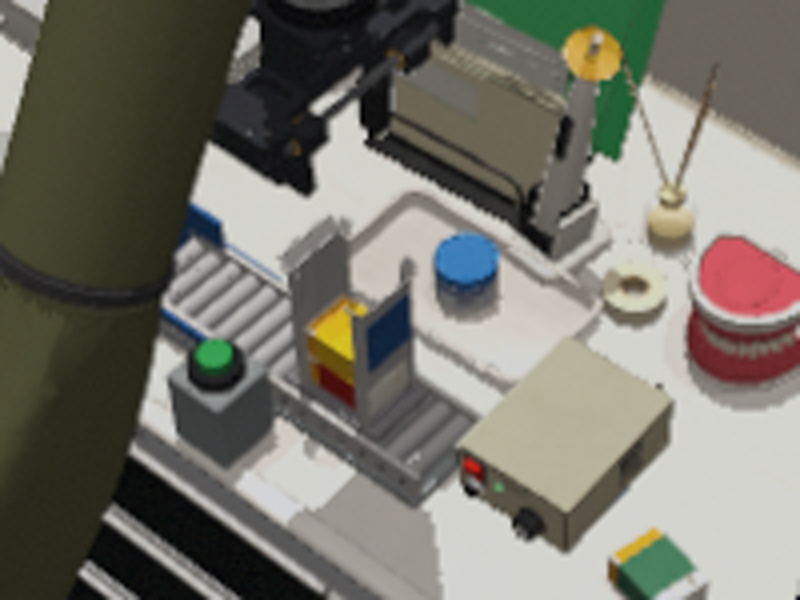

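View pics/t27.png

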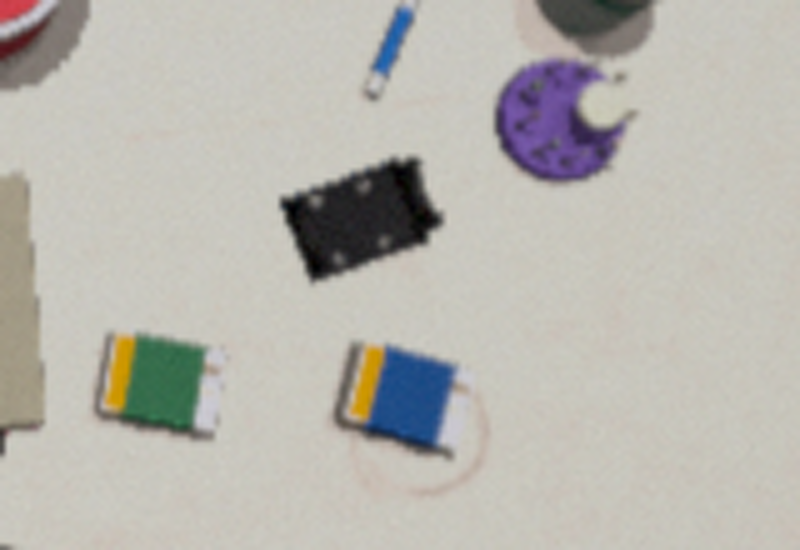

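Call:
apply_moves:
  delta_pos:
    - [1,2.4,25.1]
    - [1,2.4,25.1]
    - [1,2.4,25.1]
    - [1,2.4,25.1]
    - [1,2.4,25.1]
    - [1,2.4,25.1]
    - [1,2.4,25.1]
    - [1,2.4,25.1]
    - [1,2.4,25.1]
    - [1,2.4,25.1]
  yaw: [0.1,0.14,0.14,0.14,0.14,0.14,0.14,0.14,0.14,0.14]
  gripper: [100,100,100,100,100,100,100,100,100,100]

```text
clock: 31.28
tool_pos: [0.4851, -0.1173, 0.2885]
eef_rot: [0.538, 0.463, -0.527, 0.467]
contact_force: [-0.0, 0.1, -0.0]
opening: 0.999
```

```bash
python3 - <<'E'
from h import *
snapshot('scene');snapshot('scene')
s,M=st()
c,im=shot('w28'); save(im,'w28z',(230,130,190,150),4)
s,M=st();print(np.degrees(np.arctan2(M[1,1],M[0,1])))
E
```

```text
t 31.38 pos [ 0.4853 -0.1174  0.2889] open 1.005 F [ 0.5 -0.3 -0.2] q [ 0.56  0.53 -0.64  1.89  0.41  0.84 -0.42]
axes x,y,z cols
 [[ 0.015  0.991 -0.133]
 [ 0.005 -0.134 -0.991]
 [-1.     0.015 -0.007]]
t 31.43 pos [ 0.4853 -0.1177  0.2891] open 0.998 F [ 0.2  0.3 -0.1] q [ 0.56  0.53 -0.64  1.89  0.41  0.84 -0.42]
axes x,y,z cols
 [[ 0.016  0.991 -0.134]
 [ 0.004 -0.134 -0.991]
 [-1.     0.015 -0.006]]
-7.704799718703644
```

View pics/w28z.png

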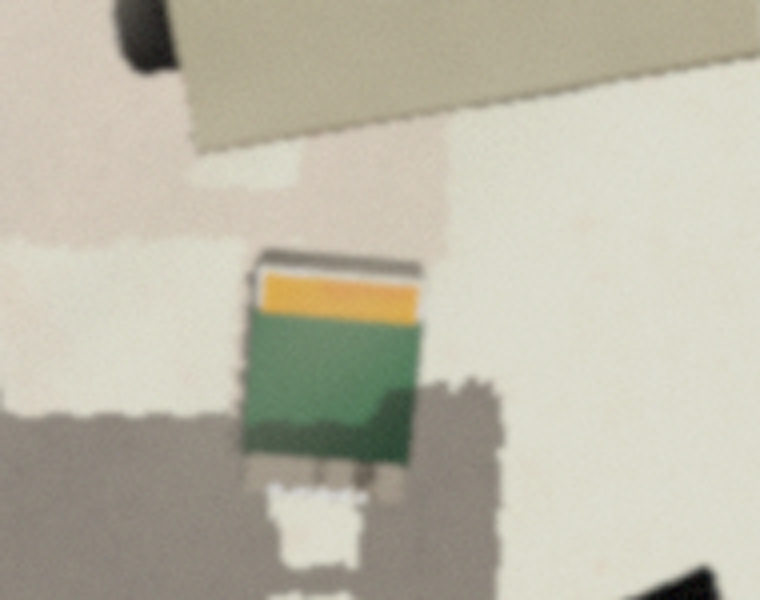

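```bash
python3 - <<'E'
from h import *
c=L('w28'); k=lambda x,y:(230+x/4,130+y/4)
ce,a=fit(c,[k(256,264),k(421,277),k(406,500),k(243,487)])
ce2,a2=fit(c,[k(250,313),k(421,324),k(410,465),k(243,455)])
s,M=st();th=np.arctan2(M[1,1],M[0,1])
print('yaw cmd',-(np.radians((a+a2)/2)-th))
for z in (.12,.026): print((M.T@(np.r_[(ce+ce2)/2,z]-s['tool_pos'])*100).round(2))
E
```

```text
centre [ 0.4839 -0.1405] len 0.0601 wid 0.0431 yaw -11.3 -12.6
centre [ 0.4836 -0.1421] len 0.0382 wid 0.0444 yaw -11.4 -11.6
t 31.43 pos [ 0.4853 -0.1177  0.2891] open 0.998 F [ 0.2  0.3 -0.1] q [ 0.56  0.53 -0.64  1.89  0.41  0.84 -0.42]
axes x,y,z cols
 [[ 0.016  0.991 -0.134]
 [ 0.004 -0.134 -0.991]
 [-1.     0.015 -0.006]]
yaw cmd 0.06382252760564777
[16.89 -0.09  2.47]
[26.29 -0.23  2.53]
```

Call:
apply_moves:
  delta_pos:
    - [4,-0.1,2.5]
    - [8,-0.1,2.5]
    - [12,-0.1,2.5]
    - [16,-0.1,2.5]
    - [16.9,-0.1,2.5]
    - [16.9,-0.1,2.5]
    - [16.9,-0.1,2.5]
    - [16.9,-0.1,2.5]
  yaw: [0.068,0.068,0.068,0.068,0.068,0.068,0.068,0.068]
  gripper: [100,100,100,100,100,100,100,100]

```text
clock: 32.1
tool_pos: [0.4853, -0.1413, 0.122]
eef_rot: [0.554, 0.444, -0.542, 0.45]
contact_force: [-0.1, 0.6, 0.4]
opening: 1.0
```

```bash
python3 - <<'E'
from h import *
s,M=st();print(np.degrees(np.arctan2(M[1,1],M[0,1])))
shot('w29')
E
```

```text
t 32.1 pos [ 0.4853 -0.1413  0.122 ] open 1.0 F [-0.1  0.6  0.4] q [ 0.43  0.77 -0.39  2.04  0.66  0.43 -0.66]
axes x,y,z cols
 [[ 0.02   0.98  -0.2  ]
 [ 0.004 -0.2   -0.98 ]
 [-1.     0.018 -0.008]]
-11.565469632995098
```

View pics/w29.png

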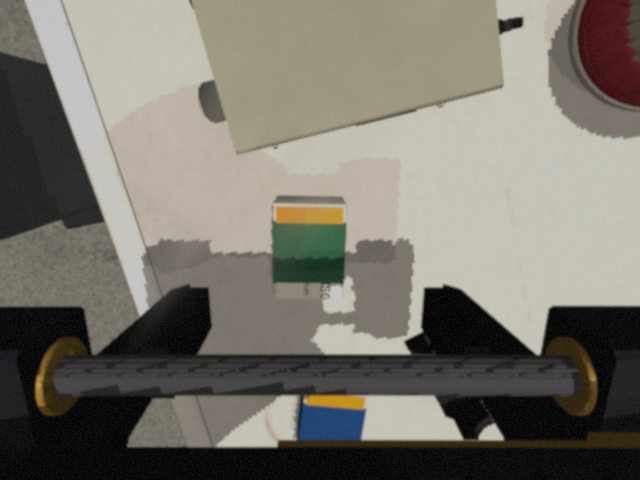

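```bash
python3 - <<'E'
from h import *
ce,a=fit(L('w29'),[(273,205),(345.5,205),(344.5,300),(275,300)])
s,M=st()
print((M.T@(np.r_[ce,.026]-s['tool_pos'])*100).round(2))
print('box near corner',onz(L('w29'),[(238,152),(502,87)],.06).round(3))
E
```

```text
centre [ 0.4839 -0.142 ] len 0.061 wid 0.0435 yaw -11.6 -12.0
t 32.15 pos [ 0.4853 -0.1415  0.1222] open 1.004 F [ 0.6  0.3 -0. ] q [ 0.43  0.77 -0.39  2.04  0.66  0.43 -0.66]
axes x,y,z cols
 [[ 0.02   0.979 -0.201]
 [ 0.004 -0.201 -0.98 ]
 [-1.     0.019 -0.008]]
[ 9.61 -0.31  0.14]
box near corner [[ 0.462 -0.074  0.06 ]
 [ 0.593 -0.07   0.06 ]]
```

Call:
apply_moves:
  delta_pos:
    - [3,-0.1,0.1]
    - [6,-0.2,0.1]
    - [9.5,-0.3,0.1]
    - [9.5,-0.3,0.1]
    - [9.5,-0.3,0.1]
    - [9.5,-0.3,0.1]
    - [9.5,-0.3,0.1]
    - [9.5,-0.3,0.1]
    - [9.5,-0.3,0.1]
    - [9.5,-0.3,0.1]
  yaw: [0,0,0,0,0,0,0,0,0,0]
  gripper: [90,90,90,90,90,35,35,35,35,35]
  force: 15

```text
clock: 32.98
tool_pos: [0.4846, -0.1419, 0.0282]
eef_rot: [0.555, 0.443, -0.541, 0.451]
contact_force: [-0.2, 0.1, 0.1]
opening: 0.547
```

Call:
apply_moves:
  delta_pos:
    - [0,0,0]
    - [0,0,0]
    - [-3,0,0]
    - [-7,0,0]
    - [-11,0,0]
    - [-15,0,0]
    - [-19,0,0]
    - [-23,0,0]
    - [-23,0,-2]
    - [-23,0,-4]
  yaw: [0,0,0,0,-0.1,-0.2,-0.2,-0.2,-0.2,-0.2]
  gripper: [35,35,35,35,35,35,35,35,35,35]

```text
clock: 33.82
tool_pos: [0.4885, -0.1048, 0.2608]
eef_rot: [0.509, 0.492, -0.495, 0.504]
contact_force: [-0.3, -0.2, -1.2]
opening: 0.496
```

```bash
python3 - <<'E'
from h import *
s,M=st();print('yawcmd',np.arctan2(M[1,1],M[0,1]))
print((M.T@(np.array([.4645,.133,.25])-s['tool_pos'])*100).round(2))
shot('w30')
E
```

```text
t 33.82 pos [ 0.4885 -0.1048  0.2608] open 0.496 F [-0.3 -0.2 -1.2] q [ 0.55  0.57 -0.68  1.93  0.5   0.78 -0.42]
axes x,y,z cols
 [[ 0.026  1.    -0.007]
 [ 0.002 -0.007 -1.   ]
 [-1.     0.026 -0.002]]
yawcmd -0.007467727605299306
[  1.05  -2.61 -23.76]
```

View pics/w30.png

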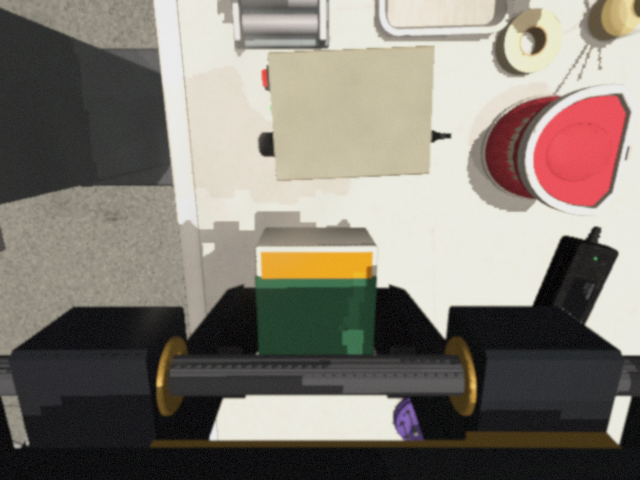

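Call:
apply_moves:
  delta_pos:
    - [0.5,-2.6,-23.8]
    - [0.5,-2.6,-23.8]
    - [0.5,-2.6,-23.8]
    - [0.5,-2.6,-23.8]
    - [0.5,-2.6,-23.8]
    - [0.5,-2.6,-23.8]
    - [0.5,-2.6,-23.8]
    - [0.5,-2.6,-23.8]
    - [0.5,-2.6,-23.8]
    - [0.5,-2.6,-23.8]
  yaw: [-0.007,-0.007,-0.007,-0.007,-0.007,-0.007,-0.007,-0.007,-0.007,-0.007]
  gripper: [35,35,35,35,35,35,35,35,35,35]

```text
clock: 34.7
tool_pos: [0.4631, 0.1372, 0.2557]
eef_rot: [0.506, 0.496, -0.491, 0.506]
contact_force: [0.3, -0.4, 0.0]
opening: 0.499
```

```bash
python3 - <<'E'
from h import *
for i in range(2): snapshot('scene')
s,M=st();print(np.arctan2(M[1,1],M[0,1]))
print((M.T@(np.array([.4645,.133,.218])-s['tool_pos'])*100).round(2))
E
```

```text
t 34.8 pos [0.4633 0.1373 0.2559] open 0.501 F [-0.1  0.8 -1.1] q [ 0.03  0.55 -0.64  1.99  0.5   0.74 -0.91]
axes x,y,z cols
 [[ 0.026  1.     0.005]
 [ 0.005  0.004 -1.   ]
 [-1.     0.026 -0.005]]
0.004374438167563227
[3.79 0.02 0.45]
```

Call:
apply_moves:
  delta_pos:
    - [1,0,0.45]
    - [2.4,0,0.45]
    - [3.8,0,0.45]
    - [3.8,0,0.45]
    - [3.8,0,0.45]
    - [3.8,0,0.45]
    - [3.8,0,0.45]
    - [3.8,0,0.45]
  yaw: [0.004,0.004,0.004,0.004,0.004,0.004,0.004,0.004]
  gripper: [35,35,35,35,35,35,35,35]

```text
clock: 35.47
tool_pos: [0.4647, 0.1331, 0.2186]
eef_rot: [0.508, 0.495, -0.492, 0.505]
contact_force: [0.0, -0.6, -0.5]
opening: 0.498
```

```bash
python3 - <<'E'
from h import *
c,im=shot('w31'); save(im,'w31z',(230,170,170,110),4.5)
s,M=st();print(np.arctan2(M[1,1],M[0,1]))
E
```

```text
t 35.52 pos [0.4646 0.133  0.2185] open 0.499 F [-0.5 -0.2  0.1] q [-0.    0.6  -0.59  2.03  0.57  0.64 -0.97]
axes x,y,z cols
 [[ 0.027  1.     0.   ]
 [ 0.006  0.    -1.   ]
 [-1.     0.027 -0.006]]
0.00011393443734397009
```

View pics/w31z.png

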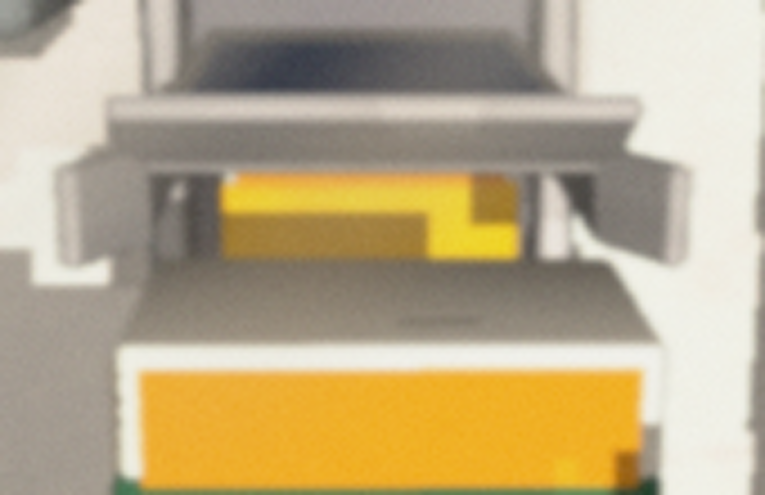

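```bash
python3 - <<'E'
from h import *
s,M=st()
chk('w31',[(117,346),(662,344)],[(148,265),(612,262)],[(107,100),(640,99)],[(115,168),(625,168)],.0285,s)
print((M.T@(np.array([.4640,.1325,.1315])-s['tool_pos'])*100).round(2))
E
```

```text
t 35.52 pos [0.4646 0.133  0.2185] open 0.499 F [-0.5 -0.2  0.1] q [-0.    0.6  -0.59  2.03  0.57  0.64 -0.97]
axes x,y,z cols
 [[ 0.027  1.     0.   ]
 [ 0.006  0.    -1.   ]
 [-1.     0.027 -0.006]]
carton top c 0.4661 0.1332 w 0.0433 dy -0.0002  bot c 0.466 0.1325 w 0.0446
cass lip 0.4658 0.1321 dy -0.0002 base 0.4656 0.1342
[ 8.69 -0.3   0.1 ]
```

Call:
apply_moves:
  delta_pos:
    - [1.4,-0.07,0.01]
    - [2.9,-0.1,0.02]
    - [4.5,-0.14,0.03]
    - [6.0,-0.18,0.04]
    - [7.5,-0.23,0.05]
    - [8.2,-0.25,0.05]
    - [8.7,-0.27,0.05]
    - [8.7,-0.27,0.05]
    - [8.7,-0.27,0.05]
    - [8.7,-0.27,0.05]
  yaw: [0,0,0,0,0,0,0,0,0,0]
  gripper: [35,35,35,35,35,35,35,35,35,35]

```text
clock: 36.35
tool_pos: [0.4647, 0.1333, 0.1321]
eef_rot: [0.509, 0.494, -0.491, 0.506]
contact_force: [0.6, 0.1, -0.9]
opening: 0.5
```

Call:
apply_moves:
  delta_pos:
    - [0,0,0]
    - [0,0,0]
    - [0,0,0]
    - [0,0,0]
    - [0,0,0]
    - [0,0,0]
  yaw: [0,0,0,0,0,0]
  gripper: [70,70,70,70,70,70]

```text
clock: 36.85
tool_pos: [0.4648, 0.1333, 0.1322]
eef_rot: [0.509, 0.494, -0.491, 0.506]
contact_force: [0.8, -0.2, -0.6]
opening: 0.7
```

Call:
apply_moves:
  delta_pos:
    - [-4,0.1,0]
    - [-8,0.2,0]
    - [-12,0.3,0]
    - [-16,0.4,0]
    - [-17,0.4,0]
    - [-17,0.4,0]
    - [-17,0.4,0]
  yaw: [0,0,0,0,0,0,0]
  gripper: [70,70,70,70,70,70,70]

```text
clock: 37.43
tool_pos: [0.4637, 0.1317, 0.3018]
eef_rot: [0.509, 0.494, -0.492, 0.506]
contact_force: [0.6, -0.2, -0.2]
opening: 0.699
```

```bash
python3 - <<'E'
from h import *
c,im=shot('w32'); save(im,'w32z',(190,60,320,240),2.5)
s,M=st()
print((M.T@(np.array([.475,-.25,.285])-s['tool_pos'])*100).round(2))
im=snapshot('top');save(im,'t32',(250,190,240,150),3.3)
im=snapshot('scene');save(im,'s32',(200,160,200,150),4)
E
```

```text
t 37.48 pos [0.4632 0.1314 0.3008] open 0.7 F [-0.4  0.5 -1. ] q [ 0.09  0.49 -0.71  1.93  0.43  0.85 -0.84]
axes x,y,z cols
 [[ 0.026  1.    -0.   ]
 [ 0.005 -0.    -1.   ]
 [-1.     0.026 -0.005]]
[ 1.44  1.15 38.14]
```

View pics/w32z.png

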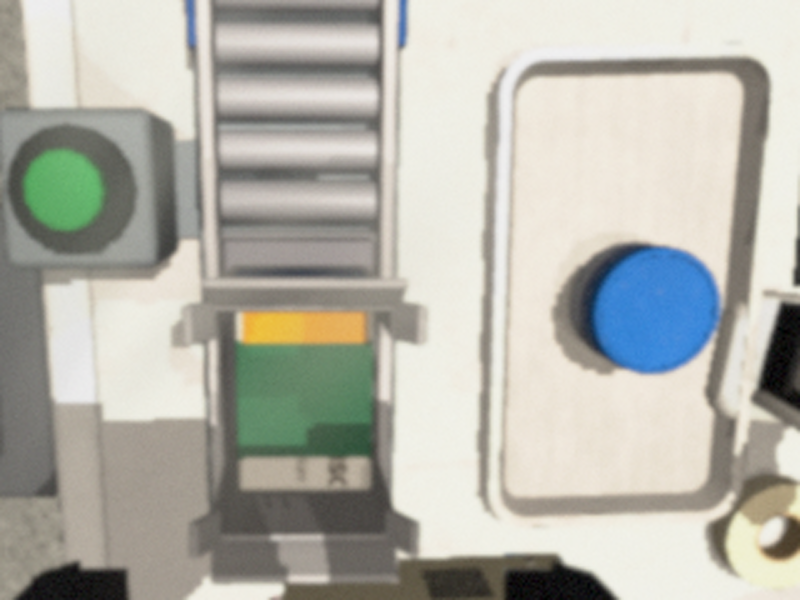

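View pics/s32.png

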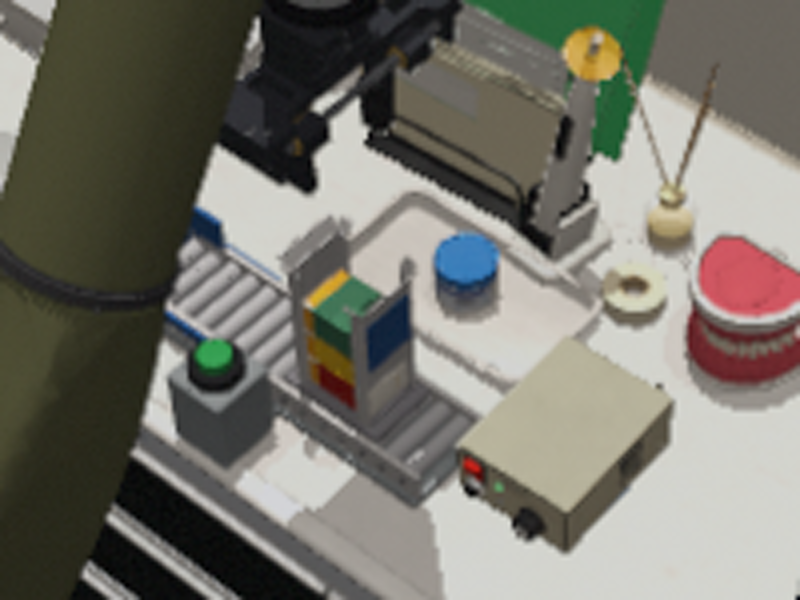

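View pics/t32.png

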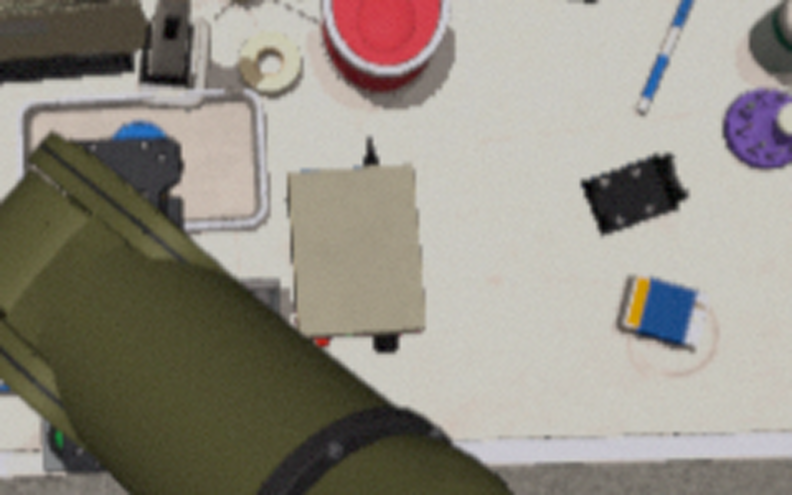

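Call:
apply_moves:
  delta_pos:
    - [1.4,1.2,38.1]
    - [1.4,1.2,38.1]
    - [1.4,1.2,38.1]
    - [1.4,1.2,38.1]
    - [1.4,1.2,38.1]
    - [1.4,1.2,38.1]
    - [1.4,1.2,38.1]
    - [1.4,1.2,38.1]
    - [1.4,1.2,38.1]
    - [1.4,1.2,38.1]
  yaw: [0.1,0.2,0.29,0.29,0.29,0.29,0.29,0.29,0.29,0.29]
  gripper: [100,100,100,100,100,100,100,100,100,100]

```text
clock: 38.42
tool_pos: [0.4729, -0.2581, 0.2818]
eef_rot: [0.575, 0.416, -0.563, 0.423]
contact_force: [-0.9, -1.5, -0.3]
opening: 1.002
```

```bash
python3 - <<'E'
from h import *
snapshot('scene');snapshot('scene')
s,M=st()
c,im=shot('w33'); save(im,'w33z',(230,130,190,150),4)
s,M=st();print(np.degrees(np.arctan2(M[1,1],M[0,1])))
E
```

```text
t 38.52 pos [ 0.474  -0.2518  0.2826] open 0.998 F [-0.1  0.8 -1. ] q [ 0.79  0.58 -0.62  1.8   0.41  0.88 -0.31]
axes x,y,z cols
 [[ 0.021  0.957 -0.291]
 [ 0.006 -0.291 -0.957]
 [-1.     0.019 -0.011]]
t 38.57 pos [ 0.4747 -0.249   0.2832] open 1.003 F [-0.3  0.4  0.4] q [ 0.79  0.58 -0.62  1.8   0.41  0.88 -0.31]
axes x,y,z cols
 [[ 0.022  0.958 -0.287]
 [ 0.007 -0.287 -0.958]
 [-1.     0.019 -0.013]]
-16.664484319385213
```

View pics/w33z.png

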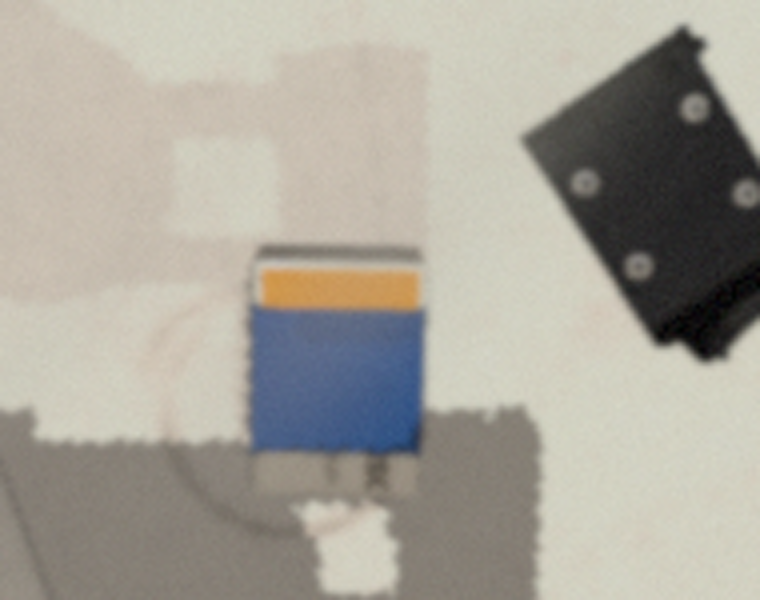

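```bash
python3 - <<'E'
from h import *
s,M=st()
c=L('w33'); k=lambda x,y:(230+x/4,130+y/4)
ce,a=fit(c,[k(255,262),k(422,263),k(418,497),k(256,494)])
print((M.T@(np.r_[ce,.12]-s['tool_pos'])*100).round(2))
E
```

```text
t 38.57 pos [ 0.4747 -0.249   0.2832] open 1.003 F [-0.3  0.4  0.4] q [ 0.79  0.58 -0.62  1.8   0.41  0.88 -0.31]
axes x,y,z cols
 [[ 0.022  0.958 -0.287]
 [ 0.007 -0.287 -0.958]
 [-1.     0.019 -0.013]]
centre [ 0.4724 -0.2717] len 0.0615 wid 0.0424 yaw -17.4 -17.9
[16.3   0.12  2.44]
```

Call:
apply_moves:
  delta_pos:
    - [3,0.1,2.4]
    - [7,0.1,2.4]
    - [11,0.1,2.4]
    - [15,0.1,2.4]
    - [16.3,0.1,2.4]
    - [16.3,0.1,2.4]
    - [16.3,0.1,2.4]
    - [16.3,0.1,2.4]
    - [16.3,0.1,2.4]
  yaw: [0.01,0.01,0.01,0.01,0.01,0.01,0.01,0.01,0.01]
  gripper: [90,90,90,90,90,90,90,90,90]

```text
clock: 39.32
tool_pos: [0.4736, -0.2707, 0.1217]
eef_rot: [0.577, 0.416, -0.561, 0.423]
contact_force: [0.3, -0.4, 0.9]
opening: 0.9
```

```bash
python3 - <<'E'
from h import *
s,M=st();print(np.degrees(np.arctan2(M[1,1],M[0,1])))
c,im=shot('w34')
E
```

```text
t 39.32 pos [ 0.4736 -0.2707  0.1217] open 0.9 F [ 0.3 -0.4  0.9] q [ 0.71  0.81 -0.44  1.92  0.63  0.52 -0.46]
axes x,y,z cols
 [[ 0.025  0.955 -0.295]
 [ 0.006 -0.295 -0.955]
 [-1.     0.022 -0.013]]
-17.175654198151648
```

View pics/w34.png

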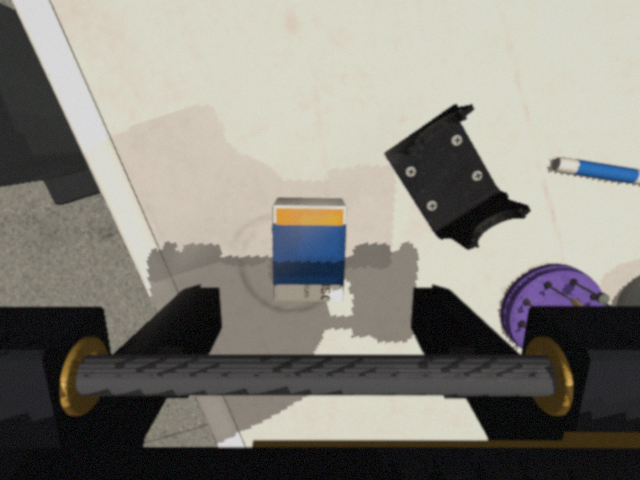

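```bash
python3 - <<'E'
from h import *
ce,a=fit(L('w34'),[(273,206),(345.5,206),(344.5,302),(275,302)])
s,M=st()
print((M.T@(np.r_[ce,.026]-s['tool_pos'])*100).round(2))
E
```

```text
centre [ 0.4725 -0.2716] len 0.0616 wid 0.0435 yaw -17.2 -17.6
t 39.37 pos [ 0.4734 -0.2711  0.1216] open 0.898 F [-0.1  0.9 -0.4] q [ 0.71  0.81 -0.44  1.92  0.63  0.52 -0.46]
axes x,y,z cols
 [[ 0.025  0.955 -0.296]
 [ 0.006 -0.296 -0.955]
 [-1.     0.022 -0.013]]
[ 9.56 -0.29  0.2 ]
```

Call:
apply_moves:
  delta_pos:
    - [3,-0.1,0.2]
    - [6,-0.2,0.2]
    - [9.4,-0.3,0.2]
    - [9.4,-0.3,0.2]
    - [9.4,-0.3,0.2]
    - [9.4,-0.3,0.2]
    - [9.4,-0.3,0.2]
    - [9.4,-0.3,0.2]
    - [9.4,-0.3,0.2]
    - [9.4,-0.3,0.2]
  yaw: [0,0,0,0,0,0,0,0,0,0]
  gripper: [90,90,90,90,90,35,35,35,35,35]
  force: 15

```text
clock: 40.2
tool_pos: [0.4728, -0.272, 0.0286]
eef_rot: [0.578, 0.415, -0.561, 0.424]
contact_force: [-0.2, 1.2, -0.0]
opening: 0.548
```

Call:
apply_moves:
  delta_pos:
    - [0,0,0]
    - [0,0,0]
    - [0,0,0]
    - [-4,0,0]
    - [-8,0,0]
    - [-12,0,0]
    - [-16,0,0]
    - [-20,0,0]
    - [-23,0,0]
    - [-23,0,-3]
  yaw: [0,0,0,0,-0.1,-0.2,-0.3,-0.3,-0.3,-0.3]
  gripper: [35,35,35,35,35,35,35,35,35,35]

```text
clock: 41.03
tool_pos: [0.4762, -0.2516, 0.2638]
eef_rot: [0.511, 0.488, -0.495, 0.506]
contact_force: [0.9, -0.5, -0.2]
opening: 0.501
```

```bash
python3 - <<'E'
from h import *
snapshot('scene')
s,M=st();print('yawcmd',np.arctan2(M[1,1],M[0,1]))
print((M.T@(np.array([.4645,.133,.26])-s['tool_pos'])*100).round(2))
shot('w35')
E
```

```text
t 41.08 pos [ 0.4788 -0.2401  0.2625] open 0.497 F [ 1.2  5.7 -1.5] q [ 0.82  0.62 -0.72  1.83  0.52  0.85 -0.14]
axes x,y,z cols
 [[ 0.035  0.999  0.001]
 [ 0.006  0.001 -1.   ]
 [-0.999  0.035 -0.006]]
yawcmd 0.0006783311555838564
[  0.43  -1.41 -37.31]
```

View pics/w35.png

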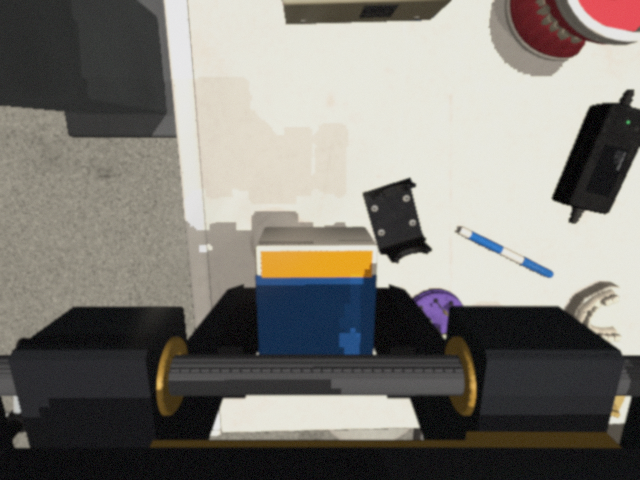

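```bash
python3 - <<'E'
from h import *
for i in range(4): snapshot('scene')
s,M=st();print('yawcmd',np.arctan2(M[1,1],M[0,1]))
print((M.T@(np.array([.4645,.133,.26])-s['tool_pos'])*100).round(2))
E
```

```text
t 41.33 pos [ 0.4747 -0.245   0.258 ] open 0.496 F [ 0.2 -0.6 -1. ] q [ 0.83  0.63 -0.71  1.84  0.52  0.85 -0.13]
axes x,y,z cols
 [[ 0.024  1.    -0.001]
 [ 0.005 -0.001 -1.   ]
 [-1.     0.024 -0.005]]
yawcmd -0.0009996511528315478
[ -0.04  -1.05 -37.8 ]
```

Call:
apply_moves:
  delta_pos:
    - [0,-1,-37.8]
    - [0,-1,-37.8]
    - [0,-1,-37.8]
    - [0,-1,-37.8]
    - [0,-1,-37.8]
    - [0,-1,-37.8]
    - [0,-1,-37.8]
    - [0,-1,-37.8]
    - [0,-1,-37.8]
    - [0,-1,-37.8]
  yaw: [0,0,0,0,0,0,0,0,0,0]
  gripper: [35,35,35,35,35,35,35,35,35,35]

```text
clock: 42.17
tool_pos: [0.4644, 0.1428, 0.2602]
eef_rot: [0.507, 0.499, -0.487, 0.506]
contact_force: [0.7, 1.8, 0.4]
opening: 0.498
```

```bash
python3 - <<'E'
from h import *
for i in range(6): snapshot('scene')
s,M=st();print(np.arctan2(M[1,1],M[0,1]))
print((M.T@(np.array([.4643,.133,.220])-s['tool_pos'])*100).round(2))
E
```

```text
t 42.47 pos [0.4652 0.1305 0.2591] open 0.501 F [-0.5 -0.9 -1.4] q [ 0.05  0.55 -0.66  1.98  0.5   0.75 -0.91]
axes x,y,z cols
 [[ 0.023  1.    -0.005]
 [ 0.003 -0.005 -1.   ]
 [-1.     0.023 -0.003]]
-0.004621405653482936
[ 3.91 -0.18 -0.24]
```

Call:
apply_moves:
  delta_pos:
    - [1,-0.2,-0.24]
    - [2.4,-0.2,-0.24]
    - [3.9,-0.2,-0.24]
    - [3.9,-0.2,-0.24]
    - [3.9,-0.2,-0.24]
    - [3.9,-0.2,-0.24]
    - [3.9,-0.2,-0.24]
    - [3.9,-0.2,-0.24]
  yaw: [-0.004,-0.004,-0.004,-0.004,-0.004,-0.004,-0.004,-0.004]
  gripper: [35,35,35,35,35,35,35,35]

```text
clock: 43.13
tool_pos: [0.4646, 0.1329, 0.2208]
eef_rot: [0.507, 0.494, -0.493, 0.505]
contact_force: [-0.9, -0.0, 0.1]
opening: 0.498
```

```bash
python3 - <<'E'
from h import *
c,im=shot('w36'); save(im,'w36z',(230,170,170,110),4.5)
s,M=st();print(np.arctan2(M[1,1],M[0,1]))
E
```

```text
t 43.18 pos [0.4645 0.133  0.2207] open 0.496 F [-0.9 -0.1  0.4] q [ 0.01  0.6  -0.61  2.03  0.57  0.66 -0.98]
axes x,y,z cols
 [[ 0.024  1.    -0.001]
 [ 0.003 -0.001 -1.   ]
 [-1.     0.024 -0.003]]
-0.0011373024066010662
```

View pics/w36z.png

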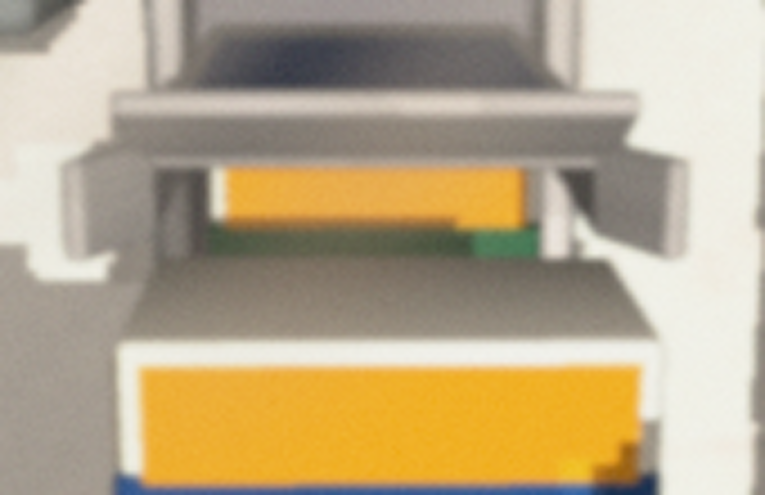

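```bash
python3 - <<'E'
from h import *
s,M=st()
chk('w36',[(117,342),(660,340)],[(148,262),(608,260)],[(110,95),(638,95)],[(118,165),(622,165)],.0286,s)
print((M.T@(np.array([.4642,.133,.158])-s['tool_pos'])*100).round(2))
E
```

```text
t 43.18 pos [0.4645 0.133  0.2207] open 0.496 F [-0.9 -0.1  0.4] q [ 0.01  0.6  -0.61  2.03  0.57  0.66 -0.98]
axes x,y,z cols
 [[ 0.024  1.    -0.001]
 [ 0.003 -0.001 -1.   ]
 [-1.     0.024 -0.003]]
carton top c 0.4659 0.1334 w 0.0431 dy -0.0002  bot c 0.4656 0.1325 w 0.0442
cass lip 0.4657 0.132 dy -0.0003 base 0.4654 0.1339
[ 6.26 -0.18  0.02]
```

Call:
apply_moves:
  delta_pos:
    - [1.4,-0.06,0]
    - [2.9,-0.1,0]
    - [4.4,-0.13,0]
    - [5.4,-0.16,0]
    - [6.2,-0.17,0]
    - [6.2,-0.17,0]
    - [6.2,-0.17,0]
    - [6.2,-0.17,0]
  yaw: [0,0,0,0,0,0,0,0]
  gripper: [35,35,35,35,35,35,35,35]

```text
clock: 43.85
tool_pos: [0.4647, 0.1335, 0.1592]
eef_rot: [0.508, 0.494, -0.493, 0.505]
contact_force: [0.1, 0.4, -1.1]
opening: 0.504
```

Call:
apply_moves:
  delta_pos:
    - [0.1,0,0]
    - [0.1,0,0]
    - [0.1,0,0]
    - [0.1,0,0]
    - [0.1,0,0]
    - [0.1,0,0]
    - [0.1,0,0]
  yaw: [0,0,0,0,0,0,0]
  gripper: [35,70,70,70,70,70,70]

```text
clock: 44.43
tool_pos: [0.4647, 0.1335, 0.1582]
eef_rot: [0.508, 0.494, -0.493, 0.505]
contact_force: [-0.4, 1.1, 0.4]
opening: 0.703
```

Call:
apply_moves:
  delta_pos:
    - [-4,0.1,0]
    - [-8,0.2,0]
    - [-12,0.3,0]
    - [-14,0.4,0]
    - [-14,0.4,0]
    - [-14,0.4,0]
    - [-14,0.4,0]
  yaw: [0,0,0,0,0,0,0]
  gripper: [70,70,70,70,70,70,70]

```text
clock: 45.02
tool_pos: [0.4645, 0.1322, 0.2973]
eef_rot: [0.507, 0.494, -0.494, 0.505]
contact_force: [-0.3, -0.1, -0.2]
opening: 0.7
```

```bash
python3 - <<'E'
from h import *
c,im=shot('w37'); save(im,'w37z',(190,60,320,240),2.5)
s,M=st()
im=snapshot('scene');save(im,'s37',(200,160,200,150),4)
E
```

```text
t 45.07 pos [0.4643 0.1322 0.2969] open 0.701 F [ 0.3  0.1 -0.6] q [ 0.09  0.5  -0.71  1.93  0.44  0.85 -0.86]
axes x,y,z cols
 [[ 0.023  1.    -0.001]
 [ 0.003 -0.001 -1.   ]
 [-1.     0.023 -0.003]]
```

View pics/w37z.png

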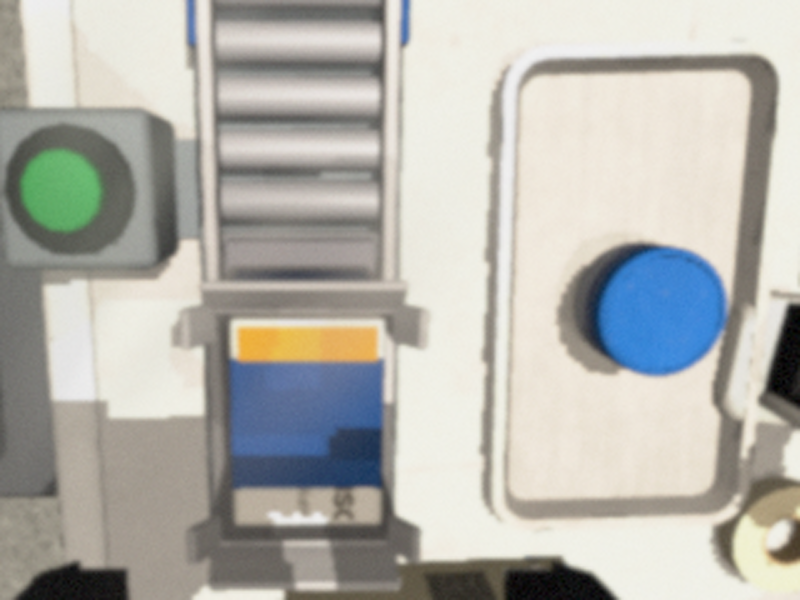

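View pics/s37.png

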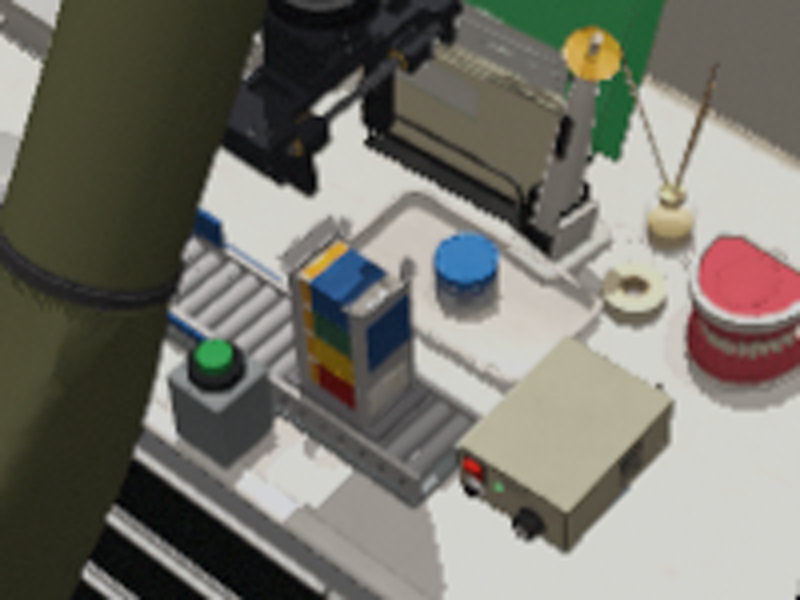

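```bash
python3 - <<'E'
from h import *
for i in range(2): snapshot('scene')
s,M=st();print(np.arctan2(M[1,1],M[0,1]))
for z in (.23,.134): print((M.T@(np.array([.4655,.055,z])-s['tool_pos'])*100).round(2))
E
```

```text
t 45.22 pos [0.4645 0.1326 0.2971] open 0.7 F [ 0.2  0.7 -0.7] q [ 0.09  0.5  -0.71  1.93  0.44  0.85 -0.86]
axes x,y,z cols
 [[ 0.023  1.    -0.001]
 [ 0.003 -0.001 -1.   ]
 [-1.     0.023 -0.003]]
-0.00063273495432066
[ 6.68 -0.04  7.79]
[16.28 -0.26  7.82]
```

Call:
apply_moves:
  delta_pos:
    - [0,0,4]
    - [0,0,7.8]
    - [0,0,7.8]
    - [4,-0.1,7.8]
    - [8,-0.1,7.8]
    - [12,-0.2,7.8]
    - [16.2,-0.26,7.8]
    - [16.2,-0.26,7.8]
    - [16.2,-0.26,7.8]
    - [16.2,-0.26,7.8]
  yaw: [0,0,0,0,0,0,0,0,0,0]
  gripper: [23,23,23,23,23,23,23,23,23,23]

```text
clock: 46.05
tool_pos: [0.4661, 0.0559, 0.136]
eef_rot: [0.507, 0.495, -0.493, 0.505]
contact_force: [-0.2, 0.4, -0.2]
opening: 0.232
```

```bash
python3 - <<'E'
from h import *
s,M=st();print(np.arctan2(M[1,1],M[0,1]))
shot('w38')
im=snapshot('scene');save(im,'s38',(200,160,200,150),4)
s,M=st()
E
```

```text
t 46.05 pos [0.4661 0.0559 0.136 ] open 0.232 F [-0.2  0.4 -0.2] q [ 0.05  0.72 -0.44  2.14  0.79  0.41 -1.02]
axes x,y,z cols
 [[ 0.024  1.     0.   ]
 [ 0.004  0.    -1.   ]
 [-1.     0.024 -0.004]]
3.255261973785896e-05
t 46.15 pos [0.467  0.0558 0.1371] open 0.229 F [ 0.4 -0.3 -0.5] q [ 0.05  0.72 -0.44  2.14  0.79  0.41 -1.02]
axes x,y,z cols
 [[ 0.027  1.    -0.001]
 [ 0.004 -0.001 -1.   ]
 [-1.     0.027 -0.004]]
```

View pics/w38.png

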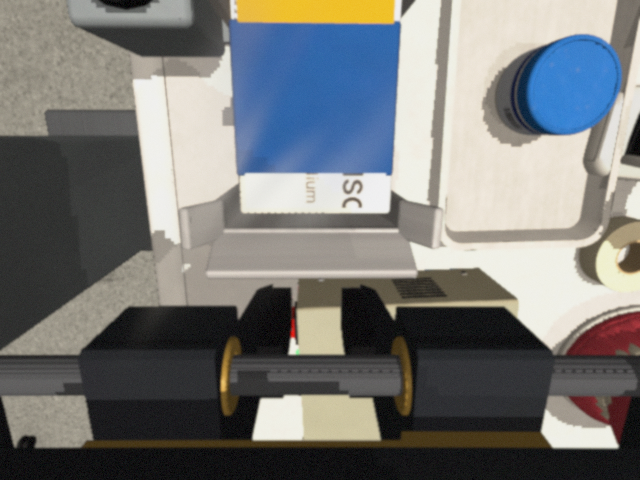

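View pics/s38.png

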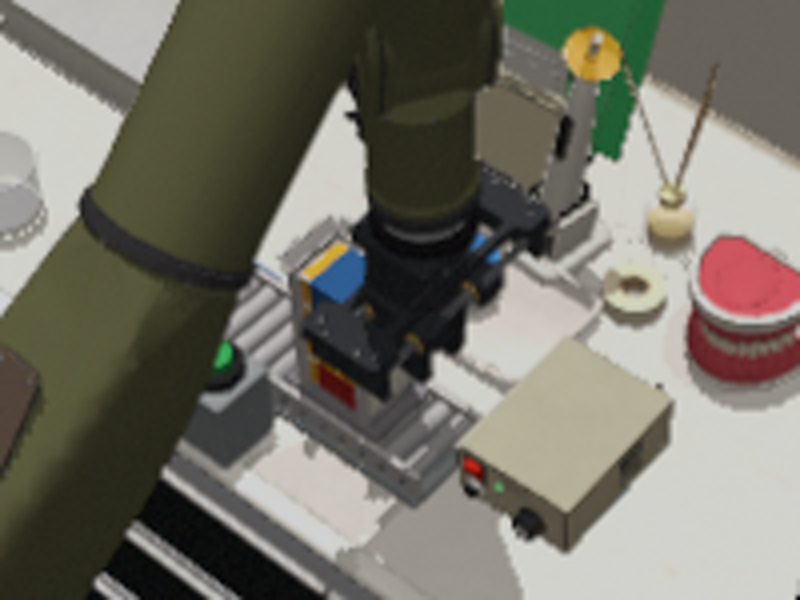

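Call:
apply_moves:
  delta_pos:
    - [0,-0.1,-1.0]
    - [0,-0.1,-1.6]
    - [0,-0.1,-2.0]
    - [0,-0.1,-2.4]
    - [0,-0.1,-2.8]
    - [0,-0.1,-3.2]
    - [0,-0.1,-3.6]
    - [0,-0.1,-4.0]
    - [0,-0.1,-4.4]
    - [0,-0.1,-4.8]
  yaw: [0,0,0,0,0,0,0,0,0,0]
  gripper: [23,23,23,23,23,23,23,23,23,23]

```text
clock: 46.98
tool_pos: [0.466, 0.1041, 0.1372]
eef_rot: [0.508, 0.494, -0.492, 0.505]
contact_force: [-0.5, -0.9, 1.2]
opening: 0.232
```

```bash
python3 - <<'E'
from h import *
shot('w39')
s,M=st()
im=snapshot('scene');save(im,'s39',(200,160,200,150),4)
E
```

```text
t 47.03 pos [0.466  0.1054 0.1373] open 0.228 F [-1.  -0.2  0. ] q [-0.05  0.73 -0.43  2.12  0.76  0.42 -1.09]
axes x,y,z cols
 [[ 0.027  1.     0.001]
 [ 0.006  0.    -1.   ]
 [-1.     0.027 -0.006]]
```

View pics/w39.png

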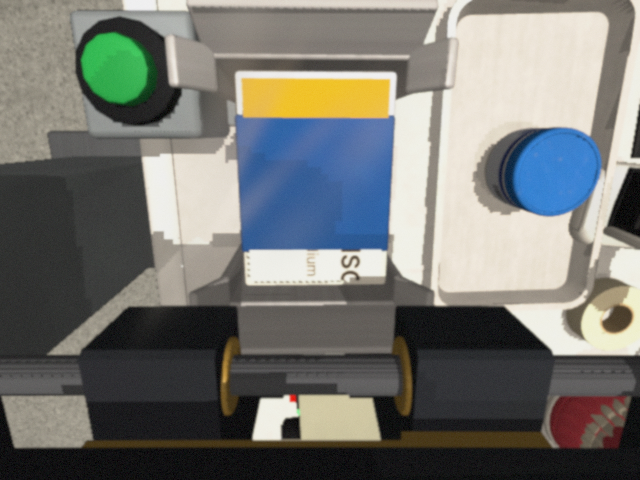

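View pics/s39.png

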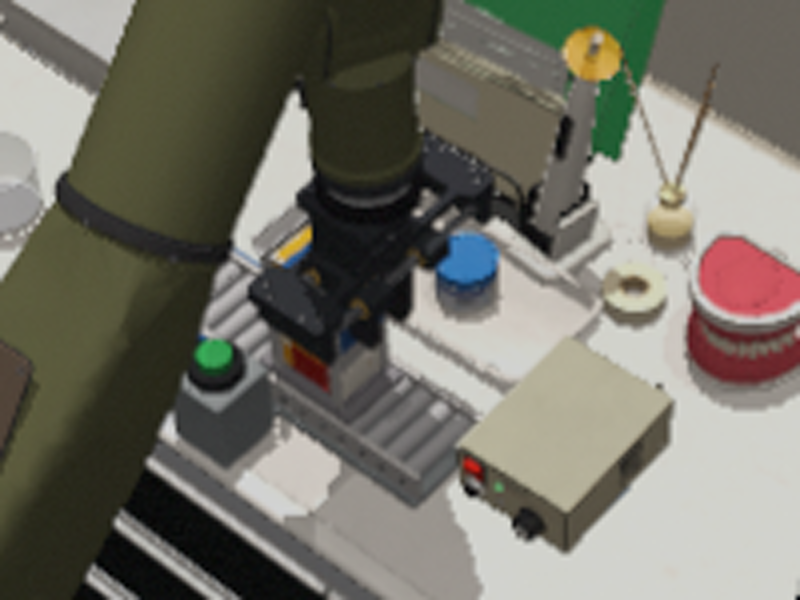

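Call:
apply_moves:
  delta_pos:
    - [0,0,-0.6]
    - [0,0,-1.2]
    - [0,0,-2.0]
    - [0,0,-2.8]
    - [0,0,-3.6]
    - [0,0,-4.4]
    - [0,0,-5.2]
    - [0,0,-6.0]
    - [0,0,-6.6]
    - [0,0,-7.0]
  yaw: [0,0,0,0,0,0,0,0,0,0]
  gripper: [23,23,23,23,23,23,23,23,23,23]

```text
clock: 47.92
tool_pos: [0.4659, 0.1765, 0.1378]
eef_rot: [0.508, 0.495, -0.491, 0.506]
contact_force: [-1.1, -2.4, 0.2]
opening: 0.231
```

```bash
python3 - <<'E'
from h import *
shot('w40')
s,M=st()
im=snapshot('scene');save(im,'s40',(200,160,200,150),4)
im=snapshot('top');save(im,'t40',(200,200,200,140),4)
E
```

```text
t 47.97 pos [0.466  0.1772 0.1378] open 0.231 F [0.  0.7 0. ] q [-0.19  0.74 -0.44  2.06  0.72  0.46 -1.18]
axes x,y,z cols
 [[ 0.028  1.     0.002]
 [ 0.008  0.002 -1.   ]
 [-1.     0.028 -0.007]]
```

View pics/w40.png

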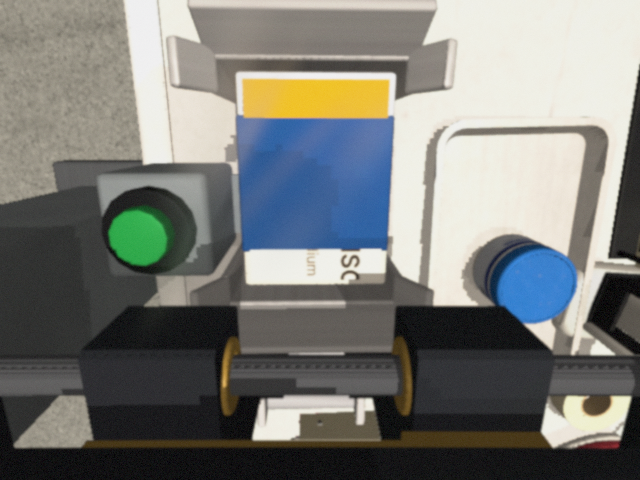

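View pics/s40.png

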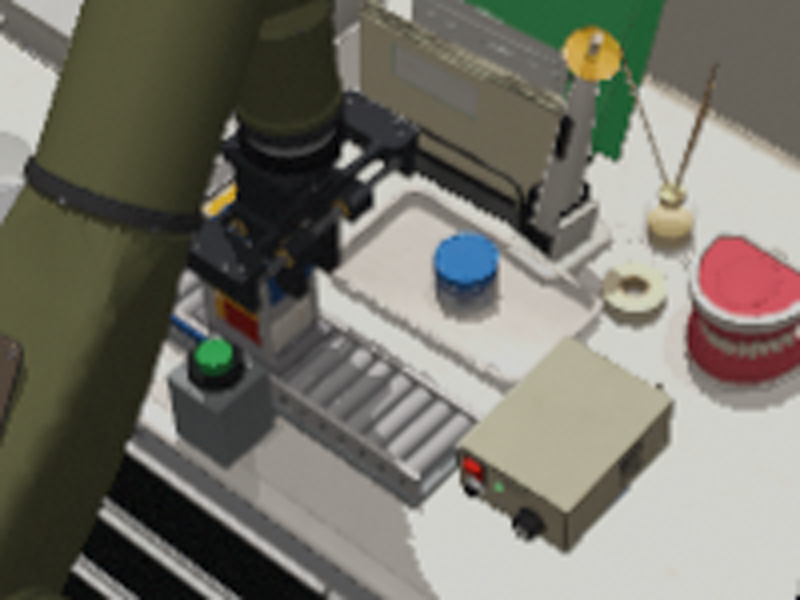

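View pics/t40.png

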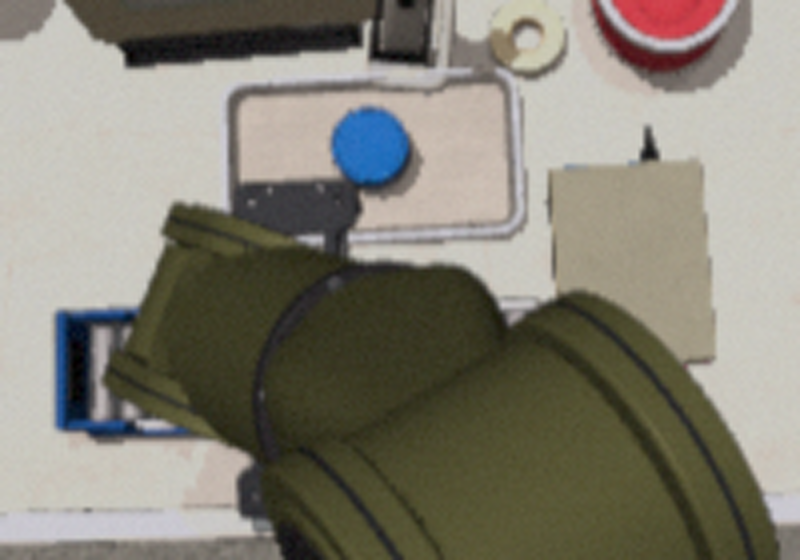

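```bash
python3 - <<'E'
from h import *
c=L('w40')
P=onz(c,[(238,73),(396,72),(247,284),(386,284)],.158);print(P.round(4))
print('near lip edge',onz(c,[(240,352),(396,352)],.175).round(4),'near plate',onz(c,[(245,286),(390,286)],.163).round(4),'far plate',onz(c,[(200,60),(425,58)],.163).round(4))
E
```

```text
[[0.4453 0.2622 0.158 ]
 [0.4882 0.2627 0.158 ]
 [0.4449 0.2012 0.158 ]
 [0.4886 0.2007 0.158 ]]
near lip edge [[0.4447 0.1877 0.175 ]
 [0.4886 0.187  0.175 ]] near plate [[0.4451 0.2026 0.163 ]
 [0.4887 0.2021 0.163 ]] far plate [[0.4367 0.2645 0.163 ]
 [0.4944 0.2653 0.163 ]]
```

Call:
apply_moves:
  delta_pos:
    - [0,0,-0.6]
    - [0,0,-1.2]
    - [0,0,-1.9]
    - [0,0,-2.6]
    - [0,0,-3.3]
    - [0,0,-4.0]
    - [0,0,-4.6]
    - [0,0,-5.2]
    - [0,0,-5.7]
    - [0,0,-6.1]
  yaw: [0,0,0,0,0,0,0,0,0,0]
  gripper: [23,23,23,23,23,23,23,23,23,23]

```text
clock: 48.9
tool_pos: [0.4659, 0.2375, 0.1382]
eef_rot: [0.508, 0.495, -0.491, 0.506]
contact_force: [0.2, -0.2, 0.4]
opening: 0.231
```

```bash
python3 - <<'E'
from h import *
s,M=st()
shot('w41')
s,M=st()
im=snapshot('scene');save(im,'s41',(200,160,200,150),4)
c=L('w41')
E
```

```text
t 48.9 pos [0.4659 0.2375 0.1382] open 0.231 F [ 0.2 -0.2  0.4] q [-0.29  0.76 -0.45  1.99  0.68  0.52 -1.23]
axes x,y,z cols
 [[ 0.028  1.     0.002]
 [ 0.007  0.002 -1.   ]
 [-1.     0.028 -0.007]]
t 48.95 pos [0.466  0.2385 0.1383] open 0.229 F [0.2 1.  0.1] q [-0.29  0.76 -0.45  1.99  0.68  0.52 -1.23]
axes x,y,z cols
 [[ 0.028  1.     0.003]
 [ 0.008  0.003 -1.   ]
 [-1.     0.028 -0.008]]
```

View pics/w41.png

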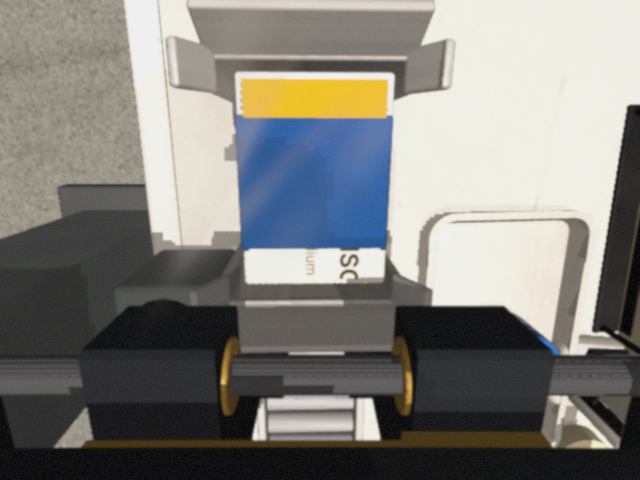

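View pics/s41.png

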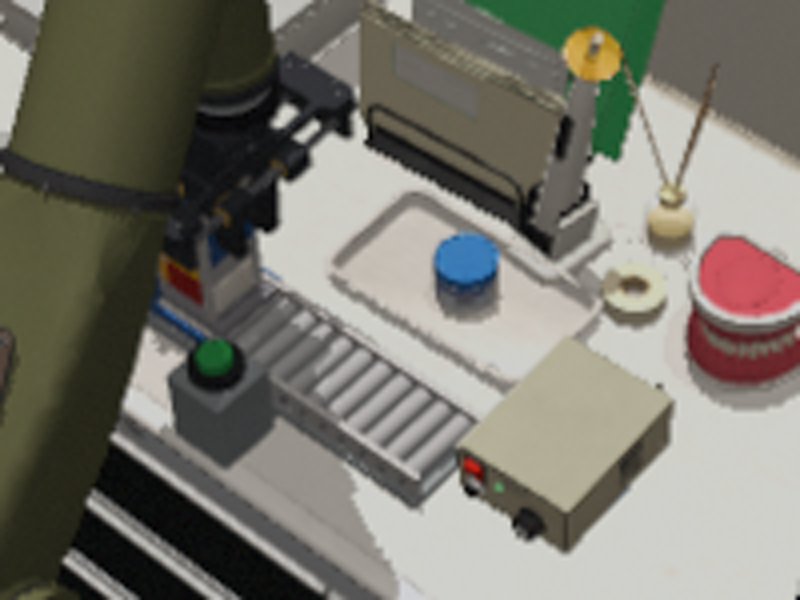

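Call:
apply_moves:
  delta_pos:
    - [0,0,-0.2]
    - [0,0,-0.3]
    - [0,0,-0.4]
    - [0,0,-0.5]
    - [0,0,-0.5]
    - [0,0,-0.5]
    - [0,0,-0.5]
  yaw: [0,0,0,0,0,0,0]
  gripper: [23,23,23,23,23,23,23]

```text
clock: 49.58
tool_pos: [0.466, 0.2431, 0.1384]
eef_rot: [0.508, 0.496, -0.49, 0.506]
contact_force: [0.2, 0.3, -0.1]
opening: 0.229
```

Call:
apply_moves:
  delta_pos:
    - [0,0,-0.1]
    - [0,0,-0.2]
    - [0,0,-0.2]
    - [0,0,-0.2]
    - [0,0,-0.2]
    - [0,0,-0.2]
  yaw: [0,0,0,0,0,0]
  gripper: [23,23,23,23,23,23]

```text
clock: 50.08
tool_pos: [0.4661, 0.2452, 0.1384]
eef_rot: [0.508, 0.496, -0.49, 0.506]
contact_force: [-0.4, -1.7, 0.6]
opening: 0.229
```

```bash
python3 - <<'E'
from h import *
for i in range(5):
  snapshot('scene'); print(get_state()['contact_force'].round(2))
shot('w42');s,M=st()
c=L('w42'); im=cv2.imread('pics/w42.png')
E
```

```text
[-0.29 -1.23 -0.91]
[ 0.24 -0.15 -0.48]
[-0.64 -0.24  0.07]
[-0.19  0.78 -0.82]
[-0.33  0.36  0.63]
t 50.38 pos [0.466  0.2452 0.1384] open 0.228 F [-0.  -0.5 -1. ] q [-0.3   0.76 -0.46  1.98  0.68  0.52 -1.24]
axes x,y,z cols
 [[ 0.028  1.     0.003]
 [ 0.008  0.002 -1.   ]
 [-1.     0.028 -0.008]]
```

View pics/w42.png

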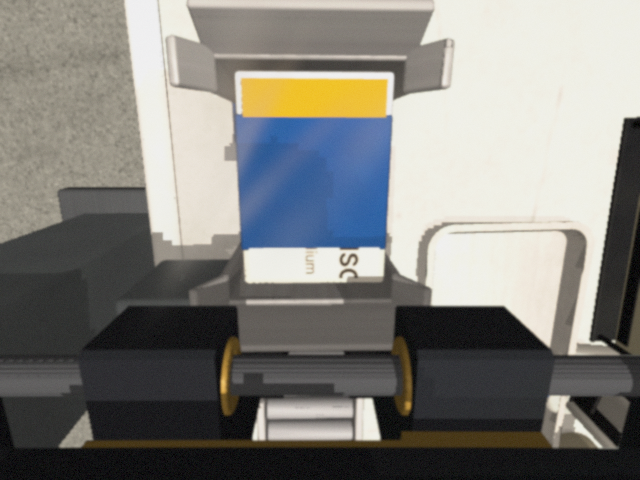

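Call:
apply_moves:
  delta_pos:
    - [0,0,-0.1]
    - [0,0,-0.15]
    - [0,0,-0.2]
    - [0,0,-0.2]
    - [0,0,-0.2]
    - [0,0,-0.2]
  yaw: [0,0,0,0,0,0]
  gripper: [23,23,23,23,23,23]

```text
clock: 50.88
tool_pos: [0.4661, 0.2468, 0.1384]
eef_rot: [0.508, 0.495, -0.49, 0.506]
contact_force: [-0.1, -2.1, 0.6]
opening: 0.23
```

```bash
python3 - <<'E'
from h import *
F=[]
for i in range(5):
  snapshot('scene'); F.append(get_state()['contact_force'])
print(np.mean(F,0).round(2)); shot('w43');s,M=st()
E
```

```text
[ 0.1  -2.87  1.27]
t 51.18 pos [0.4661 0.247  0.1384] open 0.227 F [-0.1 -1.7  2.1] q [-0.3   0.76 -0.46  1.98  0.68  0.53 -1.24]
axes x,y,z cols
 [[ 0.028  1.     0.003]
 [ 0.008  0.002 -1.   ]
 [-1.     0.028 -0.008]]
```

Call:
apply_moves:
  delta_pos:
    - [0,0,-0.1]
    - [0,0,-0.15]
    - [0,0,-0.2]
    - [0,0,-0.2]
    - [0,0,-0.2]
    - [0,0,-0.2]
  yaw: [0,0,0,0,0,0]
  gripper: [23,23,23,23,23,23]

```text
clock: 51.68
tool_pos: [0.4661, 0.249, 0.1385]
eef_rot: [0.508, 0.495, -0.49, 0.506]
contact_force: [-0.3, -2.4, 1.6]
opening: 0.23
```

```bash
python3 - <<'E'
from h import *
F=[]
for i in range(5):
  snapshot('scene'); F.append(get_state()['contact_force'])
print(np.mean(F,0).round(2)); shot('w44');s,M=st()
a=cv2.imread('pics/w44.png');b=cv2.imread('pics/w42.png')
cv2.imwrite('pics/cmp44.png',np.hstack([b[0:320,150:470],a[0:320,150:470]]))
E
```

```text
[ 0.27 -3.09  1.94]
t 51.98 pos [0.4661 0.249  0.1385] open 0.229 F [ 0.9 -2.1  2.1] q [-0.31  0.76 -0.46  1.97  0.68  0.53 -1.24]
axes x,y,z cols
 [[ 0.028  1.     0.003]
 [ 0.008  0.002 -1.   ]
 [-1.     0.028 -0.008]]
```

View pics/cmp44.png

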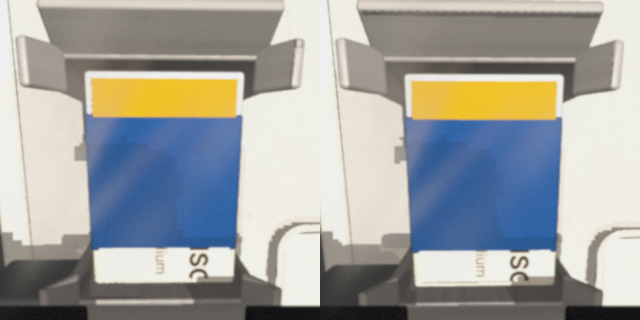

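Call:
apply_moves:
  delta_pos:
    - [0,0,0.1]
    - [0,0,0.2]
    - [0,0,0.3]
    - [0,0,0.4]
    - [0,0,0.8]
    - [0,0,1.5]
    - [0,0,2.5]
    - [0,0,3.5]
    - [0,0,3.5]
    - [0,0,3.5]
  yaw: [0,0,0,0,0,0,0,0,0,0]
  gripper: [23,23,23,23,23,23,23,23,23,23]

```text
clock: 52.82
tool_pos: [0.4663, 0.2127, 0.1382]
eef_rot: [0.509, 0.495, -0.491, 0.505]
contact_force: [-0.7, -0.3, 0.3]
opening: 0.231
```

Call:
apply_moves:
  delta_pos:
    - [-4,0,0]
    - [-8,0,0]
    - [-12,0,0]
    - [-15,0,0]
    - [-15,0,0]
    - [-15,0,0]
    - [-15,0,0]
    - [-15,0,0]
  yaw: [0,0,0,0,0,0,0,0]
  gripper: [0,0,0,0,0,0,0,0]

```text
clock: 53.48
tool_pos: [0.4614, 0.211, 0.2867]
eef_rot: [0.508, 0.495, -0.492, 0.505]
contact_force: [-0.2, -0.6, 0.1]
opening: 0.004
```

```bash
python3 - <<'E'
from h import *
c,im=shot('w45');s,M=st()
save(im,'w45z',(200,20,240,180),3.3)
im=snapshot('scene');save(im,'s45',(180,160,160,120),5)
E
```

```text
t 53.53 pos [0.4614 0.2111 0.2866] open 0.003 F [-0.2  0.1 -0.2] q [-0.1   0.54 -0.66  1.88  0.45  0.85 -0.99]
axes x,y,z cols
 [[ 0.026  1.     0.001]
 [ 0.006  0.001 -1.   ]
 [-1.     0.026 -0.006]]
```

View pics/w45z.png

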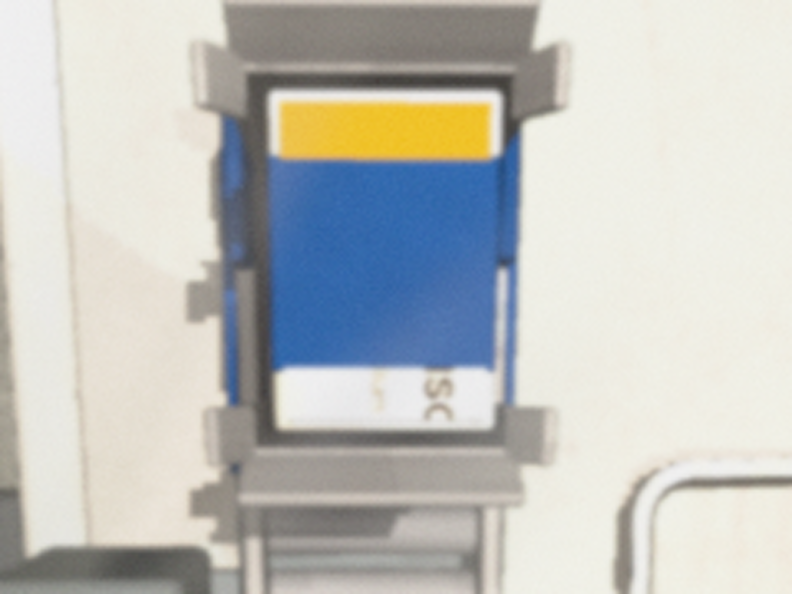

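View pics/s45.png

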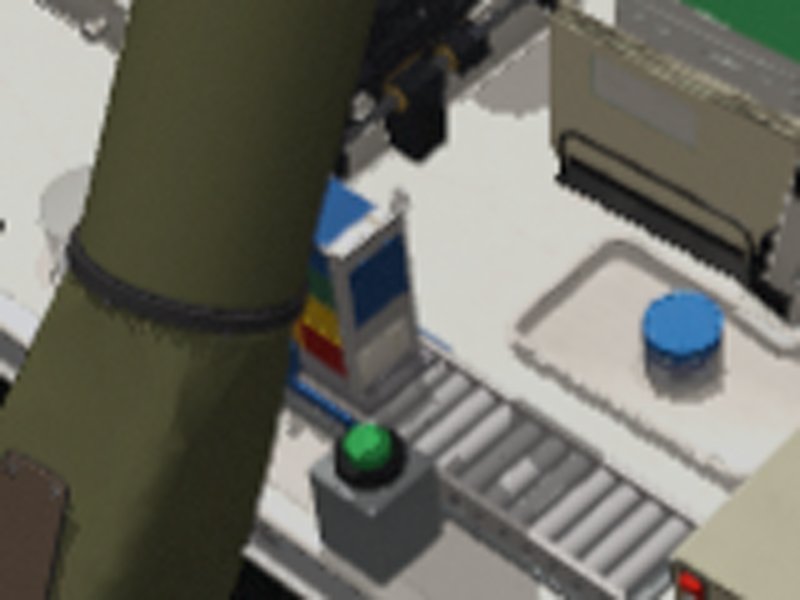

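```bash
python3 - <<'E'
from h import *
c=L('w45');k=lambda x,y:(200+x/3.3,20+y/3.3)
print('near lip',onz(c,[k(240,503),k(522,500)],.175).round(4),'far lip',onz(c,[k(224,3),k(540,3)],.175).round(4))
print('near plate in',onz(c,[k(255,447),k(510,447)],.163).round(4),'far plate in',onz(c,[k(245,73),k(520,73)],.163).round(4))
print('carton',onz(c,[k(268,90),k(503,90),k(497,430),k(274,430)],.158).round(4))
s,M=st()
print((M.T@(np.array([.440,.285,.30])-s['tool_pos'])*100).round(2))
E
```

```text
near lip [[0.4382 0.2575 0.175 ]
 [0.4921 0.2579 0.175 ]] far lip [[0.4381 0.3424 0.175 ]
 [0.4926 0.3427 0.175 ]]
near plate in [[0.4405 0.2672 0.163 ]
 [0.491  0.2672 0.163 ]] far plate in [[0.4405 0.334  0.163 ]
 [0.491  0.3343 0.163 ]]
carton [[0.4444 0.3322 0.158 ]
 [0.4885 0.3324 0.158 ]
 [0.4889 0.2702 0.158 ]
 [0.444  0.2703 0.158 ]]
t 53.58 pos [0.4614 0.2112 0.2867] open 0.006 F [ 0.4 -0.5 -0.7] q [-0.1   0.54 -0.66  1.88  0.45  0.85 -0.99]
axes x,y,z cols
 [[ 0.026  1.     0.001]
 [ 0.006  0.001 -1.   ]
 [-1.     0.026 -0.006]]
[-1.34 -2.1  -7.39]
```

Call:
apply_moves:
  delta_pos:
    - [0,0.5,-14]
    - [0,0.5,-14]
    - [0,0.5,-14]
    - [0,0.5,-14]
    - [0,0.5,-14]
    - [0,0.5,-14]
    - [0,0.5,-14]
  yaw: [0,0,0,0,0,0,0]
  gripper: [0,0,0,0,0,0,0]

```text
clock: 54.17
tool_pos: [0.4664, 0.3494, 0.2866]
eef_rot: [0.507, 0.495, -0.493, 0.505]
contact_force: [0.5, 0.4, -0.4]
opening: 0.009
```

```bash
python3 - <<'E'
from h import *
c,im=shot('w46');s,M=st()
save(im,'w46z',(230,150,190,150),4)
E
```

```text
t 54.22 pos [0.4666 0.3491 0.2869] open 0.007 F [-0.4 -0.2  0.4] q [-0.36  0.64 -0.63  1.66  0.46  0.97 -1.16]
axes x,y,z cols
 [[ 0.025  1.    -0.001]
 [ 0.003 -0.001 -1.   ]
 [-1.     0.025 -0.003]]
```

View pics/w46z.png

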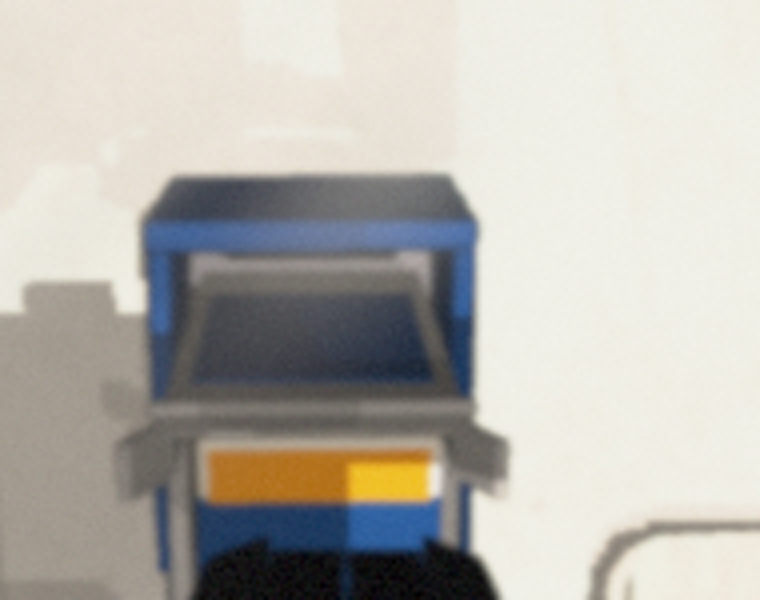

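```bash
python3 - <<'E'
from h import *
c=L('w46');k=lambda x,y:(230+x/4,150+y/4)
print('stop inner top z.07',onz(c,[k(170,250),k(460,250)],.07).round(4))
print('plate bottom z.038',onz(c,[k(205,276),k(418,276)],.038).round(4))
print('far lip z.175',onz(c,[k(152,404),k(472,404)],.175).round(4))
im=cv2.imread('pics/w46.png');a=cv2.resize(im[200:230,262:350],None,fx=9,fy=9,interpolation=cv2.INTER_CUBIC);cv2.imwrite('pics/w46y.png',a)
E
```

```text
stop inner top z.07 [[0.4327 0.3485 0.07  ]
 [0.4998 0.3481 0.07  ]]
plate bottom z.038 [[0.4385 0.3352 0.038 ]
 [0.4925 0.3349 0.038 ]]
far lip z.175 [[0.4384 0.344  0.175 ]
 [0.4916 0.3435 0.175 ]]
```

View pics/w46y.png

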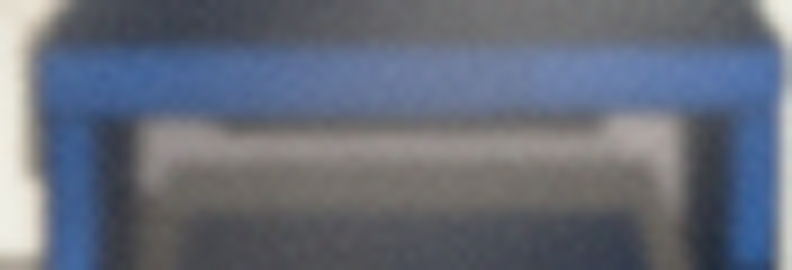

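```bash
python3 - <<'E'
from h import *
s,M=st()
for p in ([.4655,.205,.287],[.4655,.205,.137]): print((M.T@(np.array(p)-s['tool_pos'])*100).round(2))
E
```

```text
t 54.22 pos [0.4666 0.3491 0.2869] open 0.007 F [-0.4 -0.2  0.4] q [-0.36  0.64 -0.63  1.66  0.46  0.97 -1.16]
axes x,y,z cols
 [[ 0.025  1.    -0.001]
 [ 0.003 -0.001 -1.   ]
 [-1.     0.025 -0.003]]
[-0.06 -0.1  14.41]
[14.93 -0.47 14.46]
```

Call:
apply_moves:
  delta_pos:
    - [0,-0.1,4]
    - [0,-0.1,8]
    - [0,-0.1,12]
    - [0,-0.1,14.4]
    - [0,-0.1,14.4]
    - [4,-0.2,14.4]
    - [8,-0.3,14.4]
    - [12,-0.4,14.4]
    - [14.9,-0.47,14.4]
    - [14.9,-0.47,14.4]
  yaw: [0,0,0,0,0,0,0,0,0,0]
  gripper: [23,23,23,23,23,23,23,23,23,23]

```text
clock: 55.05
tool_pos: [0.4628, 0.2029, 0.133]
eef_rot: [0.504, 0.495, -0.497, 0.504]
contact_force: [-0.1, 0.5, 0.5]
opening: 0.231
```

```bash
python3 - <<'E'
from h import *
for i in range(5): snapshot('scene')
s,M=st(); shot('w47')
E
```

```text
t 55.3 pos [0.4667 0.2062 0.1394] open 0.227 F [ 0.9 -0.8  0.6] q [-0.23  0.75 -0.46  2.03  0.71  0.5  -1.22]
axes x,y,z cols
 [[ 0.028  1.    -0.001]
 [ 0.005 -0.002 -1.   ]
 [-1.     0.028 -0.005]]
```

View pics/w47.png

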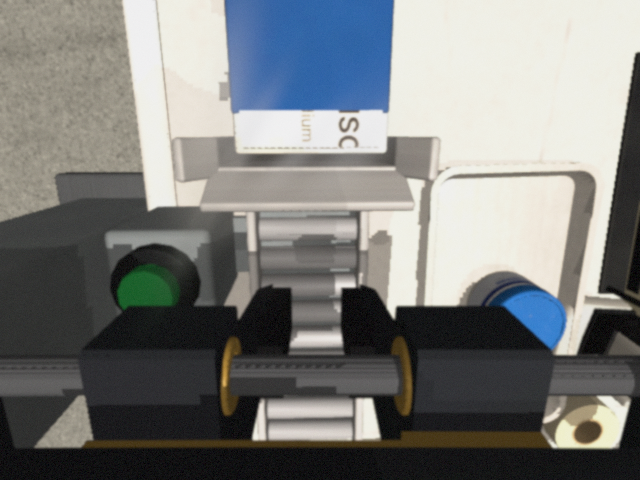

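Push gently: to 0.240 first, then 2 mm increments reading force.

Call:
apply_moves:
  delta_pos:
    - [0,0,-0.8]
    - [0,0,-1.6]
    - [0,0,-2.4]
    - [0,0,-3.0]
    - [0,0,-3.4]
    - [0,0,-3.6]
    - [0,0,-3.6]
    - [0,0,-3.6]
    - [0,0,-3.6]
  yaw: [0,0,0,0,0,0,0,0,0]
  gripper: [23,23,23,23,23,23,23,23,23]

```text
clock: 56.1
tool_pos: [0.4667, 0.2416, 0.1393]
eef_rot: [0.509, 0.494, -0.492, 0.505]
contact_force: [-0.3, 0.6, 0.5]
opening: 0.232
```

```bash
cat >> h.py <<'E'
def favg(n=5):
    F=[];P=[]
    for i in range(n):
        snapshot('scene');s=get_state();F.append(s['contact_force']);P.append(s['tool_pos'])
    print('F',np.mean(F,0).round(2),'pos',np.mean(P,0).round(4))
E
python3 -c "
from h import *
favg()"
```

```text
F [-0.19  0.19 -0.19] pos [0.4668 0.2417 0.1394]
```

Call:
apply_moves:
  delta_pos:
    - [0,0,-0.1]
    - [0,0,-0.2]
    - [0,0,-0.2]
    - [0,0,-0.2]
  yaw: [0,0,0,0]
  gripper: [23,23,23,23]

```text
clock: 56.68
tool_pos: [0.4668, 0.244, 0.1395]
eef_rot: [0.509, 0.494, -0.492, 0.505]
contact_force: [0.7, 1.0, -0.8]
opening: 0.233
```

```bash
python3 -c "
from h import *
favg()"
```

```text
F [-0.29  0.28 -0.18] pos [0.4668 0.2438 0.1395]
```

Call:
apply_moves:
  delta_pos:
    - [0,0,-0.1]
    - [0,0,-0.2]
    - [0,0,-0.2]
    - [0,0,-0.2]
  yaw: [0,0,0,0]
  gripper: [23,23,23,23]

```text
clock: 57.27
tool_pos: [0.4668, 0.2459, 0.1395]
eef_rot: [0.509, 0.494, -0.492, 0.505]
contact_force: [0.5, -0.5, -0.8]
opening: 0.229
```

```bash
python3 -c "
from h import *
favg()"
```

```text
F [-0.2   0.59  0.23] pos [0.4668 0.2458 0.1395]
```

Call:
apply_moves:
  delta_pos:
    - [0,0,-0.1]
    - [0,0,-0.2]
    - [0,0,-0.2]
    - [0,0,-0.2]
  yaw: [0,0,0,0]
  gripper: [23,23,23,23]

```text
clock: 57.85
tool_pos: [0.4669, 0.247, 0.1395]
eef_rot: [0.509, 0.493, -0.493, 0.505]
contact_force: [-0.4, -2.6, 1.1]
opening: 0.231
```

```bash
python3 -c "
from h import *
favg()"
```

```text
F [-0.32 -3.31  2.02] pos [0.4669 0.2472 0.1395]
```

Call:
apply_moves:
  delta_pos:
    - [0,0,-0.1]
    - [0,0,-0.2]
    - [0,0,-0.2]
    - [0,0,-0.2]
  yaw: [0,0,0,0]
  gripper: [23,23,23,23]

```text
clock: 58.43
tool_pos: [0.4668, 0.2496, 0.1395]
eef_rot: [0.509, 0.493, -0.492, 0.505]
contact_force: [-0.7, -3.3, 2.1]
opening: 0.228
```

```bash
python3 -c "
from h import *
favg();shot('w48')"
```

```text
F [ 0.22 -2.3   1.54] pos [0.4668 0.2495 0.1395]
```

Call:
apply_moves:
  delta_pos:
    - [0,0,0.1]
    - [0,0,0.2]
    - [0,0,0.3]
    - [0,0,0.4]
    - [0,0,0.8]
    - [0,0,1.5]
    - [0,0,2.5]
    - [0,0,3.5]
    - [0,0,3.5]
    - [0,0,3.5]
  yaw: [0,0,0,0,0,0,0,0,0,0]
  gripper: [23,23,23,23,23,23,23,23,23,23]

```text
clock: 59.57
tool_pos: [0.4669, 0.2132, 0.1394]
eef_rot: [0.509, 0.493, -0.493, 0.505]
contact_force: [0.6, 0.3, -0.0]
opening: 0.226
```

Call:
apply_moves:
  delta_pos:
    - [-3,0,0.2]
    - [-6,0,0.8]
    - [-10,-2,0.8]
    - [-10,-2.7,0.8]
    - [-10,-2.7,0.8]
    - [-10,-2.7,0.8]
    - [-10,-2.7,0.8]
    - [-10,-2.7,0.8]
  yaw: [0,0,0,0,0,0,0,0]
  gripper: [50,80,100,100,100,100,100,100]

```text
clock: 60.23
tool_pos: [0.4372, 0.2046, 0.2373]
eef_rot: [0.508, 0.493, -0.494, 0.505]
contact_force: [0.2, 0.4, -0.3]
opening: 0.815
```

```bash
python3 - <<'E'
from h import *
c,im=shot('w49');s,M=st()
# finger tip world position for finger at -y tool
T=np.array([.3855,.1997,.112]) # desired tip
off=np.array([.014,-.051,0])
print((M.T@(T-s['tool_pos'])*100-off*100).round(2))
E
```

```text
t 60.28 pos [0.4371 0.2047 0.2373] open 0.857 F [-0.1 -0.3  0.6] q [-0.15  0.58 -0.61  2.01  0.54  0.69 -1.11]
axes x,y,z cols
 [[ 0.026  1.    -0.004]
 [ 0.003 -0.004 -1.   ]
 [-1.     0.026 -0.003]]
[10.99 -0.39  0.56]
```

View pics/w49.png

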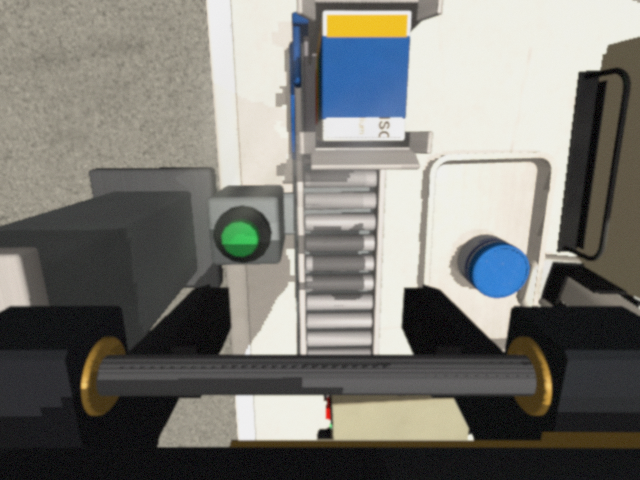

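```bash
python3 - <<'E'
from h import *
c=L('w49')
im=cv2.imread('pics/w49.png')[:,:,::-1].astype(int)
m=((im[:,:,1]>im[:,:,0]+50)&(im[:,:,1]>im[:,:,2]+40)).astype(np.uint8)
k,l,st_,ce=cv2.connectedComponentsWithStats(m);i=1+np.argmax(st_[1:,4]);print(st_[i],ce[i],onz(c,[ce[i]],.095))
print(tri([(L('w4'),(225.86,269.3)),(L('w5'),(220.4,184.4)),(c,ce[i])]))
E
```

```text
[ 221  221   38   36 1017] [239.7699115  238.16814159] [[0.38579404 0.2000142  0.095     ]]
(array([0.38564203, 0.19982656, 0.09512919]), [np.float64(0.19578388637116895), np.float64(0.154958737533129), np.float64(0.36752147431071464)])
```

Call:
apply_moves:
  delta_pos:
    - [0,-0.4,0.5]
    - [3,-0.4,0.5]
    - [6,-0.4,0.5]
    - [9,-0.4,0.5]
    - [10.9,-0.4,0.55]
    - [10.9,-0.4,0.55]
    - [10.9,-0.4,0.55]
    - [10.9,-0.4,0.55]
  yaw: [0,0,0,0,0,0,0,0]
  gripper: [100,100,100,100,100,100,100,100]

```text
clock: 60.95
tool_pos: [0.4362, 0.1998, 0.1289]
eef_rot: [0.509, 0.493, -0.493, 0.505]
contact_force: [0.5, -0.7, 0.6]
opening: 1.002
```

```bash
python3 - <<'E'
from h import *
for i in range(3): snapshot('scene')
s,M=st();c,im=shot('w50')
im=snapshot('scene');save(im,'s50',(180,180,140,105),5.7)
T=np.array([.3855,.1997,.095]);off=np.array([.014,-.051,0])
print((M.T@(T-s['tool_pos'])*100-off*100).round(2))
E
```

```text
t 61.1 pos [0.4367 0.1999 0.1294] open 1.004 F [-0.6  0.1 -0.2] q [-0.28  0.74 -0.4   2.12  0.77  0.4  -1.31]
axes x,y,z cols
 [[ 0.028  1.    -0.005]
 [ 0.004 -0.005 -1.   ]
 [-1.     0.028 -0.005]]
[ 1.9  -0.11  0.06]
```

View pics/w50.png

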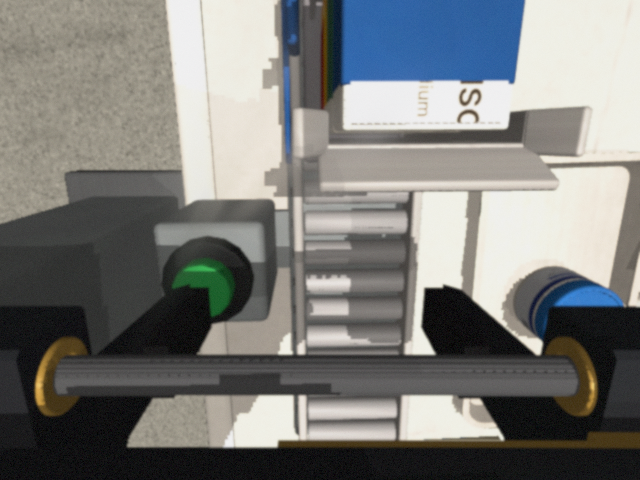

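View pics/s50.png

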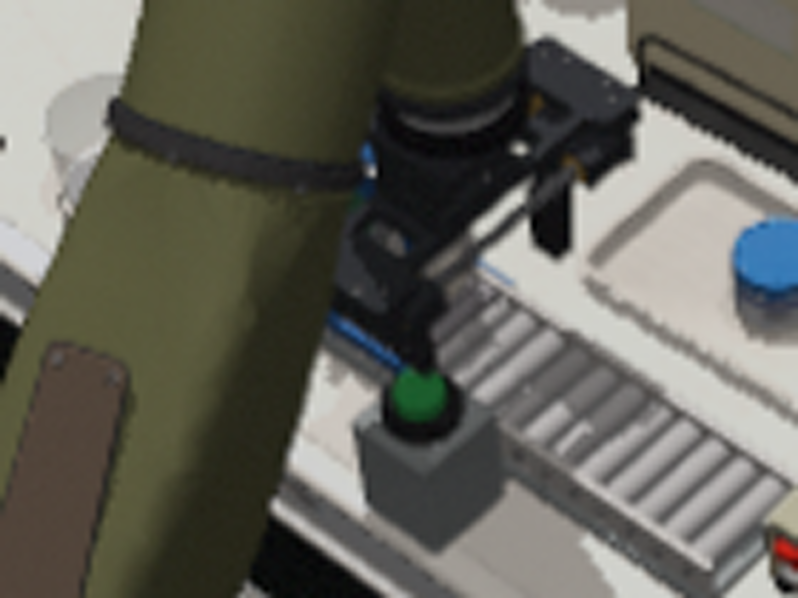

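Call:
apply_moves:
  delta_pos:
    - [0.7,-0.1,0.05]
    - [1.4,-0.1,0.05]
    - [1.8,-0.1,0.05]
    - [2.1,-0.1,0.05]
    - [2.3,-0.1,0.05]
    - [2.3,-0.1,0.05]
    - [2.3,-0.1,0.05]
  yaw: [0,0,0,0,0,0,0]
  gripper: [100,100,100,100,100,100,100]

```text
clock: 61.78
tool_pos: [0.436, 0.1992, 0.1067]
eef_rot: [0.509, 0.493, -0.493, 0.505]
contact_force: [-1.1, -1.3, 12.3]
opening: 0.998
```

```bash
python3 -c "
from h import *
favg(3);shot('w51')"
```

```text
F [-0.49 -0.96 11.77] pos [0.436  0.1992 0.1067]
```

Call:
apply_moves:
  delta_pos:
    - [0.1,0,0]
    - [0.2,0,0]
    - [0.3,0,0]
    - [0.3,0,0]
    - [0.3,0,0]
  yaw: [0,0,0,0,0]
  gripper: [100,100,100,100,100]

```text
clock: 62.4
tool_pos: [0.4361, 0.1993, 0.1063]
eef_rot: [0.51, 0.492, -0.492, 0.506]
contact_force: [-3.9, -2.9, 38.2]
opening: 1.0
```

```bash
python3 -c "
from h import *
favg(3);c,im=shot('w52');save(im,'w52z',(120,180,200,160),4)
im=snapshot('scene');save(im,'s52',(220,210,60,45),12)"
```

```text
F [-3.17 -2.58 37.74] pos [0.4361 0.1993 0.1063]
```

View pics/w52z.png

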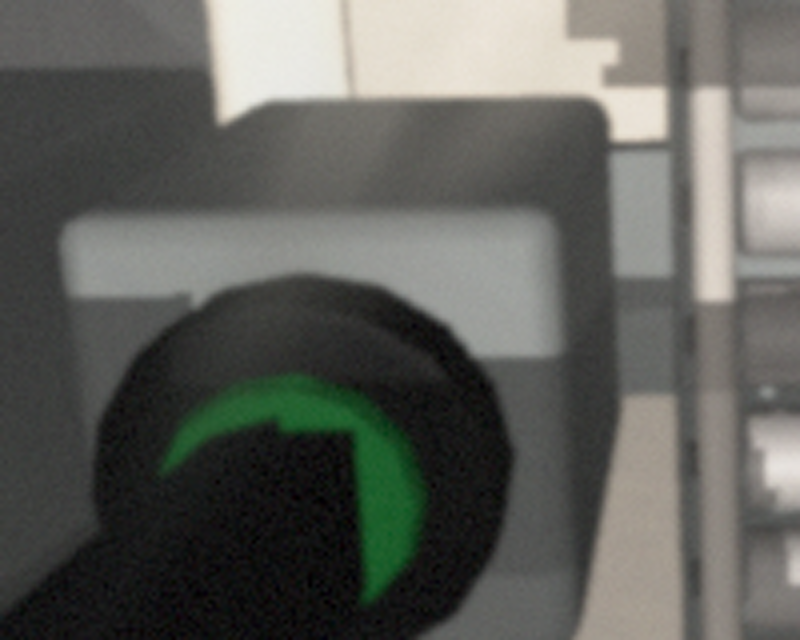

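View pics/s52.png

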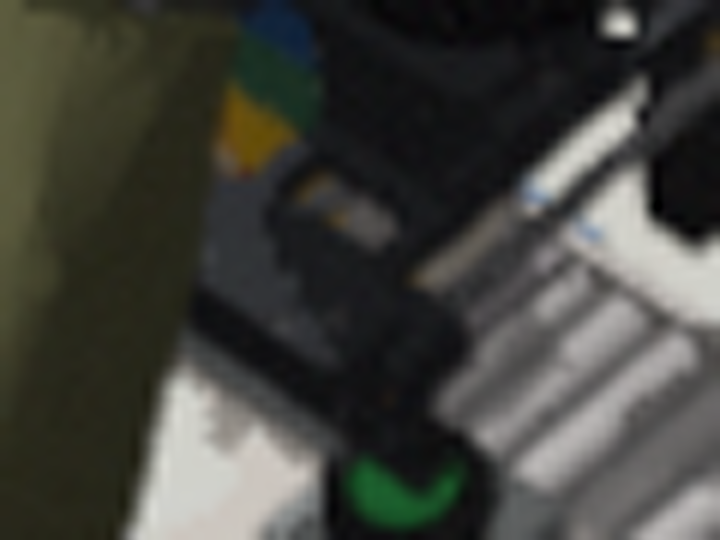

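Call:
apply_moves:
  delta_pos:
    - [-0.2,0,0]
    - [-0.2,0,0]
    - [-0.2,0,0]
    - [-0.2,0,0]
  yaw: [0,0,0,0]
  gripper: [100,100,100,100]

```text
clock: 62.98
tool_pos: [0.436, 0.1993, 0.1082]
eef_rot: [0.51, 0.492, -0.492, 0.506]
contact_force: [-0.9, -0.4, 4.0]
opening: 1.002
```

```bash
python3 -c "
from h import *
favg(3)"
```

```text
F [ 0.05 -0.57  4.01] pos [0.436  0.1992 0.108 ]
```

Call:
apply_moves:
  delta_pos:
    - [-0.2,0,0]
    - [-0.2,0,0]
    - [-0.2,0,0]
    - [-0.2,0,0]
  yaw: [0,0,0,0]
  gripper: [100,100,100,100]

```text
clock: 63.47
tool_pos: [0.436, 0.1992, 0.11]
eef_rot: [0.509, 0.492, -0.492, 0.506]
contact_force: [0.6, 0.3, 2.8]
opening: 0.998
```

```bash
python3 -c "
from h import *
favg(3)"
```

```text
F [ 0.03 -0.27  3.41] pos [0.436  0.1992 0.11  ]
```

Call:
apply_moves:
  delta_pos:
    - [-0.2,0,0]
    - [-0.2,0,0]
    - [-0.2,0,0]
    - [-0.2,0,0]
  yaw: [0,0,0,0]
  gripper: [100,100,100,100]

```text
clock: 63.95
tool_pos: [0.436, 0.1993, 0.112]
eef_rot: [0.51, 0.492, -0.492, 0.506]
contact_force: [-0.2, 0.1, 2.1]
opening: 1.001
```

```bash
python3 -c "
from h import *
favg(3)"
```

```text
F [ 0.76 -0.12  2.16] pos [0.436  0.1992 0.112 ]
```

Call:
apply_moves:
  delta_pos:
    - [-2,0,0]
    - [-5,0,0]
    - [-9,0,0]
    - [-13,0,0]
    - [-17,0,0]
    - [-17,0,3]
    - [-17,0,6]
    - [-17,0,6]
    - [-17,0,6]
  yaw: [0,0,0,0,0,0,0,0,0]
  gripper: [100,100,100,100,100,100,100,100,100]

```text
clock: 64.85
tool_pos: [0.4301, 0.1367, 0.2814]
eef_rot: [0.51, 0.491, -0.494, 0.505]
contact_force: [0.9, 1.0, 0.2]
opening: 1.003
```

```bash
python3 - <<'E'
from h import *
for i in range(3): snapshot('scene')
s,M=st()
c,im=shot('w53')
save(snapshot('top'),'t53');save(snapshot('scene'),'s53',(180,160,200,150),4)
E
```

```text
t 65.0 pos [0.4302 0.1399 0.2815] open 0.998 F [ 1.  -0.4  0.1] q [ 0.05  0.48 -0.7   2.04  0.47  0.75 -0.94]
axes x,y,z cols
 [[ 0.031  1.    -0.002]
 [ 0.004 -0.002 -1.   ]
 [-1.     0.031 -0.004]]
```

View pics/w53.png

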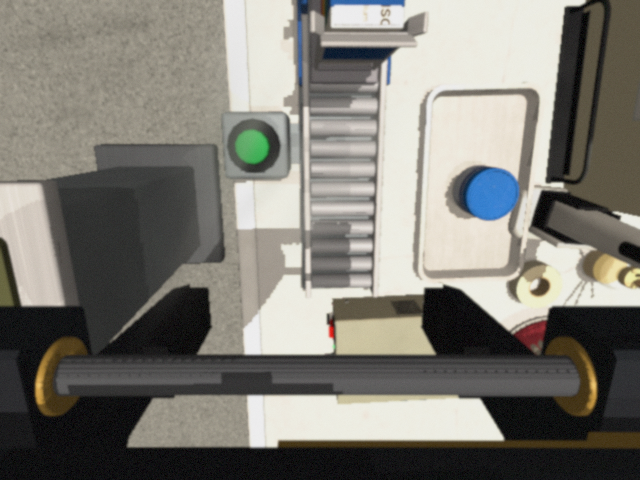

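View pics/t53.png

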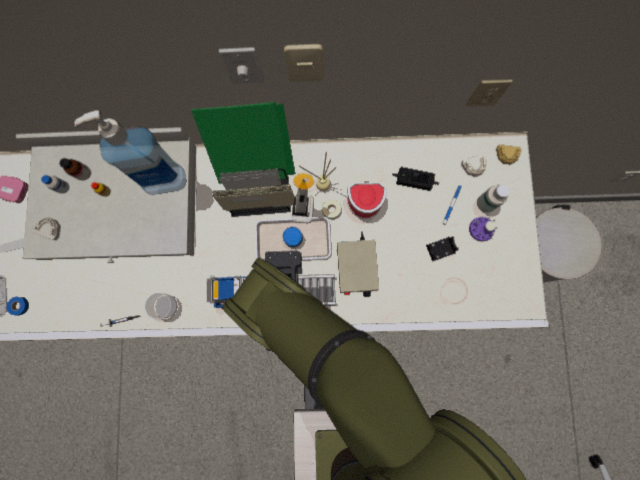

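View pics/s53.png

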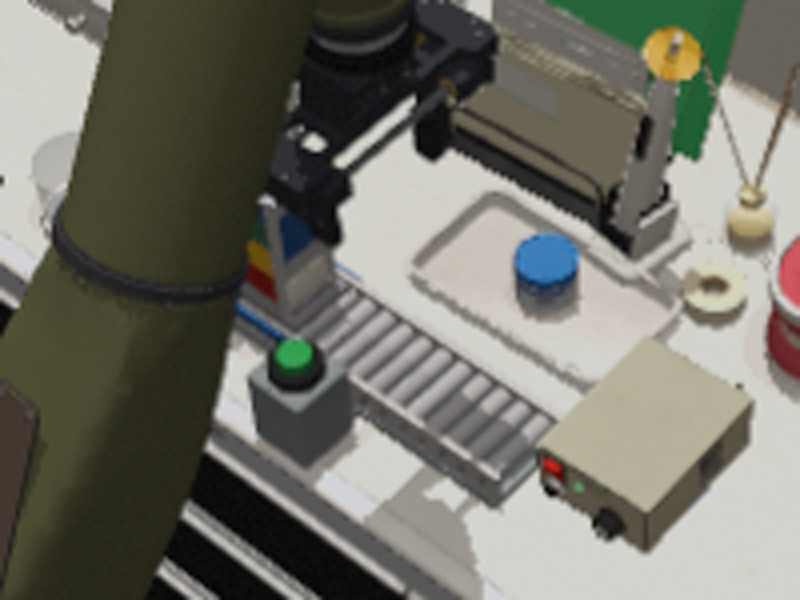

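```bash
python3 - <<'E'
from h import *
c=L('w53')
im=cv2.imread('pics/w53.png');cv2.imwrite('pics/w53z.png',cv2.resize(im[20:110,290:440],None,fx=5,fy=5,interpolation=cv2.INTER_CUBIC))
for r in (76,79,82,84): print(r,onz(c,[(345,r)],.038).round(4))
print('lip',onz(c,[(345,45)],.175))
E
```

```text
76 [[0.4658 0.2595 0.038 ]]
79 [[0.4658 0.257  0.038 ]]
82 [[0.4659 0.2545 0.038 ]]
84 [[0.4659 0.2528 0.038 ]]
lip [[0.45151299 0.25782468 0.175     ]]
```

View pics/w53z.png

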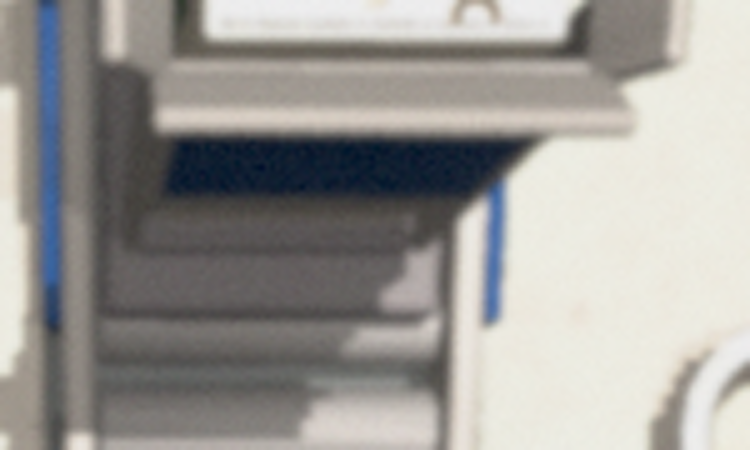

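```bash
python3 -c "
from plant import *
print(finish_job(), get_state()['clock'])"
```

```text
the job is handed in; nothing more can be done
the job is handed in; nothing more can be done
```

The job is done and handed in at about 65 s of the allowed 210 s.

- **Jar:** it went onto the steel tray first and stands upright there.
- **Cartons:** all four colours were present. They lie flat, top side up, in the order red, yellow, green, blue from the bottom. Red and yellow had to be dropped about 60 and 30 mm inside the shaft, because the gripper body cannot pass the cassette's lip. Both landed flat. Yellow stood close to the jaw model, so I moved it aside and regripped it before loading.
- **Cassette:** I pushed it to the stop. A second push met a steady force of about 3 N at the same place as the first, so it had not rolled back.
- **Button:** it was pressed right down, to a hard stop at 38 N on the wrist. On release its spring force fell from about 4 N to about 2 N.

**Last checks:**
- The foot's near edge put the cassette centre at y 0.3007, against 0.301 expected for the fully home position. One earlier, more oblique view read about 2 mm short, within the calibration error. I trusted the pushes and the later view over it.
- The button's top measured 0.095 m and its bottom about 0.091 m. That is 4 mm of travel instead of 6 mm, so I went by the hard stop and the spring force for full press.
- Nothing fell, the jaw model, bur stand and beaker were not moved, and the arm was clear of everything at hand-in.

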